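Hang the hammer between its neighbours and lock it with the cam

TASK

Hang the loose hammer by its head on the free middle pair of hooks of the sloping tool board, handle down the slope between the stop block and the cam, and let go of it, without knocking the two tools that hang beside it or the things standing on the bench. Then push the cam's lever down the slope until the cam's off-centre lobe bears firmly on the handle and pins it against the stop, and leave it so.

Things in the scene. Friction and masses are not known exactly. Their poses are not given: they have to be found in the camera images.
- board: Tool board sloping up at 45 deg away from the robot, on a fixed stand. Origin: seat of the middle hooks; x up the slope, y left, z out of the board. z = 0 is the face of two wooden rails, 18 mm proud of the grey panel, 460 mm long in y: upper x = -23..47 mm, lower x = -172.5..-117.5. Hook pairs at y = -140, 0, 140.
- middle_hooks (a point): Between the free middle hooks, at (-5, 0, 0) mm on the board, axes as the board's (as for all points on it). Per pair two 10 mm rods, 44 mm between centres, 34 mm free between them. Each stands straight out to z = 34 mm, then its tip bends up the slope to x = 9, z = 46 mm (board frame). All pairs are alike.
- seat (a point): Where the centre of the hung hammer's head belongs: (13.5, 0, 13.5) mm on the board. Handle between the rods, lying on both rails, pointing down the slope; head on the uphill side of the rods, its lower edge on them at x = 0, under the bent tips. So lay the head on the rail beyond x = 10 mm, then slide it down the slope.
- stop_block: Fixed steel stop block on the lower rail, right of the middle slot: 34 mm along the slope, 16 mm wide, 24 mm high. Origin: centre of its underside, at (-145, -23.5, 0) mm on the board, axes as the board's; its face towards the handle is at y = -15.5 mm on the board. The hung handle lies between it and the cam; with the cam open the slot is 28 to 32 mm wide.
- loose_hammer: Loose hammer, 286 mm long, 0.45-0.75 kg, flat on the bench. Origin: mid-length, underside; z up, 27 mm thick. Handle along y: head at y = -135..-108 mm, x = -52..52; handle end y = 143. At y = -50 the handle is 15 mm wide (x -6..9), z 4..23; 17 mm wide where the cam bears. Centre of mass near y = -45: grasp there; block and tin crowd the other half.
- hammer_head (a point): Centre of the loose hammer's head, at (0, -121.5, 13.5) mm in the hammer's frame; axes as the hammer's.
- slag_hammer: Slag hammer hanging on one outer pair of hooks (left or right varies), head 150 mm wide along the board, 20 mm thick. Origin: mid-length, on the side that lies on the board, 108 mm down the slope from its hooks' seat; own -y up the slope, z out of the board. About 12 mm stay between its head and a hammer hung centred in the middle. Not to be knocked.
- hung_hammer: A second hammer, just like the loose one, hanging on the other outer pair of hooks; origin and size as the loose hammer's, own -y up the slope, z out of the board. Not to be knocked.
- cam (a joint): Angle of the eccentric cam, rad: 0 to 0.45 at the start (open), at most 2.1; grows anticlockwise seen from in front of the board, as the lever is pushed down the slope. The lobe meets the handle and pins it to the stop at about 1.4 to 1.9. Stiff pivot (0.1 N m, some 2 to 3 N at the lever's post); it stays where it is left.
- cam_pivot (a point): On the pivot axis of the cam, at (-145, 27, 22) mm on the board; the axis stands straight out of the board. The cam is a steel disc, 18 mm radius, its centre 10 mm off the pivot, top 22 mm above the rail.
- lever_post (a point): Middle of the 14 mm round post at the end of the cam's lever; post z = 30..59 mm on the board, this point z = 44; 55 mm from the pivot, in direction (cos a, sin a) of the board's (x, y), a = 0.785 + cam angle. Flat arm below it, z = 23..30. Some 40 mm are free between the post's path and the left neighbour's handle.
- wood_block: Wooden block 62 x 106 x 155 mm standing upright by the loose hammer's handle (its +x side); origin at the centre of its underside. Leave it alone.
- grease_tin: Round tin, 67 mm across, 60 mm high, standing by the loose hammer's handle (its -x side); origin at the centre of its underside. Leave it alone.
- pipe_stub: Piece of pipe, 43 mm across, 54 mm high, standing on the bench in front of the tool board; origin at the centre of its underside. Leave it alone.

How it is judged:
By the outcome, as a careful person would: the job done as asked, in the order asked, and still so for the second after the job is handed in, with the robot touching nothing.
It also fails if it takes over 64 s, if anything falls off the work surface, if the arm or the gripper's body presses on something with over 40 N, if the wrist force passes 120 N, or if a joint passes its speed limit or range.

ROBOT

A 6-joint arm with a two-finger parallel gripper is mounted at the origin on the work surface; the furniture and walls round the work are solid. World frame = base frame: x ahead of the robot, y to its left, z up, the work surface at z = 0. Lengths are in m, angles in rad, forces in N, time in s.
With the tool pointing down it reaches from about 0.275 to 1 m from the base axis. Payload 8.4 kg.
Tool frame: the origin (TCP) lies at the very end of the fingers, on their centre line; the grasp point (between the pads) lies 19 mm behind it (manip.tcp_to_grasp is the z of the grasp point in the tool frame, in m); z points along the fingers, y is the direction in which the jaws open and shut (so a half turn about z gives the same grasp; the last joint's range is limited). The gripper opens to 85 mm and grips with 20 to 120 N. Pads are 22 mm wide; open, the fingers measure 114 mm over their backs; the gripper's body (76 mm by 85 mm) begins 54 mm behind the grasp point. The pads swing forward as they close: fully open they stand 13 mm farther back than shut.
Start: joints at [-1.272, 0.353, 1.633, -0, 1.155, -0.002], TCP at [0.185, -0.597, 0.231] pointing down, gripper open.
Joint ranges: [-2.63, 2.63], [-0.92, 2.1], [0.06, 2.66], [-1.3, 4.44], [0, 2.69], [-3.02, 3.02]. Speed limits (rad/s): [2.22, 2.22, 2.79, 3.14, 3.14, 3.14].

INTERFACE

Orientations are given as a unit quaternion [x, y, z, w].
In Python, from workcell import telemetry, vision, close_job, manip gives the robot as it stands. The module is installed in compiled form; this text tells all that it offers.
- The arm moves only by the tool arm_command, never from a script. Its arguments are lists of equal length, an entry for each row: "rot": the turn, a rotation vector about the tool's x, y, z in rad, a list of three; "xyz": the shift along the tool's x, y, z in cm, a list of three; "gripper": the finger opening in cm, from 0 to 8.54. In form: {"rot": [[ax, ay, az], ...], "xyz": [[x, y, z], ...], "gripper": [gripper, ...]}. A call has 1 to 12 rows; each row shifts and turns the commanded pose from where the row before left it, along the tool's axes as they then stand; what a row does not reach is not made up. A row lasts 1/12 s, in which the tool goes at most 41.7 mm and 7.16 degrees, less where a joint would pass 70% of its speed; a pose out of reach is approached as far as the arm can. A call with a gripper value outside its range is refused whole. The fingers move at their own pace and stop on an object; "grip_force" is the grip in N (left out, the last holds). Time passes only in rows, so rows that do not move let the fingers close. It gives the time, the measured TCP pose, the force and the opening at its end, in the units of the state.
- telemetry.observe(): the state, without advancing time (a new reading comes with each control period).
- vision.read_camera(name): name is "side" or "top"; returns a dict with "frame" (400x640x3 uint8, blue, green, red), "fov_y" (degrees; the focal length in pixels is half the picture's height over the tangent of half this angle, whatever the lens; pixels are square), "cx", "cy" (the principal point, pixels), "position" and "rotation" of the camera in the world. Camera axes: x right, y up, looking along -z (the intrinsics and any distortion apply to the point x, -y, -z); pixel columns grow to the right and rows downward; lengths in m; the calibration is good to about 2 mm. A picture is of the moment at which its call begins. There is no depth.
- close_job(): hands the job in, once; it reports no verdict.
The state is a dict: "time": time; "q": joint angles; "joint_vel": joint speeds; "effort": joint torques, N m; "eef_pos": TCP position; "orientation": TCP orientation; "contact_force": force on the tool from outside, world axes, zero at the start; "wrist_torque": the same for the moment, N m; "opening": opening from 0.0 (shut) to 1.0 (fully open).
Only numpy, scipy, OpenCV 4.12 (cv2) and the standard library are available. Lean on these libraries where they do the work, as an engineer would, in place of code of your own. Each camera call takes 0.05 s, during which the arm holds its last target.

## Working session

There is one attempt and no reset: what is moved stays moved. The work goes in short steps, Python scripts to look and compute and a tool call to move; the robot and the scene stay as the last step left them, time stands still between calls to the robot, and variables do not carry over. Pictures are saved under pics/ and viewed, and the job is handed in when it is done.

Besides the shell and the picture viewer there is one more tool, called after "Emit:" as a command line: name --argument value ..., lists and objects as JSON in quotes. arm_command: Moves the arm, as the interface text tells. Its arguments: {"type":"object","properties":{"rot":{"type":"array"},"xyz":{"type":"array"},"gripper":{"type":"array"},"grip_force":{"type":"number"}},"required":["rot","xyz","gripper"]}

```bash
mkdir -p pics; ls; python3 - <<'E'
from workcell import telemetry, vision, manip
import cv2
s=telemetry.observe(); print(s)
print([a for a in dir(manip) if a[0]!='_'], manip.tcp_to_grasp)
for n in("side","top"):
    c=vision.read_camera(n); f=c.pop("frame"); print(n,c); cv2.imwrite(f"pics/{n}0.png",f)
E
```

```text
pics
{'time': 0.0, 'q': array([-1.27238728e+00,  3.53675969e-01,  1.63416976e+00,  1.39717435e-05,
        1.15518176e+00, -2.40235785e-03]), 'joint_vel': array([ 0.00143204,  0.00046072, -0.0002125 , -0.00066014,  0.00075629,
        0.00090364]), 'effort': array([-1.53029268e-04, -6.05248404e+01, -3.42074311e+01, -3.18413877e-04,
        8.97241174e-03, -1.90954921e-05]), 'eef_pos': array([ 0.1850424 , -0.59646323,  0.23052906]), 'orientation': array([ 9.88710538e-01,  1.49836433e-01, -9.94737793e-05, -7.10517098e-04]), 'contact_force': array([-0.06491213,  0.38937874,  0.53051836]), 'wrist_torque': array([-0.02831192, -0.05330926, -0.03609027]), 'opening': 0.9947926871209043}
['MotionError', 'tcp_to_grasp'] -0.0187
side {'fov_y': 52.43616431588469, 'cx': 323.21881791462636, 'cy': 205.94489449437643, 'position': array([0.00129787, 1.0411994 , 0.60546832]), 'rotation': array([-0.12215864,  0.55737948,  0.79909351, -0.18935403])}
top {'fov_y': 43.67686927904512, 'cx': 317.3899393832031, 'cy': 196.94538523654768, 'position': array([ 0.40139949, -0.04936218,  1.66589452]), 'rotation': array([ 0.02451218, -0.0225267 , -0.70661818,  0.70681146])}
```

View pics/side0.png

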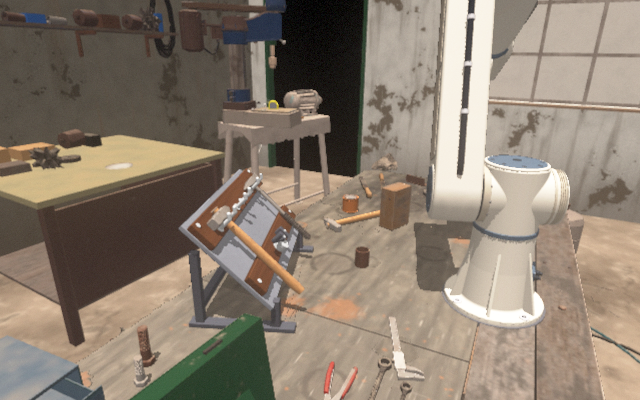

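View pics/top0.png

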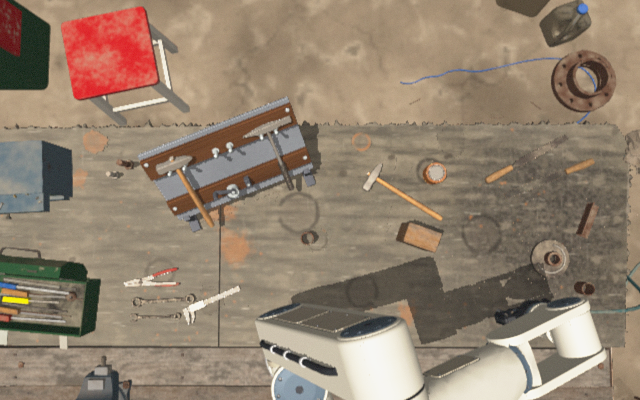

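```bash
cat > h.py <<'E'
import numpy as np, cv2
from scipy.spatial.transform import Rotation as R
from scipy.optimize import least_squares
from workcell import telemetry, vision
def cam(n):
    c=vision.read_camera(n); c['R']=R.from_quat(c['rotation']).as_matrix(); c['f']=200/np.tan(np.radians(c['fov_y'])/2); return c
def proj(c,P):
    P=np.atleast_2d(P); q=(P-c['position'])@c['R']; return np.c_[c['cx']+c['f']*q[:,0]/-q[:,2], c['cy']+c['f']*q[:,1]/q[:,2]]
def unproj(c,uv,z):
    uv=np.atleast_2d(uv); d=np.c_[(uv[:,0]-c['cx'])/c['f'],-(uv[:,1]-c['cy'])/c['f'],-np.ones(len(uv))]@c['R'].T
    t=(z-c['position'][2])/d[:,2]; return c['position']+d*t[:,None]
def ray(c,uv):
    d=np.array([(uv[0]-c['cx'])/c['f'],-(uv[1]-c['cy'])/c['f'],-1])@c['R'].T; return d/np.linalg.norm(d)
def tri(c1,u1,c2,u2):
    A=[];b=[]
    for c,u in((c1,u1),(c2,u2)):
        d=ray(c,u);M=np.eye(3)-np.outer(d,d);A.append(M);b.append(M@c['position'])
    A=np.vstack(A);b=np.hstack(b);p=np.linalg.lstsq(A,b,rcond=None)[0];return p,np.linalg.norm(A@p-b)
def crop(f,x0,y0,w,h,s,name,grid=20):
    g=cv2.resize(f[y0:y0+h,x0:x0+w],None,fx=s,fy=s,interpolation=cv2.INTER_CUBIC)
    for x in range(-(-x0//grid)*grid,x0+w,grid):
        cv2.line(g,((x-x0)*s,0),((x-x0)*s,6),(0,255,255),1); cv2.putText(g,str(x),((x-x0)*s,16),0,.35,(0,255,255),1)
    for y in range(-(-y0//grid)*grid,y0+h,grid):
        cv2.line(g,(0,(y-y0)*s),(6,(y-y0)*s),(0,255,255),1); cv2.putText(g,str(y),(8,(y-y0)*s+4),0,.35,(0,255,255),1)
    cv2.imwrite('pics/'+name,g)
E
python3 - <<'E'
from h import *
t=cv2.imread('pics/top0.png'); s=cv2.imread('pics/side0.png')
crop(t,130,90,195,145,4,'t_board.png'); crop(t,345,150,120,105,6,'t_ham.png')
crop(s,175,160,145,145,4,'s_board.png'); crop(s,305,170,120,105,6,'s_ham.png')
E
```

```text
(no output)
```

View pics/t_board.png

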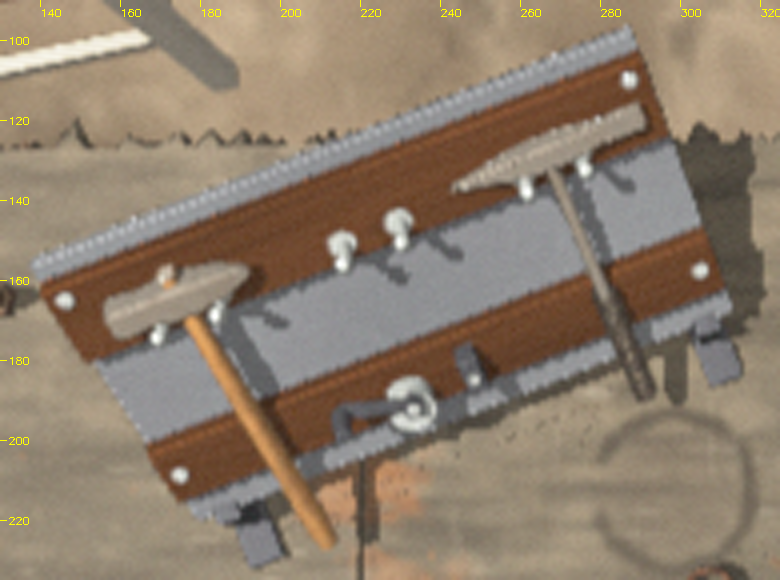

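View pics/t_ham.png

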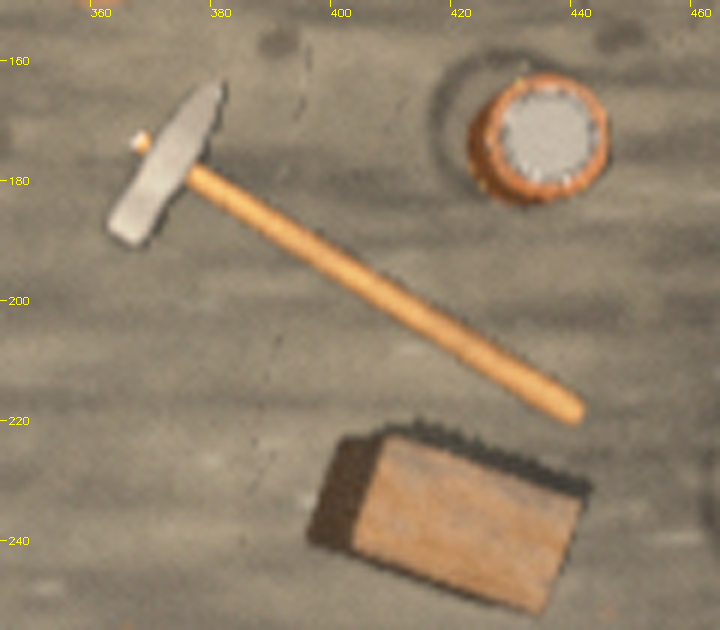

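View pics/s_board.png

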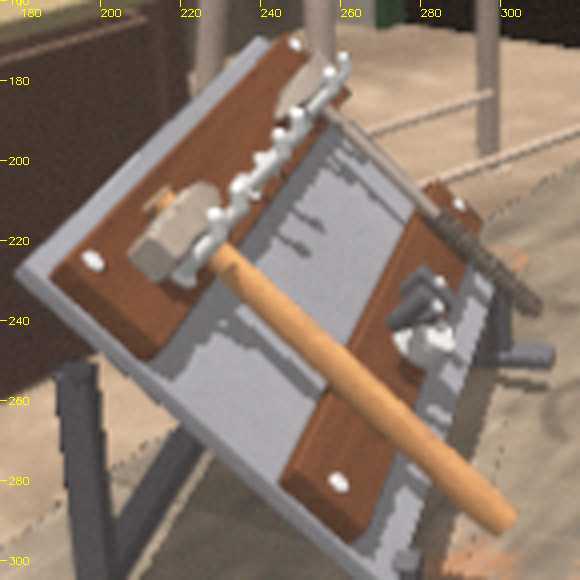

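View pics/s_ham.png

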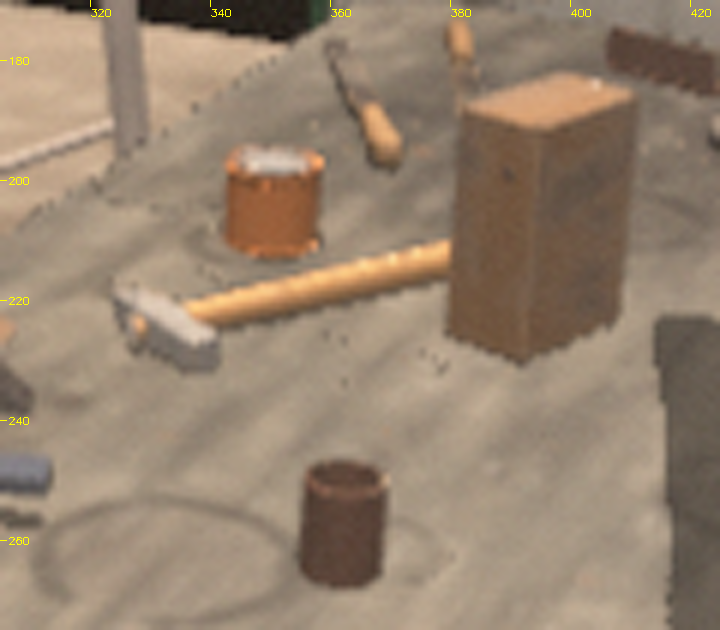

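```bash
cat >> h.py <<'E'
def Rb(yaw,sl=np.pi/4):
    h=np.array([np.cos(yaw),np.sin(yaw),0]);u=np.array([0,0,1.]);l=np.cross(u,h)
    x=np.cos(sl)*h+np.sin(sl)*u; return np.c_[x,l,np.cross(x,l)]
E
cat > fitb.py <<'E'
from h import *
ct,cs=cam('top'),cam('side')
X={'ul':(47,230,0),'ll':(-23,230,0),'ur':(47,-230,0),'lr':(-23,-230,0),'Lul':(-117.5,230,0),'Lll':(-172.5,230,0),'Lur':(-117.5,-230,0),'Llr':(-172.5,-230,0),
'hl':(7,22,45),'hr':(7,-22,45)}
T={'ul':(140,161.8),'ll':(152.5,180.5),'ur':(289.5,103),'lr':(297,125),'Lul':(167,201.5),'Lll':(176.3,215.5),'Lur':(307,147.5),'Llr':(312.5,163),'hl':(215.5,150),'hr':(229.5,145)}
S={'ul':(188,227),'ll':(213,250),'Lul':(245.5,280),'Lll':(266,295),'ur':(246,169),'lr':(262,183),'Lur':(284,205),'Llr':(295.5,215.5)}
kt,ks=list(T),list(S)
def res(p,split=False):
    M=Rb(p[3],p[4]); f=lambda K:np.array([X[k] for k in K])/1000@M.T+p[:3]
    a=proj(ct,f(kt))-np.array([T[k] for k in kt]); b=proj(cs,f(ks))-np.array([S[k] for k in ks])
    return (a,b) if split else np.r_[a.ravel(),b.ravel(),(p[4]-np.pi/4)*300]
o=least_squares(res,[.7,.15,.25,-.3,.78],loss='soft_l1')
print(o.x,np.degrees(o.x[3:])); a,b=res(o.x,True)
for k,v in zip(kt,a): print('T',k,v.round(1))
for k,v in zip(ks,b): print('S',k,v.round(1))
for n,c in(('top',ct),('side',cs)):
    s=8 if 0 else 4; f=c['frame']; x0,y0,w,h=(130,90,195,145) if n=='top' else (175,160,145,145)
    g=cv2.resize(f[y0:y0+h,x0:x0+w],None,fx=s,fy=s,interpolation=cv2.INTER_CUBIC)
    M=Rb(*o.x[3:])
    def P(q): return [tuple(int(v) for v in r) for r in (proj(c,np.array(q)/1000@M.T+o.x[:3])-[x0,y0])*s+s/2-.5]
    def pl(q,col,cl=False): cv2.polylines(g,[np.array(P(q))],cl,col,1)
    for r in((-23,47),(-172.5,-117.5)): pl([(r[0],-230,0),(r[1],-230,0),(r[1],230,0),(r[0],230,0)],(0,255,0),True)
    for yc in(-140,0,140):
        for d in(-22,22): pl([(-5,yc+d,0),(-5,yc+d,34),(9,yc+d,46)],(0,0,255))
    for z in(0,24): pl([(-162,-31.5,z),(-128,-31.5,z),(-128,-15.5,z),(-162,-15.5,z)],(255,255,0),True)
    for th in(0,.225,.45): a=.785+th; pl([(-145,27,26),(-145+55*np.cos(a),27+55*np.sin(a),26),(-145+55*np.cos(a),27+55*np.sin(a),59)],(255,0,255))
    cv2.imwrite(f'pics/fit_{n}.png',g)
E
python3 fitb.py
```

```text
[0.64726468 0.2316293  0.22884062 0.37151935 0.78352243] [21.28649063 44.89252812]
T ul [-0.1 -0. ]
T ll [-0.8 -0.7]
T ur [1.7 0.7]
T lr [ 1.2 -1.6]
T Lul [-0.6  0.8]
T Lll [-1.8 -0.9]
T Lur [-0.1  0.6]
T Llr [-0.8 -1.5]
T hl [0.2 4.8]
T hr [0.7 4.2]
S ul [ 0.7 -0.1]
S ll [ 0.6 -0.7]
S Lul [ 0.4 -1.6]
S Lll [-1.8 -0.2]
S ur [-0.2  0.5]
S lr [-0.2  2. ]
S Lur [-1.1  0.5]
S Llr [-0.5  1.7]
```

View pics/fit_top.png

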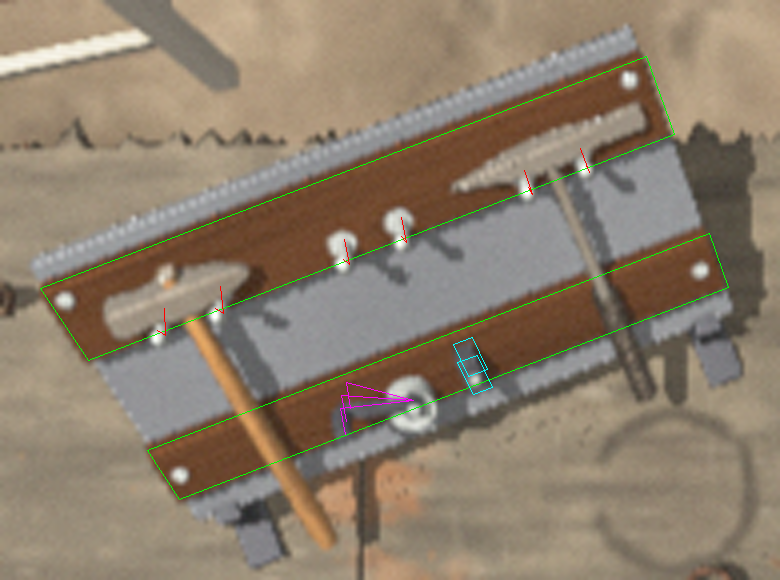

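View pics/fit_side.png

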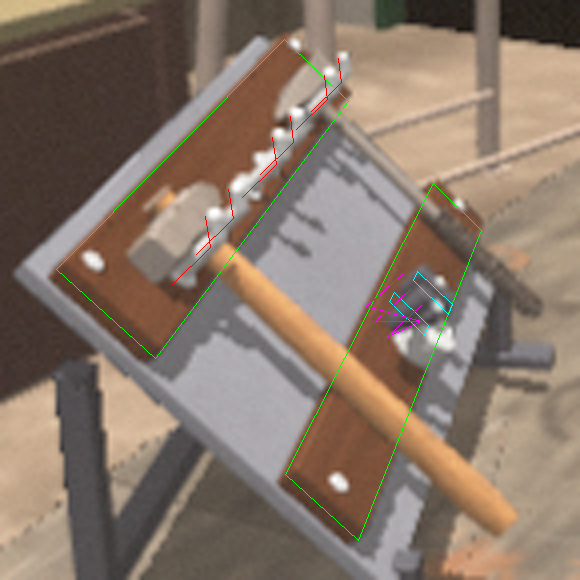

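```bash
cat > fit2.py <<'E'
from h import *
import sys
ct,cs=cam('top'),cam('side')
sp=lambda x,y,z:(x,y,z)
E={'top':[((-23,-228,0),(-23,228,0)),((-172.5,-228,0),(-172.5,228,0)),((-117.5,-228,-18),(-117.5,228,-18)),((47,-228,-18),(47,228,-18)),((-21,230,0),(45,230,0)),((-170,230,0),(-120,230,0))],
'side':[((-23,-228,0),(-23,228,0)),((-172.5,-228,0),(-172.5,228,0)),((-117.5,-228,0),(-117.5,228,0)),((47,-228,0),(47,228,0)),((-21,230,-18),(45,230,-18)),((-170,230,-18),(-120,230,-18))]}
def dist(c,uv,k):
    d=(uv-[c['cx'],c['cy']])/c['f']; r2=(d**2).sum(1,keepdims=True); return uv+d*c['f']*(k[0]*r2+k[1]*r2*r2)
def pj(c,p,k,q): return dist(c,proj(c,np.array(q)/1000@Rb(p[3],np.pi/4).T+p[:3]),k)
def find(p,kk,win):
    out=[]
    for n,c in(('top',ct),('side',cs)):
        k=kk[n]
        hsv=cv2.cvtColor(c['frame'],cv2.COLOR_BGR2HSV); f=cv2.GaussianBlur(hsv[:,:,1].astype(np.float32),(0,0),.7)
        for ei,(a,b) in enumerate(E[n]):
            N=40 if abs(a[1]-b[1])>100 else 10
            Q=np.array(a)+np.linspace(0,1,N)[:,None]*(np.array(b)-a)
            inn=Q.copy(); uv=pj(c,p,k,Q); 
            # inward dir
            m=(-145 if Q[0,0]<-100 else 12)
            inn=Q+ (np.array([np.sign(m-Q[0,0])*5,0,0]) if N==40 else np.array([0,-5,0])); iv=pj(c,p,k,inn)-uv; 
            t=pj(c,p,k,Q+(np.array([0,2,0]) if N==40 else np.array([2,0,0])))-uv; nn=np.c_[-t[:,1],t[:,0]]; nn/=np.linalg.norm(nn,axis=1)[:,None]; nn*=np.sign((nn*iv).sum(1))[:,None]
            ss=np.arange(-win,win+.01,.25)
            for q,u,v in zip(Q,uv,nn):
                pts=u+ss[:,None]*v; val=cv2.remap(f,pts[:,0].astype(np.float32)[None],pts[:,1].astype(np.float32)[None],1)[0]
                g=val[8:]-val[:-8]; i=g.argmax()
                if g[i]>45: out.append((n,q,u+v*ss[i+4],v,ei))
    return out
def run(p,kk,win,free):
    D=find(p,kk,win)
    def res(x):
        r=[]
        for n,c in(('top',ct),('side',cs)):
            k=(x[4],0) if n=='top' else (x[5],0)
            S=[d for d in D if d[0]==n]; uv=pj(c,x,k,np.array([d[1] for d in S]))
            r.append(((uv-np.array([d[2] for d in S]))*np.array([d[3] for d in S])).sum(1))
        return np.hstack(r)
    x0=np.r_[p[:4],kk['top'][0],kk['side'][0]]
    if free: fn=res; o=least_squares(res,x0,loss='soft_l1',f_scale=.5); x=o.x
    else: o=least_squares(lambda y:res(np.r_[y,x0[4:]]),x0[:4],loss='soft_l1',f_scale=.5); x=np.r_[o.x,x0[4:]]
    r=res(x); 
    print(len(D),x.round(4),'med',np.median(abs(r)))
    for n in('top','side'):
        print(n,[ (e,round(float(np.median(v)),1),round(float(np.median(abs(v))),1),len(v)) for e in range(6) for v in [r[[i for i,d in enumerate(sorted(D,key=lambda d:d[0]!='top')) if d[0]==n and d[4]==e]]] if len(v)])
    return x[:4],{'top':(x[4],0),'side':(x[5],0)}
p=np.array([0.647,0.2316,0.2288,0.3715]);kk={'top':(0,0),'side':(0,0)}
p,kk=run(p,kk,8,True);p,kk=run(p,kk,6,True);p,kk=run(p,kk,5,True);p,kk=run(p,kk,4,True)
print(np.degrees(p[3]))
for n,c in(('top',ct),('side',cs)):
    s=4; f=c['frame']; x0,y0,w,h=(130,90,195,145) if n=='top' else (175,160,145,145)
    g=cv2.resize(f[y0:y0+h,x0:x0+w],None,fx=s,fy=s,interpolation=cv2.INTER_CUBIC)
    def pl(q,col,cl=False):
        q=np.array(q,float); 
        if cl: q=np.vstack([q,q[:1]])
        q=np.vstack([a+(b-a)*t for a,b in zip(q[:-1],q[1:]) for t in np.linspace(0,1,12)])
        u=(pj(c,p,kk[n],q)-[x0,y0])*s+s/2-.5; cv2.polylines(g,[u.round().astype(int)],False,col,1)
    for r in((-23,47),(-172.5,-117.5)): pl([(r[0],-230,0),(r[1],-230,0),(r[1],230,0),(r[0],230,0)],(0,255,0),True)
    for yc in(-140,0,140):
        for d in(-22,22): pl([(-5,yc+d,0),(-5,yc+d,34),(9,yc+d,46)],(0,0,255))
    for z in(0,24): pl([(-162,-31.5,z),(-128,-31.5,z),(-128,-15.5,z),(-162,-15.5,z)],(255,255,0),True)
    for th in(0,.225,.45): a=.785+th; pl([(-145,27,26),(-145+55*np.cos(a),27+55*np.sin(a),26),(-145+55*np.cos(a),27+55*np.sin(a),59)],(255,0,255))
    cv2.imwrite(f'pics/fit2_{n}.png',g)
E
python3 fit2.py
```

```text
305 [ 0.643   0.2358  0.2387  0.3736 -0.1715 -0.2294] med 0.5014718587310751
top [(0, -0.8, 0.8, 31), (1, -0.5, 0.5, 33), (2, -1.0, 1.0, 37), (3, -0.4, 0.4, 39), (4, 0.7, 0.9, 10), (5, -0.1, 0.2, 10)]
side [(0, 0.2, 0.2, 31), (1, 0.5, 0.5, 20), (2, 0.7, 0.7, 34), (3, -0.0, 0.2, 40), (4, 0.4, 0.4, 10), (5, -0.5, 0.5, 10)]
291 [ 0.6427  0.2361  0.2389  0.3735 -0.1731 -0.2244] med 0.5412130276483021
top [(0, -0.8, 0.8, 27), (1, -0.6, 0.6, 30), (2, -0.9, 0.9, 38), (3, -0.3, 0.4, 40), (4, 0.6, 0.6, 9), (5, -0.1, 0.1, 9)]
side [(0, 0.2, 0.2, 29), (1, 0.4, 0.4, 19), (2, 0.8, 0.8, 32), (3, -0.0, 0.2, 39), (4, 0.5, 0.5, 10), (5, -0.5, 0.5, 9)]
288 [ 0.6424  0.2363  0.239   0.3739 -0.1618 -0.2216] med 0.49167856311877656
top [(0, -0.8, 0.8, 28), (1, -0.5, 0.5, 30), (2, -1.0, 1.0, 38), (3, -0.3, 0.3, 40), (4, 0.2, 0.2, 8), (5, -0.2, 0.2, 8)]
side [(0, 0.2, 0.2, 29), (1, 0.2, 0.3, 19), (2, 0.8, 0.8, 31), (3, -0.0, 0.2, 38), (4, 0.4, 0.4, 10), (5, -0.5, 0.5, 9)]
291 [ 0.6424  0.2365  0.2392  0.3737 -0.163  -0.2265] med 0.4830883469468713
top [(0, -0.7, 0.7, 29), (1, -0.5, 0.5, 31), (2, -1.0, 1.0, 38), (3, -0.3, 0.3, 40), (4, 0.3, 0.3, 8), (5, -0.3, 0.3, 8)]
side [(0, 0.1, 0.1, 29), (1, 0.3, 0.3, 19), (2, 0.7, 0.7, 32), (3, -0.0, 0.2, 38), (4, 0.4, 0.4, 10), (5, -0.5, 0.5, 9)]
21.41250849980428
```

View pics/fit2_top.png

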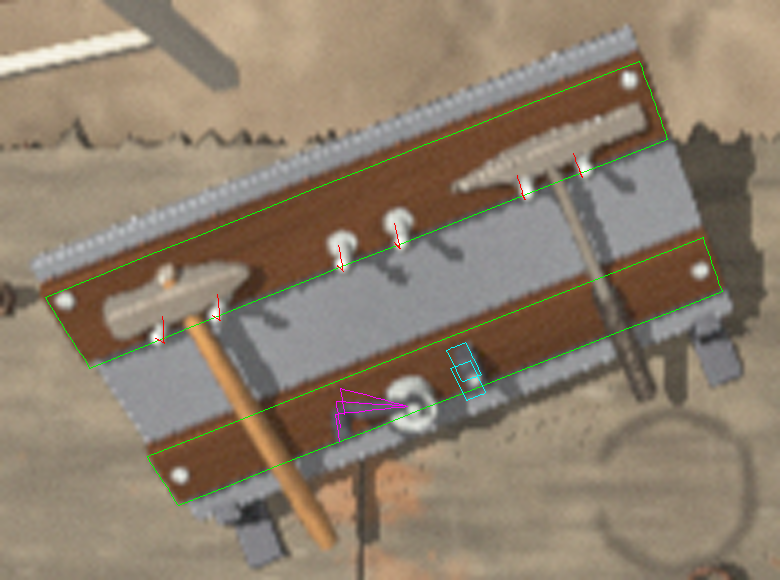

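View pics/fit2_side.png

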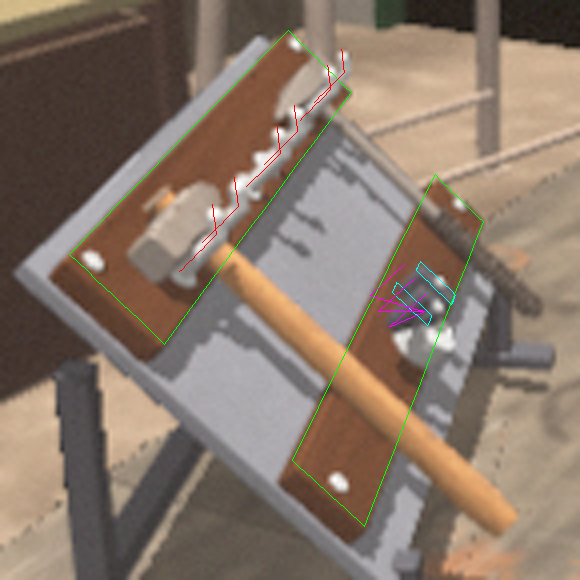

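```bash
python3 - <<'E'
from h import *
t=cv2.imread('pics/top0.png'); s=cv2.imread('pics/side0.png')
crop(t,205,135,60,70,9,'t_cam.png',10); crop(s,225,190,75,65,10,'s_cam.png',10)
E
```

```text
(no output)
```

View pics/t_cam.png

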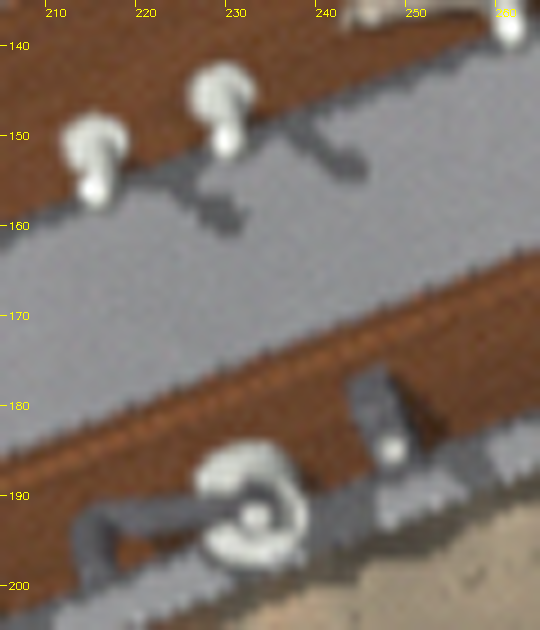

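View pics/s_cam.png

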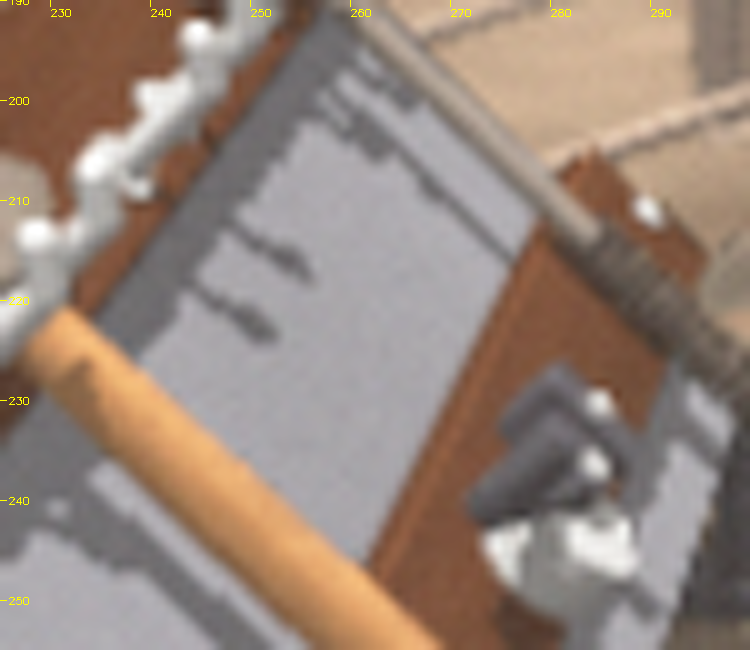

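```bash
sed -i "s/f=cv2.GaussianBlur(hsv\[:,:,1\].astype(np.float32),(0,0),.7)/F=c['frame'].astype(np.float32); f=cv2.GaussianBlur(F[:,:,2]-F[:,:,0],(0,0),.7)/; s/if g\[i\]>45/if g[i]>20/; s/pics\/fit2_/pics\/fit3_/" fit2.py
cat >> fit2.py <<'E'
for lab,q,T,S in [('pivot bolt',(-145,27,32),(232.3,192.2),(283.3,236)),('stop bolt',(-152,-23.5,25),(247.8,185),(283.7,230.2)),
 ('hookL knee',(-5,22,36),(215.3,156),(233.5,206.5)),('hookR knee',(-5,-22,36),(229,150.5),None)]:
    print(lab,(pj(ct,p,kk['top'],[q])[0]-T).round(1), (pj(cs,p,kk['side'],[q])[0]-S).round(1) if S else '')
E
python3 fit2.py
```

```text
296 [ 0.643   0.2356  0.239   0.3736 -0.1698 -0.2055] med 0.4885269654607802
top [(0, -0.7, 0.7, 31), (1, -0.5, 0.5, 31), (2, -1.0, 1.0, 37), (3, -0.4, 0.4, 39), (4, 0.7, 0.9, 7), (5, -0.0, 0.4, 8)]
side [(0, 0.1, 0.1, 30), (1, 0.5, 0.5, 21), (2, 0.7, 0.7, 33), (3, -0.0, 0.1, 40), (4, 0.4, 0.4, 9), (5, -0.5, 0.5, 10)]
281 [ 0.6428  0.2353  0.239   0.3736 -0.1581 -0.1908] med 0.457113818048049
top [(0, -0.8, 0.8, 26), (1, -0.6, 0.6, 30), (2, -0.9, 0.9, 37), (3, -0.2, 0.3, 40), (4, 0.6, 0.7, 6), (5, -0.1, 0.2, 5)]
side [(0, 0.2, 0.2, 29), (1, 0.4, 0.4, 19), (2, 0.8, 0.8, 31), (3, 0.0, 0.0, 39), (4, 0.3, 0.3, 10), (5, -0.5, 0.5, 9)]
280 [ 0.6426  0.2357  0.2392  0.3742 -0.153  -0.1921] med 0.4786272260525877
top [(0, -0.8, 0.8, 26), (1, -0.5, 0.5, 29), (2, -1.0, 1.0, 38), (3, -0.3, 0.3, 40), (4, 0.2, 0.2, 4), (5, -0.3, 0.3, 4)]
side [(0, 0.2, 0.2, 30), (1, 0.4, 0.4, 19), (2, 0.8, 0.8, 31), (3, -0.0, 0.0, 39), (4, 0.3, 0.3, 10), (5, -0.5, 0.5, 10)]
279 [ 0.6424  0.2358  0.2393  0.3738 -0.1561 -0.1956] med 0.4788594653788516
top [(0, -0.8, 0.8, 26), (1, -0.5, 0.5, 28), (2, -1.0, 1.0, 38), (3, -0.2, 0.2, 40), (4, 0.2, 0.2, 4), (5, -0.3, 0.3, 4)]
side [(0, 0.2, 0.2, 29), (1, 0.3, 0.3, 19), (2, 0.8, 0.8, 32), (3, 0.0, 0.2, 39), (4, 0.3, 0.3, 10), (5, -0.5, 0.5, 10)]
21.419760461064307
pivot bolt [-0.5  0.1] [-0.9 -0. ]
stop bolt [-0.1  1.5] [2.  1.4]
hookL knee [0.3 1.7] [11.7 -9.3]
hookR knee [0.9 1.6]
```

```bash
sed 's/,True)$/,False)/; s/(p,kk,\([0-9]\),True)/(p,kk,\1,False)/g' fit2.py | sed 's/fit3_/fit4_/' > fit0.py; python3 fit0.py
```

```text
294 [0.6449 0.2281 0.2369 0.3779 0.     0.    ] med 0.5852555241579065
top [(0, -0.6, 0.6, 30), (1, -0.7, 0.7, 31), (2, -0.9, 0.9, 37), (3, -1.0, 1.0, 39), (4, 0.6, 0.8, 6), (5, 0.4, 1.0, 8)]
side [(0, -0.0, 0.1, 30), (1, -0.2, 0.2, 21), (2, 1.2, 1.2, 33), (3, -0.3, 0.3, 40), (4, 0.1, 0.1, 9), (5, -0.1, 0.1, 10)]
284 [0.6446 0.2282 0.237  0.3782 0.     0.    ] med 0.5979336192222717
top [(0, -0.6, 0.6, 29), (1, -0.8, 0.8, 28), (2, -0.9, 0.9, 36), (3, -0.9, 0.9, 39), (4, 0.4, 0.4, 7), (5, 0.4, 0.9, 7)]
side [(0, -0.0, 0.1, 29), (1, -0.1, 0.1, 19), (2, 1.3, 1.3, 31), (3, -0.2, 0.2, 39), (4, 0.1, 0.1, 10), (5, 0.1, 0.1, 10)]
279 [0.644  0.229  0.2374 0.3788 0.     0.    ] med 0.5603916745549536
top [(0, -0.8, 0.8, 28), (1, -0.8, 0.8, 29), (2, -0.7, 0.7, 36), (3, -0.9, 0.9, 39), (4, 0.1, 0.1, 5), (5, 0.2, 0.2, 4)]
side [(0, 0.0, 0.0, 29), (1, -0.1, 0.2, 19), (2, 1.3, 1.3, 31), (3, -0.3, 0.3, 39), (4, -0.1, 0.1, 10), (5, -0.0, 0.0, 10)]
279 [0.644  0.2291 0.2375 0.3786 0.     0.    ] med 0.5079769429303731
top [(0, -0.7, 0.7, 30), (1, -0.7, 0.7, 28), (2, -0.8, 0.8, 36), (3, -0.8, 0.8, 39), (4, 0.2, 0.2, 5), (5, 0.2, 0.2, 4)]
side [(0, 0.0, 0.2, 29), (1, -0.2, 0.2, 18), (2, 1.2, 1.2, 31), (3, -0.3, 0.3, 39), (4, -0.0, 0.0, 10), (5, -0.0, 0.0, 10)]
21.693876513476496
pivot bolt [ 1.6 -0.5] [-0.1 -0.4]
stop bolt [2.1 0.9] [2.6 1. ]
hookL knee [2.1 1. ] [12.3 -9.5]
hookR knee [2.8 0.8]
```

```bash
sed '/^for n,c in/,$d' fit2.py > fit2lib.py; cat > sag.py <<'E'
from fit2lib import *
D=find(p,kk,4)
for n,c in(('top',ct),('side',cs)):
    for e in range(4):
        S=[d for d in D if d[0]==n and d[4]==e]; y=np.array([d[1][1] for d in S])/230; uv=np.array([d[2] for d in S])
        def sag(uv,y,rob=True):
            a,b=uv[0],uv[-1]; t=(b-a)/np.linalg.norm(b-a); nv=np.array([-t[1],t[0]]); w=(uv-a)@nv; s=(uv-a)@t; s=2*s/np.linalg.norm(b-a)-1
            o=least_squares(lambda q:q[0]+q[1]*s+q[2]*(1-s*s)-w,[0,0,0],loss='soft_l1',f_scale=.2); return o.x[2]
        Q=np.array([d[1] for d in S]); print(n,e,len(S),'obs sag',round(sag(uv,y),2),'pred k=-.1:',round(sag(pj(c,p,(-.1,0),Q),y),2))
E
python3 sag.py | tail -8
python3 - <<'E'
import sys; sys.path.insert(0,'.')
from h import *
t=cv2.imread('pics/top0.png')
crop(t,150,130,50,50,10,'/h1.png',10);crop(t,235,95,65,60,10,'/h2.png',10)
E
```

```text
top 0 28 obs sag 0.05 pred k=-.1: 0.19
top 1 28 obs sag 0.04 pred k=-.1: 0.07
top 2 38 obs sag -0.02 pred k=-.1: 0.12
top 3 40 obs sag 0.15 pred k=-.1: 0.26
side 0 30 obs sag 0.12 pred k=-.1: 0.05
side 1 19 obs sag 0.1 pred k=-.1: 0.02
side 2 31 obs sag 0.02 pred k=-.1: 0.03
side 3 39 obs sag -0.24 pred k=-.1: 0.08
```

View pics/h1.png

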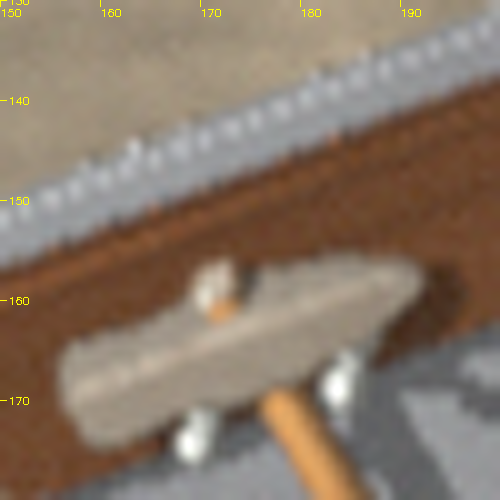

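View pics/h2.png

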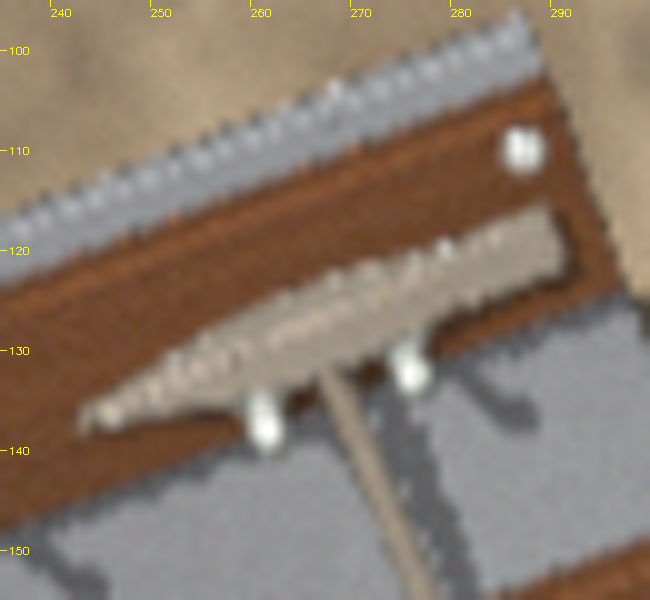

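```bash
python3 - <<'E'
from h import *
s=cv2.imread('pics/side0.png')
crop(s,215,165,55,60,12,'h3.png',5)
E
```

```text
(no output)
```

View pics/h3.png

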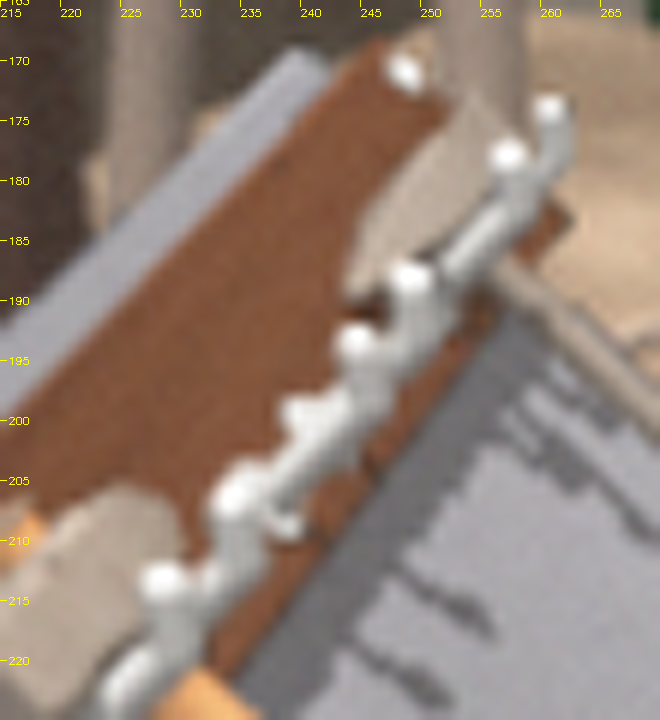

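```bash
cat > fit5.py <<'E'
from h import *
from fit2lib import find,pj,ct,cs
ys=[162,118,22,-22,-118,-162]
T=np.array([(168.8,173.6),(183.3,168.2),(215.3,156),(229,150.5),(261.2,137.8),(275.8,131.8)])
S=np.array([(228,213.2),(234,205.7),(244,193),(248.7,187.7),(257,177.7),(260.7,173.7)])
tip=np.array([(9,y,46) for y in ys],float)
bolt=np.array([(-145,27,31.)])
def mk(p):
    W=lambda q:q/1000@Rb(p[3]).T+p[:3]+[0,0,.0015]
    k=(0,0)
    return (proj(ct,W(tip))-T),(proj(cs,W(tip))-S),proj(ct,W(bolt))-[[232.3,192.2]],proj(cs,W(bolt))-[[283.3,236]]
p=np.array([.644,.229,.2375,.378])
D=find(p,{'top':(0,0),'side':(0,0)},4)
def edges(p):
    r=[]
    for n,c in(('top',ct),('side',cs)):
        Q=[d for d in D if d[0]==n]; uv=pj(c,p,(0,0),np.array([d[1] for d in Q])); r.append(((uv-np.array([d[2] for d in Q]))*np.array([d[3] for d in Q])).sum(1))
    return np.hstack(r)
for w in(0,.3):
    o=least_squares(lambda p:np.r_[np.vstack(mk(p)).ravel(),w*edges(p)],p,loss='soft_l1')
    print(w,o.x.round(4),np.degrees(o.x[3]).round(2)); 
    for m in mk(o.x): print(m.round(1).tolist())
np.save('board.npy',o.x)
# camera offsets freedom: allow per-camera shift
o2=least_squares(lambda q:np.r_[np.vstack([m+ (q[4:6] if i in(0,2) else q[6:8]) for i,m in enumerate(mk(q))]).ravel(),.3*edges(q[:4])*1,q[4:]*.7],np.r_[p,0,0,0,0]);print(o2.x.round(4))
E
python3 fit5.py | grep -v '^top\|^side\|med'
```

```text
21.413407777454704
0 [0.6423 0.2321 0.2311 0.3761] 21.55
[[-0.3, 0.5], [-0.1, 0.2], [-0.2, -0.0], [0.6, -0.2], [0.2, 0.1], [0.1, 0.4]]
[[-0.0, -0.5], [-0.4, 0.2], [0.3, -0.1], [-0.1, -0.1], [-0.1, -0.2], [-0.4, -0.4]]
[[0.8, 0.0]]
[[-0.4, 2.0]]
0.3 [0.6431 0.2315 0.2352 0.3783] 21.67
[[-0.5, 0.2], [-0.3, -0.2], [-0.3, -0.5], [0.6, -0.7], [0.2, -0.5], [0.2, -0.2]]
[[-0.1, -2.3], [-0.6, -1.6], [0.1, -1.8], [-0.4, -1.6], [-0.4, -1.7], [-0.7, -1.8]]
[[0.8, -0.4]]
[[-0.6, 0.4]]
[ 0.644   0.2297  0.2369  0.3777 -0.6003  0.6806  0.2451  2.1948]
```

```bash
sed -i "s/((-117.5,-228,0),(-117.5,228,0))/((-117.5,-228,-18),(-117.5,228,-18))/" fit2lib.py
cat > fit6.py <<'E'
from fit5 import *
D=find(p,{'top':(0,0),'side':(0,0)},4)
def ed(p,sl):
    r=[];L=[]
    for n,c in(('top',ct),('side',cs)):
        Q=[d for d in D if d[0]==n]; uv=proj(c,np.array([d[1] for d in Q])/1000@Rb(p[3],sl).T+p[:3]); r.append(((uv-np.array([d[2] for d in Q]))*np.array([d[3] for d in Q])).sum(1)); L+=[(n,d[4]) for d in Q]
    return np.hstack(r),L
for name,fr in(('edges',0),('slope',1)):
    o=least_squares(lambda q:np.r_[ed(q,q[4])[0],(q[4]-np.pi/4)*(1e4 if not fr else 0)],np.r_[p,np.pi/4],loss='soft_l1',f_scale=.5)
    print('##',name,o.x.round(4),np.degrees(o.x[3:]).round(2)); r,L=ed(o.x,o.x[4])
    print([(k,round(float(np.median(r[[l==k for l in L]])),1)) for k in sorted(set(L))])
    for m in mk(o.x): print('m',m.round(1).tolist())
E
python3 fit6.py | sed -n '/##/,$p'
```

```text
## edges [0.6432 0.229  0.2373 0.3775 0.7854] [21.63 45.  ]
[(('side', 0), -0.3), (('side', 1), -0.3), (('side', 2), -0.7), (('side', 3), 0.0), (('side', 4), 0.1), (('side', 5), 0.0), (('top', 0), -1.0), (('top', 1), -1.0), (('top', 2), -0.5), (('top', 3), -0.5), (('top', 4), -0.1), (('top', 5), -0.0)]
m [[0.2, 0.1], [0.4, -0.3], [0.4, -0.6], [1.4, -0.9], [1.0, -0.7], [1.0, -0.4]]
m [[0.5, -3.6], [0.0, -2.7], [0.6, -2.8], [0.2, -2.6], [0.1, -2.6], [-0.2, -2.7]]
m [[1.5, -0.4]]
m [[-0.1, -0.6]]
## slope [0.6431 0.2289 0.2374 0.3775 0.7876] [21.63 45.12]
[(('side', 0), -0.3), (('side', 1), -0.3), (('side', 2), -0.7), (('side', 3), 0.0), (('side', 4), 0.1), (('side', 5), -0.0), (('top', 0), -1.0), (('top', 1), -1.0), (('top', 2), -0.5), (('top', 3), -0.4), (('top', 4), -0.1), (('top', 5), 0.0)]
m [[0.2, 0.1], [0.4, -0.3], [0.4, -0.6], [1.4, -0.8], [1.1, -0.6], [1.0, -0.3]]
m [[0.5, -3.6], [0.1, -2.8], [0.6, -2.8], [0.2, -2.7], [0.2, -2.6], [-0.2, -2.7]]
m [[1.5, -0.4]]
m [[-0.1, -0.6]]
```

```bash
cat > fit7.py <<'E'
from fit6 import *
def mk2(q):
    W=lambda a:a/1000@Rb(q[3]).T+q[:3]
    tt=tip+[q[4],0,q[5]]
    return proj(ct,W(tt))-T,proj(cs,W(tt))-S,proj(ct,W(bolt))-[[232.3,192.2]],proj(cs,W(bolt))-[[283.3,236]]
for we in(.15,.5):
    o=least_squares(lambda q:np.r_[np.vstack(mk2(q)).ravel(),we*ed(q,np.pi/4)[0],(q[4]-q[5])/2],np.r_[p,-4,-4],loss='soft_l1')
    print('@@',we,o.x.round(4),np.degrees(o.x[3]).round(2)); r,L=ed(o.x,np.pi/4)
    print([(k,round(float(np.median(r[[l==k for l in L]])),1)) for k in sorted(set(L))])
    for m in mk2(o.x): print('m',m.round(1).tolist())
np.save('board.npy',o.x[:4])
E
python3 fit7.py | sed -n '/@@/,$p'
```

```text
@@ 0.15 [ 0.6419  0.2318  0.2382  0.377  -3.9459 -4.5584] 21.6
[(('side', 0), -0.1), (('side', 1), -0.2), (('side', 2), -0.8), (('side', 3), -0.2), (('side', 4), -0.5), (('side', 5), -0.5), (('top', 0), -1.0), (('top', 1), -1.0), (('top', 2), -0.5), (('top', 3), -0.6), (('top', 4), -1.3), (('top', 5), -1.0)]
m [[-0.2, 0.6], [-0.1, 0.3], [-0.2, 0.0], [0.7, -0.2], [0.2, 0.1], [0.2, 0.4]]
m [[0.1, -0.3], [-0.4, 0.4], [0.3, 0.0], [-0.1, 0.1], [-0.1, -0.1], [-0.4, -0.2]]
m [[0.6, -0.0]]
m [[-0.3, 0.1]]
@@ 0.5 [ 0.6422  0.2309  0.2378  0.3783 -3.7069 -4.5485] 21.67
[(('side', 0), -0.2), (('side', 1), -0.4), (('side', 2), -0.8), (('side', 3), -0.1), (('side', 4), -0.3), (('side', 5), -0.3), (('top', 0), -1.0), (('top', 1), -1.0), (('top', 2), -0.5), (('top', 3), -0.5), (('top', 4), -0.9), (('top', 5), -0.6)]
m [[0.2, 0.5], [0.3, 0.2], [0.2, -0.1], [1.0, -0.4], [0.5, -0.1], [0.4, 0.2]]
m [[0.2, -0.4], [-0.2, 0.3], [0.4, -0.0], [-0.1, 0.0], [-0.1, -0.1], [-0.5, -0.3]]
m [[1.0, -0.1]]
m [[-0.2, 0.1]]
```

```bash
cat > ham.py <<'E'
from h import *
ct=cam('top');cs=cam('side'); f=ct['frame'].astype(float)
rb=f[:,:,2]-f[:,:,0]; x0,y0,x1,y1=345,150,450,225
m=np.zeros(rb.shape,bool); m[y0:y1,x0:x1]=rb[y0:y1,x0:x1]>75
m[150:190,415:]=False
n,lab,st,ce=cv2.connectedComponentsWithStats(m.astype(np.uint8)); i=1+st[1:,4].argmax(); print(st[1:])
ys,xs=np.where(lab==i); P=unproj(ct,np.c_[xs,ys],.0135)[:,:2]
c=P.mean(0);u,s,v=np.linalg.svd(P-c); d=v[0]; 
if d[0]>0: d=-d   # towards handle end (-X)
t=(P-c)@d; w=(P-c)@np.array([-d[1],d[0]]); print('centroid',c,'dir',d,np.degrees(np.arctan2(d[1],d[0])),'len',t.min(),t.max(),'w',w.min(),w.max())
for a in np.arange(t.min(),t.max(),.025):
    k=(t>=a)&(t<a+.025); print(round(a,3),w[k].min().round(4),w[k].max().round(4),w[k].mean().round(4))
print('end',c+d*t.max(),'head side',c+d*t.min())
for lab,uv,z in [('peen',(381,163),.0135),('faceC1',(363,187),.02),('faceC2',(367.5,191),.02),('protr',(367,173),.0135)]: print(lab,unproj(ct,uv,z)[0])
# side: 
g=cs['frame'].astype(float);rb=g[:,:,2]-g[:,:,0]; 
mm=np.zeros(rb.shape,bool); mm[205:235,330:380]=rb[205:235,330:380]>75; ys,xs=np.where(mm); Q=unproj(cs,np.c_[xs,ys],.0135)[:,:2]; print('side handle w rel top line', ((Q-c)@np.array([-d[1],d[0]])).min(),((Q-c)@np.array([-d[1],d[0]])).mean(),((Q-c)@np.array([-d[1],d[0]])).max())
E
python3 ham.py
```

```text
[[359 150   5   1   5]
 [368 172   2   4   5]
 [376 177  66  44 353]]
centroid [ 0.50388404 -0.35081303] dir [-0.53272385 -0.84628913] -122.18967988288453 len -0.1307861011880916 0.12166924063507656 w -0.008053802319706507 0.008538951115389713
-0.131 -0.0064 0.0067 0.0001
-0.106 -0.0068 0.007 0.0002
-0.081 -0.0072 0.0077 0.0003
-0.056 -0.0076 0.0069 -0.0003
-0.031 -0.0076 0.0066 -0.0005
-0.006 -0.0076 0.0072 -0.0002
0.019 -0.0073 0.0076 -0.0001
0.044 -0.008 0.0079 0.0
0.069 -0.0081 0.0085 0.0002
0.094 -0.0077 0.0082 0.0003
0.119 -0.0053 0.0021 -0.0013
end [ 0.43906793 -0.45378039] head side [ 0.57355692 -0.24013017]
peen [ 0.62490785 -0.25662365  0.0135    ]
faceC1 [ 0.54407892 -0.19562253  0.02      ]
faceC2 [ 0.53080587 -0.21042441  0.02      ]
protr [ 0.59140222 -0.20977589  0.0135    ]
side handle w rel top line -0.00785239331009942 0.04423273976945924 0.14902204448690273
```

```bash
cat > geo.py <<'E'
from h import *
c0=np.array([.50388,-.35081]); d=np.array([-.53272,-.84629]); hx=np.array([d[1],-d[0]])
pt=c0+d*(.1217-.143-.050); org=pt+d*.05-hx*.0015   # hammer origin
if __name__=='__main__':
    ct=cam('top')
    print('origin',org,'grasp pt y=-48', org+d*-.048+hx*.0015)
    H=lambda P:np.c_[(P[:,:2]-org)@hx,(P[:,:2]-org)@d].round(4)
    B=unproj(ct,[(409.2,222.8),(441.7,233.3),(435,252),(403.7,241.3)],.155); print('block ham',H(B).tolist(),B[:,:2].round(3).tolist())
    T=unproj(ct,[(436.2,172.8)],.06); print('tin',H(T),T)
    T=unproj(ct,[(309.5,237)],.054); print('pipe',T)
    T=unproj(ct,[(381,163),(363,187),(367.5,191)],.02); print('head',H(T).tolist())
    b=np.load('board.npy'); print(b)
E
python3 geo.py
```

```text
origin [ 0.51649637 -0.3335831 ] grasp pt y=-48 [ 0.5407975 -0.2921621]
block ham [[0.0843, 0.0401], [0.059, 0.1395], [0.1178, 0.1516], [0.1406, 0.0552]] [[0.424, -0.323], [0.392, -0.42], [0.336, -0.399], [0.368, -0.305]]
tin [[-0.1102  0.0433]] [[ 0.58671557 -0.42894317  0.06      ]]
pipe [[ 0.37954198 -0.01945617  0.054     ]]
head [[-0.0496, -0.1231], [0.0502, -0.1314], [0.0535, -0.1119]]
[0.64224286 0.23093945 0.23780147 0.37825496]
```

```bash
cat > plan.py <<'E'
from h import *
from geo import org,d,hx
bp=np.array([.642,.2315,.238,.377]); B=Rb(bp[3])
def bw(q): return bp[:3]+B@(np.array(q)/1000)
RG=np.c_[[-d[0],-d[1],0],[-hx[0],-hx[1],0],[0,0,-1.]]   # grasp orientation
RF=np.c_[B[:,0],-B[:,1],-B[:,2]]                      # hang orientation
def cur():
    s=telemetry.observe(); return s['eef_pos'],R.from_quat(s['orientation']).as_matrix(),s
def plan(p,Rt,n,digits=2):
    p0,R0,s=cur(); dv=R.from_matrix(R0.T@Rt).as_rotvec(); 
    print('dist mm',np.linalg.norm(p-p0)*1e3,'world d',((p-p0)*1e3).round(1),'tool d cm',(R0.T@(p-p0)*100).round(2),'rotvec',dv.round(4),'deg',np.degrees(np.linalg.norm(dv)).round(2))
    if n:
        rows=[(R.from_rotvec(dv*i/n).as_matrix().T@R0.T@((p-p0)/n)*100).round(digits).tolist() for i in range(n)]
        print('rot',(dv/n).round(4).tolist()); print('xyz',rows)
def st():
    p,Rr,s=cur(); print('t',round(s['time'],2),'p',p.round(4),'F',s['contact_force'].round(1),'T',s['wrist_torque'].round(2),'open',round(s['opening'],3),'q',s['q'].round(2))
E
python3 - <<'E'
from plan import *
g=org+d*-.048+hx*.0015
plan(np.r_[g,.18],RG,12)
E
```

```text
dist mm 471.17152613397684 world d [355.6 304.8 -51.3] tool d cm [ 43.   -18.57   5.13] rotvec [-0.      0.     -0.7082] deg 40.58
rot [-0.0, 0.0, -0.059]
xyz [[3.58, -1.55, 0.43], [3.67, -1.33, 0.43], [3.74, -1.12, 0.43], [3.8, -0.89, 0.43], [3.85, -0.67, 0.43], [3.88, -0.44, 0.43], [3.9, -0.21, 0.43], [3.9, 0.02, 0.43], [3.9, 0.25, 0.43], [3.87, 0.48, 0.43], [3.84, 0.71, 0.43], [3.79, 0.93, 0.43]]
```

Emit:
arm_command --rot '[[0,0,-0.059],[0,0,-0.059],[0,0,-0.059],[0,0,-0.059],[0,0,-0.059],[0,0,-0.059],[0,0,-0.059],[0,0,-0.059],[0,0,-0.059],[0,0,-0.059],[0,0,-0.059],[0,0,-0.059]]' --xyz '[[3.58,-1.55,0],[3.67,-1.33,0],[3.74,-1.12,0],[3.8,-0.89,0],[3.85,-0.67,0],[3.88,-0.44,0],[3.9,-0.21,0],[3.9,0.02,0],[3.9,0.25,0.4],[3.87,0.48,0.8],[3.84,0.71,0.8],[3.79,0.93,0.8]]' --gripper '[6,6,6,6,6,6,6,6,6,6,6,6]' --grip_force 90

```text
time: 2.05
eef_pos: [0.5422, -0.2906, 0.2032]
orientation: [0.875, 0.485, 0.0, 0.0]
contact_force: [0.0, -1.6, 0.2]
opening: 0.705
```

```bash
python3 - <<'E'
from plan import *
st(); g=org+d*-.048+hx*.0015
plan(np.r_[g,.045],RG,0)
c=cam('top'); crop(c['frame'],335,140,120,110,6,'t1.png')
print(proj(c,np.r_[g,.0135]),proj(c,cur()[0]))
E
```

```text
t 2.05 p [ 0.5422 -0.2906  0.2032] F [ 0.  -1.6  0.2] T [-0.04 -0.05 -0.04] open 0.705 q [-0.49  0.36  1.68 -0.    1.09  0.06]
dist mm 158.22577521642046 world d [  -1.4   -1.5 -158.2] tool d cm [-0.21 -0.05 15.82] rotvec [0.0006 0.     0.0028] deg 0.16
[[391.91077497 188.15728386]] [[399.1688428  180.86459909]]
```

View pics/t1.png

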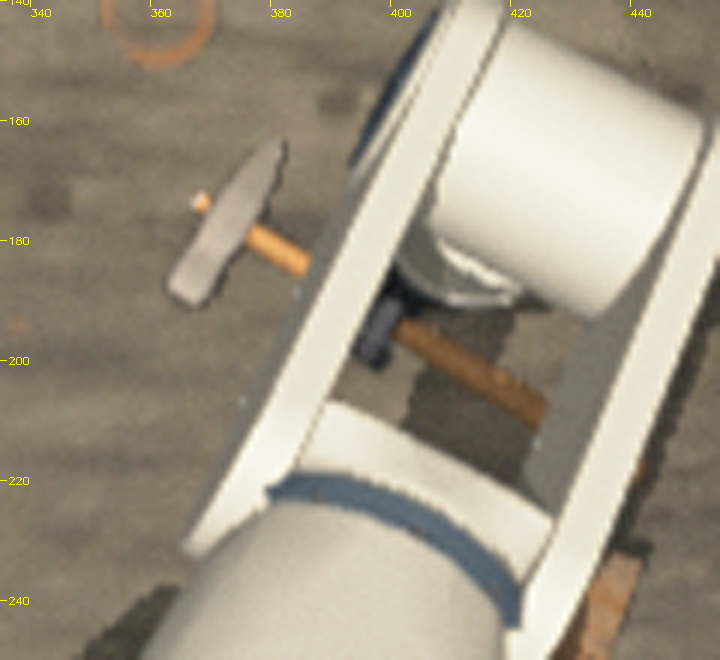

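Emit:
arm_command --rot '[[0,0,0],[0,0,0],[0,0,0],[0,0,0],[0,0,0],[0,0,0],[0,0,0],[0,0,0]]' --xyz '[[-0.1,0,2],[-0.1,-0.05,2.5],[0,0,2.5],[0,0,2.5],[0,0,2.5],[0,0,2],[0,0,1],[0,0,0.4]]' --gripper '[6,6,6,6,6,6,6,6]'

```text
time: 2.77
eef_pos: [0.5384, -0.293, 0.0476]
orientation: [0.875, 0.483, -0.001, -0.001]
contact_force: [-0.5, 0.4, 0.1]
opening: 0.704
```

```bash
python3 - <<'E'
from plan import *
st(); g=org+d*-.048+hx*.0015
plan(np.r_[g,.005],RG,0)
c=cam('side'); crop(c['frame'],310,150,110,90,7,'s1.png')
print(proj(c,np.r_[g,.0135]),proj(c,cur()[0]))
E
```

```text
t 2.77 p [ 0.5384 -0.293   0.0476] F [-0.5  0.4  0.1] T [-0.03  0.05  0.02] open 0.704 q [-0.5   0.56  1.79 -0.    0.8   0.06]
dist mm 42.631282831809735 world d [  2.4   0.9 -42.6] tool d cm [0.2  0.17 4.25] rotvec [-0.0028  0.0002 -0.0002] deg 0.16
[[347.03172456 220.50748999]] [[347.96775663 212.09066286]]
```

View pics/s1.png

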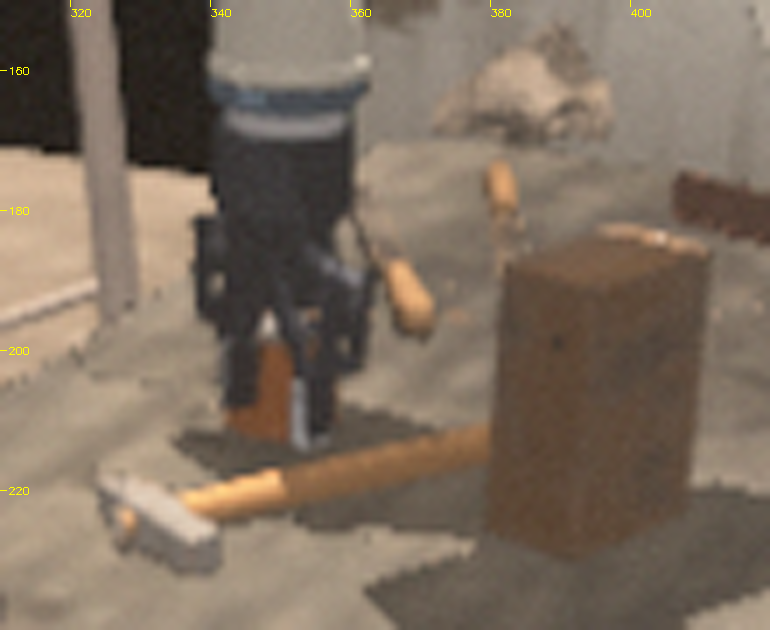

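Emit:
arm_command --rot '[[0,0,0],[0,0,0],[0,0,0],[0,0,0],[0,0,0]]' --xyz '[[0.1,0.1,1.2],[0.05,0.05,1.2],[0,0,0.9],[0,0,0.5],[0,0,0]]' --gripper '[6,6,6,6,6]'

```text
time: 3.23
eef_pos: [0.5407, -0.2926, 0.01]
orientation: [0.875, 0.483, -0.001, -0.001]
contact_force: [-0.6, -0.3, -1.0]
opening: 0.702
```

```bash
python3 - <<'E'
from plan import *
st(); g=org+d*-.048+hx*.0015
plan(np.r_[g,.006],RG,0)
E
```

```text
t 3.23 p [ 0.5407 -0.2926  0.01  ] F [-0.6 -0.3 -1. ] T [-0.01  0.01 -0.  ] open 0.702 q [-0.5   0.61  1.79  0.    0.74  0.06]
dist mm 3.9763424381798154 world d [ 0.1  0.4 -4. ] tool d cm [ 0.04 -0.01  0.4 ] rotvec [-0.002   0.0001 -0.0002] deg 0.11
```

Down 4 mm, then close.

Emit:
arm_command --rot '[[0,0,0],[0,0,0],[0,0,0],[0,0,0],[0,0,0],[0,0,0],[0,0,0],[0,0,0],[0,0,0]]' --xyz '[[0,0,0.3],[0,0,0],[0,0,0],[0,0,0],[0,0,0],[0,0,0],[0,0,0],[0,0,0],[0,0,0]]' --gripper '[6,4,2,1,1,1,1,1,1]' --grip_force 90

```text
time: 3.98
eef_pos: [0.5416, -0.2931, 0.009]
orientation: [0.875, 0.483, 0.0, 0.0]
contact_force: [-1.5, 0.7, 5.5]
opening: 0.147
```

```bash
python3 - <<'E'
from plan import *
st()
c=cam('side'); crop(c['frame'],310,150,110,90,7,'s2.png')
E
```

```text
t 3.98 p [ 0.5416 -0.2931  0.009 ] F [-1.5  0.7  5.5] T [0.15 0.29 0.18] open 0.147 q [-0.5   0.62  1.79 -0.    0.73  0.06]
```

View pics/s2.png

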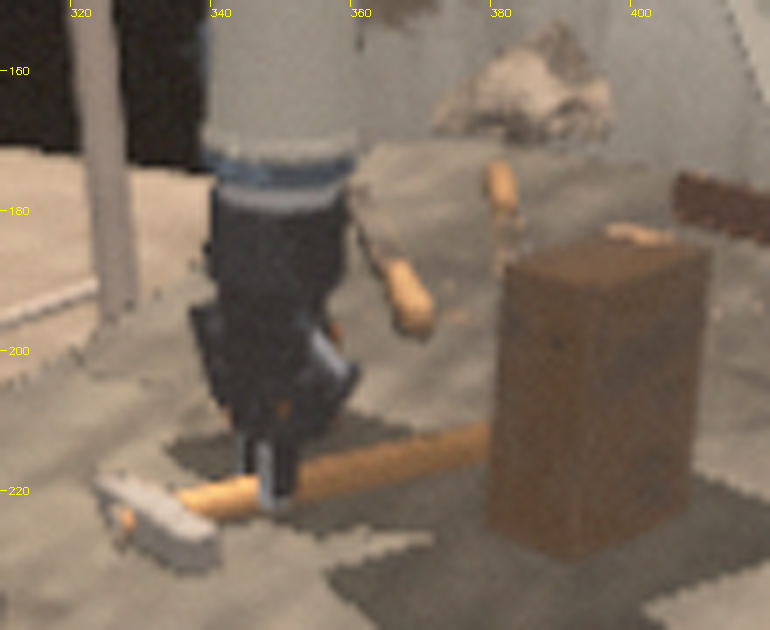

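Emit:
arm_command --rot '[[0,0,0],[0,0,0],[0,0,0],[0,0,0],[0,0,0],[0,0,0],[0,0,0],[0,0,0],[0,0,0],[0,0,0],[0,0,0],[0,0,0]]' --xyz '[[0,0,-0.3],[0,0,-0.7],[0,0,-1.2],[0,0,-1.8],[0,0,-2.4],[0,0,-3],[0,0,-3],[0,0,-3],[0,0,-3],[0,0,-3],[0,0,-2],[0,0,-1]]' --gripper '[1,1,1,1,1,1,1,1,1,1,1,1]'

```text
time: 5.03
eef_pos: [0.5423, -0.2935, 0.2565]
orientation: [0.875, 0.483, 0.001, 0.002]
contact_force: [1.1, -1.2, -5.8]
opening: 0.147
```

```bash
python3 - <<'E'
from plan import *
st()
c=cam('side'); crop(c['frame'],290,90,120,110,6,'s3.png')
c=cam('top'); crop(c['frame'],330,130,130,110,6,'t3.png')
E
```

```text
t 5.03 p [ 0.5423 -0.2935  0.2565] F [ 1.1 -1.2 -5.8] T [ 0.02 -0.08 -0.02] open 0.147 q [-0.5   0.32  1.63  0.    1.19  0.06]
```

View pics/s3.png

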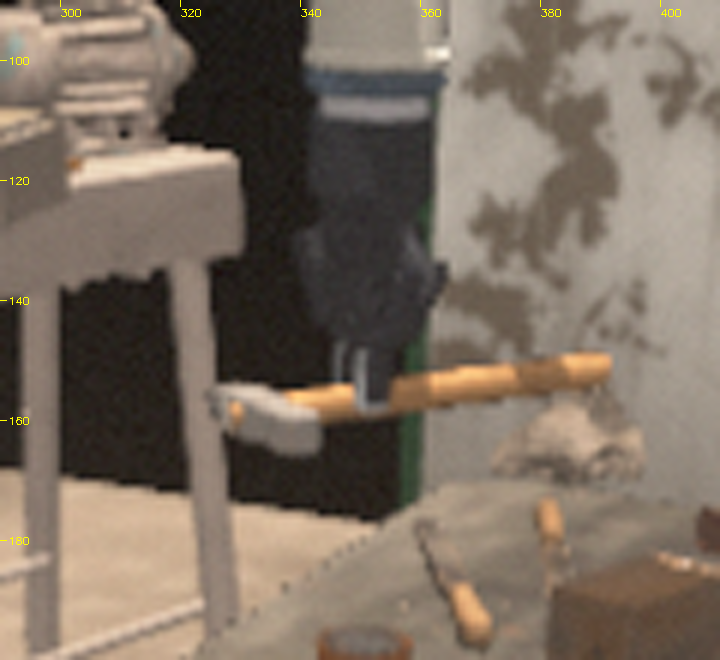

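View pics/t3.png

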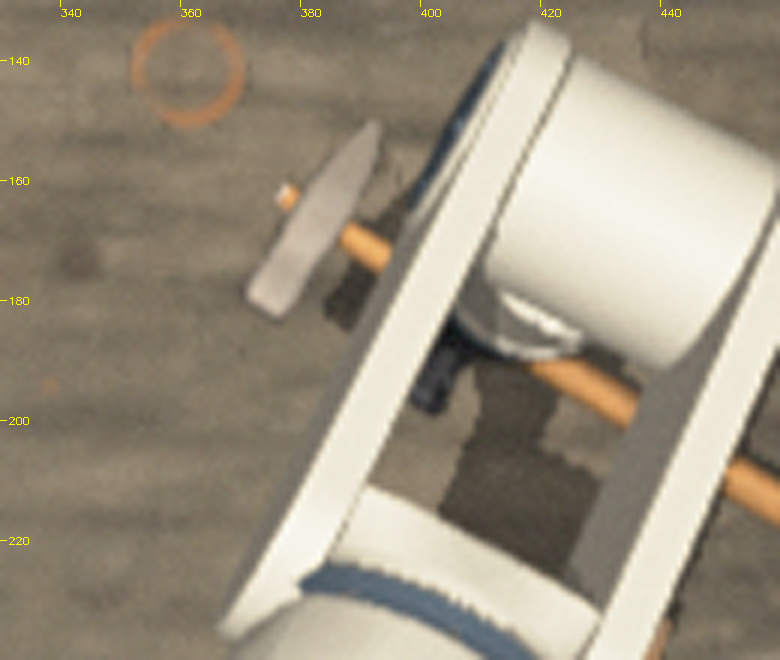

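```bash
cat >> plan.py <<'E'
HT=np.array([1.5,-47.7,9.])   # TCP in hammer frame mm
def hammer_pts(q,off=None):
    p,Rt,_=cur(); M=np.c_[-Rt[:,1],-Rt[:,0],-Rt[:,2]]  # hammer axes in world (hx,hy,hz)
    return p+(np.atleast_2d(q)-HT)/1000@M.T
E
python3 - <<'E'
from plan import *
cs,ct=cam('side'),cam('top')
q=[(0,143,13.5),(50,-121.5,0),(50,-121.5,27),(-50,-121.5,13.5),(0,-145,13.5)]
W=hammer_pts(q); print(W.round(3)); print(proj(cs,W).round(1).tolist()); print(proj(ct,W).round(1).tolist())
E
```

```text
[[ 0.44  -0.455  0.256]
 [ 0.539 -0.204  0.242]
 [ 0.539 -0.204  0.269]
 [ 0.624 -0.258  0.256]
 [ 0.594 -0.211  0.256]]
[[389.8, 152.8], [340.0, 167.7], [340.2, 160.1], [324.7, 157.8], [326.5, 161.6]]
[[462.4, 216.4], [372.9, 182.1], [373.9, 181.1], [391.9, 152.0], [375.7, 162.4]]
```

```bash
python3 - <<'E'
from plan import *
p0,R0,_=cur(); T=bw((-42.3,1.5,180)); print(T)
plan(T,RF,24)
dv=R.from_matrix(R0.T@RF).as_rotvec()
for f in np.linspace(0,1,9):
    Rt=R0@R.from_rotvec(dv*f).as_matrix(); p=p0+(T-p0)*f; M=np.c_[-Rt[:,1],-Rt[:,0],-Rt[:,2]]
    W=p+(np.array([(0,143,13.5),(52,-121.5,13.5),(-52,-121.5,13.5)])-HT)/1000@M.T; print(f,p.round(2),'tool z',Rt[:,2].round(2),W.round(2).tolist())
E
```

```text
[0.4952969  0.17502792 0.3353686 ]
dist mm 477.29514593796665 world d [-45.4 467.6  84.2] tool d cm [ 37.15 -28.77  -8.37] rotvec [-0.2494  0.7591  0.598 ] deg 57.18
rot [-0.0104, 0.0316, 0.0249]
xyz [[1.55, -1.2, -0.35], [1.53, -1.23, -0.31], [1.51, -1.27, -0.28], [1.48, -1.3, -0.24], [1.46, -1.34, -0.21], [1.43, -1.37, -0.18], [1.4, -1.4, -0.15], [1.37, -1.44, -0.12], [1.34, -1.47, -0.09], [1.3, -1.5, -0.07], [1.27, -1.53, -0.04], [1.23, -1.56, -0.02], [1.19, -1.59, 0.0], [1.15, -1.62, 0.02], [1.11, -1.65, 0.04], [1.06, -1.68, 0.06], [1.02, -1.71, 0.07], [0.97, -1.73, 0.09], [0.93, -1.76, 0.1], [0.88, -1.78, 0.11], [0.83, -1.8, 0.12], [0.78, -1.82, 0.13], [0.73, -1.84, 0.13], [0.68, -1.86, 0.13]]
0.0 [ 0.54 -0.29  0.25] tool z [-0.  0. -1.] [[0.44, -0.45, 0.26], [0.54, -0.2, 0.26], [0.63, -0.26, 0.26]]
0.125 [ 0.54 -0.23  0.26] tool z [ 0.08  0.06 -1.  ] [[0.42, -0.39, 0.25], [0.54, -0.15, 0.27], [0.62, -0.21, 0.27]]
0.25 [ 0.53 -0.18  0.27] tool z [ 0.16  0.12 -0.98] [[0.41, -0.32, 0.24], [0.54, -0.09, 0.29], [0.62, -0.16, 0.29]]
0.375 [ 0.52 -0.12  0.28] tool z [ 0.25  0.16 -0.96] [[0.4, -0.25, 0.23], [0.54, -0.03, 0.31], [0.61, -0.11, 0.31]]
0.5 [ 0.52 -0.06  0.29] tool z [ 0.33  0.2  -0.92] [[0.38, -0.18, 0.22], [0.54, 0.02, 0.32], [0.6, -0.06, 0.33]]
0.625 [ 0.51 -0.    0.3 ] tool z [ 0.42  0.23 -0.88] [[0.38, -0.1, 0.22], [0.53, 0.08, 0.34], [0.59, -0.01, 0.35]]
0.75 [0.51 0.06 0.31] tool z [ 0.5   0.25 -0.83] [[0.37, -0.03, 0.21], [0.53, 0.13, 0.36], [0.58, 0.04, 0.36]]
0.875 [0.5  0.12 0.32] tool z [ 0.58  0.26 -0.77] [[0.37, 0.05, 0.21], [0.53, 0.19, 0.37], [0.57, 0.09, 0.38]]
1.0 [0.5  0.18 0.34] tool z [ 0.66  0.26 -0.71] [[0.37, 0.12, 0.2], [0.52, 0.24, 0.39], [0.56, 0.14, 0.39]]
```

Emit:
arm_command --rot '[[-0.0104,0.0316,0.0249],[-0.0104,0.0316,0.0249],[-0.0104,0.0316,0.0249],[-0.0104,0.0316,0.0249],[-0.0104,0.0316,0.0249],[-0.0104,0.0316,0.0249],[-0.0104,0.0316,0.0249],[-0.0104,0.0316,0.0249],[-0.0104,0.0316,0.0249],[-0.0104,0.0316,0.0249],[-0.0104,0.0316,0.0249],[-0.0104,0.0316,0.0249]]' --xyz '[[1.55,-1.2,-0.35],[1.53,-1.23,-0.31],[1.51,-1.27,-0.28],[1.48,-1.3,-0.24],[1.46,-1.34,-0.21],[1.43,-1.37,-0.18],[1.4,-1.4,-0.15],[1.37,-1.44,-0.12],[1.34,-1.47,-0.09],[1.3,-1.5,-0.07],[1.27,-1.53,-0.04],[1.23,-1.56,-0.02]]' --gripper '[1,1,1,1,1,1,1,1,1,1,1,1]'

```text
time: 6.23
eef_pos: [0.5173, -0.0581, 0.2919]
orientation: [0.92, 0.338, 0.193, -0.038]
contact_force: [-0.3, -0.0, -5.4]
opening: 0.144
```

```bash
python3 - <<'E'
from plan import *
st(); plan(bw((-42.3,1.5,180)),RF,12)
E
```

```text
t 6.23 p [ 0.5173 -0.0581  0.2919] F [-0.3 -0.  -5.4] T [-0.21  0.45 -0.01] open 0.144 q [-0.31 -0.01  2.    0.37  0.92  0.37]
dist mm 238.16332625065067 world d [-22.  233.1  43.5] tool d cm [ 14.29 -19.06  -0.07] rotvec [-0.1254  0.3809  0.2972] deg 28.6
rot [-0.0104, 0.0317, 0.0248]
xyz [[1.19, -1.59, -0.01], [1.15, -1.62, 0.01], [1.11, -1.65, 0.03], [1.07, -1.67, 0.05], [1.02, -1.7, 0.07], [0.98, -1.72, 0.08], [0.93, -1.75, 0.09], [0.89, -1.77, 0.1], [0.84, -1.8, 0.11], [0.79, -1.82, 0.12], [0.74, -1.84, 0.12], [0.69, -1.86, 0.13]]
```

Emit:
arm_command --rot '[[-0.0104,0.0317,0.0248],[-0.0104,0.0317,0.0248],[-0.0104,0.0317,0.0248],[-0.0104,0.0317,0.0248],[-0.0104,0.0317,0.0248],[-0.0104,0.0317,0.0248],[-0.0104,0.0317,0.0248],[-0.0104,0.0317,0.0248],[-0.0104,0.0317,0.0248],[-0.0104,0.0317,0.0248],[-0.0104,0.0317,0.0248],[-0.0104,0.0317,0.0248]]' --xyz '[[1.19,-1.59,-0.01],[1.15,-1.62,0.01],[1.11,-1.65,0.03],[1.07,-1.67,0.05],[1.02,-1.7,0.07],[0.98,-1.72,0.08],[0.93,-1.75,0.09],[0.89,-1.77,0.1],[0.84,-1.8,0.11],[0.79,-1.82,0.12],[0.74,-1.84,0.12],[0.69,-1.86,0.13]]' --gripper '[1,1,1,1,1,1,1,1,1,1,1,1]'

```text
time: 7.23
eef_pos: [0.4946, 0.1725, 0.334]
orientation: [0.908, 0.175, 0.373, -0.071]
contact_force: [-0.2, -0.8, -6.0]
opening: 0.148
```

```bash
python3 - <<'E'
from plan import *
st(); plan(bw((-42.3,1.5,90)),RF,0)
c=cam('top'); cv2.imwrite('pics/t4.png',c['frame'])
c2=cam('side'); cv2.imwrite('pics/s4.png',c2['frame'])
q=[(0,143,13.5),(50,-121.5,0),(50,-121.5,27),(-50,-121.5,13.5),(0,-145,13.5)]
W=hammer_pts(q); print(proj(c2,W).round(1).tolist()); print(proj(c,W).round(1).tolist())
E
```

```text
t 7.23 p [0.4946 0.1725 0.334 ] F [-0.2 -0.8 -6. ] T [-0.46  0.94 -0.09] open 0.148 q [ 0.29 -0.24  2.26  0.17  0.35  1.35]
dist mm 90.20573513693571 world d [ 59.9  25.9 -62.3] tool d cm [ 0.26 -0.2   9.01] rotvec [-0.0006  0.0056  0.0034] deg 0.38
[[350.0, 218.8], [269.8, 155.1], [277.4, 147.4], [280.7, 142.7], [270.5, 140.0]]
[[260.7, 242.4], [206.9, 180.2], [207.9, 186.4], [243.6, 168.9], [222.0, 169.3]]
```

View pics/t4.png

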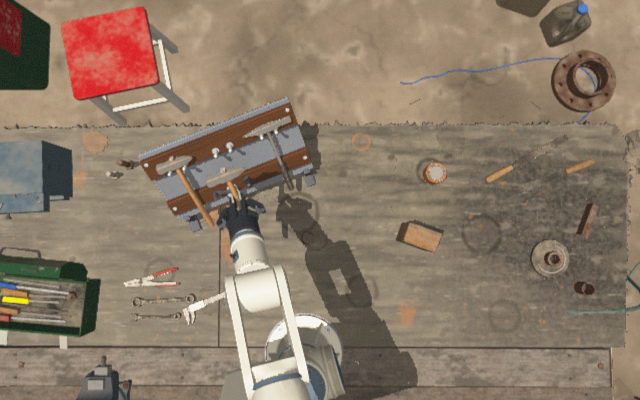

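View pics/s4.png

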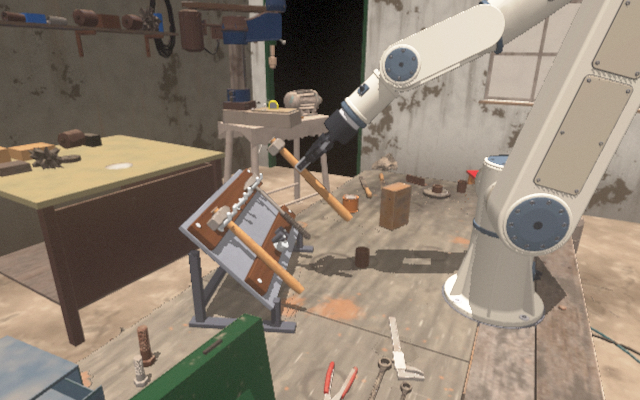

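```bash
python3 - <<'E'
from h import *
t=cv2.imread('pics/t4.png'); s=cv2.imread('pics/s4.png')
crop(t,190,140,90,110,7,'t4z.png',10); crop(s,255,120,110,110,7,'s4z.png',10)
E
```

```text
(no output)
```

View pics/t4z.png

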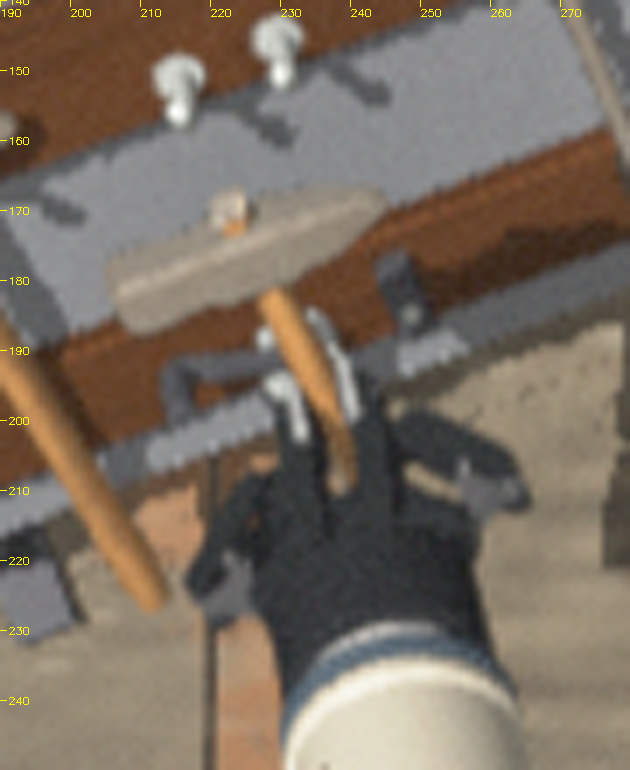

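View pics/s4z.png

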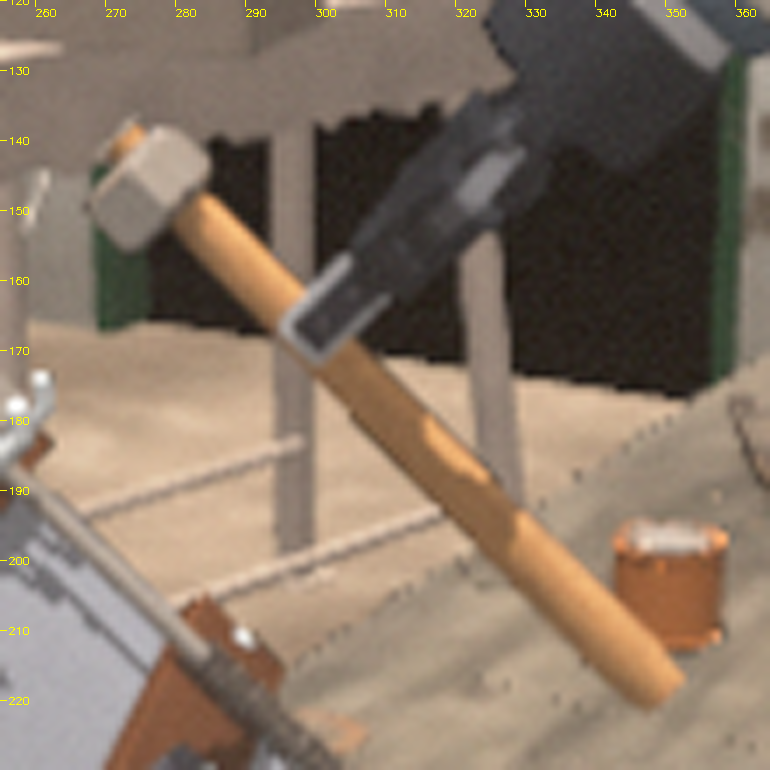

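```bash
cat >> plan.py <<'E'
def overlay(n,name,x0,y0,w,h,s,M=None,o=None):
    """draw hammer model (M,o in world, default: from gripper) and board model"""
    c=cam(n); g=cv2.resize(c['frame'][y0:y0+h,x0:x0+w],None,fx=s,fy=s,interpolation=cv2.INTER_CUBIC)
    def pl(W,col,cl=False): 
        u=(proj(c,W)-[x0,y0])*s+s/2-.5; cv2.polylines(g,[u.round().astype(int)],cl,col,1)
    ham=hammer_pts if M is None else (lambda q:o+np.atleast_2d(q)/1000@M.T)
    sq=lambda x,a,b:[(x,a,0),(x,b,0),(x,b,27),(x,a,27)]
    for x in(52,): pl(ham(sq(x,-135,-108)),(0,255,0),True)
    pl(ham([(-52,-121.5,0),(-52,-121.5,27)]),(0,255,0))
    for xx in(-6.5,8.5): pl(ham([(xx,-108,13.5),(xx,143,13.5)]),(0,255,0))
    pl(ham([(1,143,4),(1,143,23)]),(0,255,0))
    bb=lambda q:np.array([bw(k) for k in q])
    for d_ in(-22,22): pl(bb([(-5,d_,0),(-5,d_,34),(5,d_,42)]),(0,0,255))
    for z in(0,24): pl(bb([(-162,-31.5,z),(-128,-31.5,z),(-128,-15.5,z),(-162,-15.5,z)]),(255,255,0),True)
    for r in((-23,47),(-172.5,-117.5)): pl(bb([(r[0],-230,0),(r[1],-230,0),(r[1],230,0),(r[0],230,0)]),(255,0,255),True)
    pl(bb([(-145,27,22),(-145,27,31)]),(255,255,0))
    cv2.imwrite('pics/'+name,g)
E
python3 - <<'E'
from plan import *
overlay('side','s4o.png',255,120,110,110,7); overlay('top','t4o.png',190,140,90,110,7)
E
```

```text
(no output)
```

View pics/s4o.png

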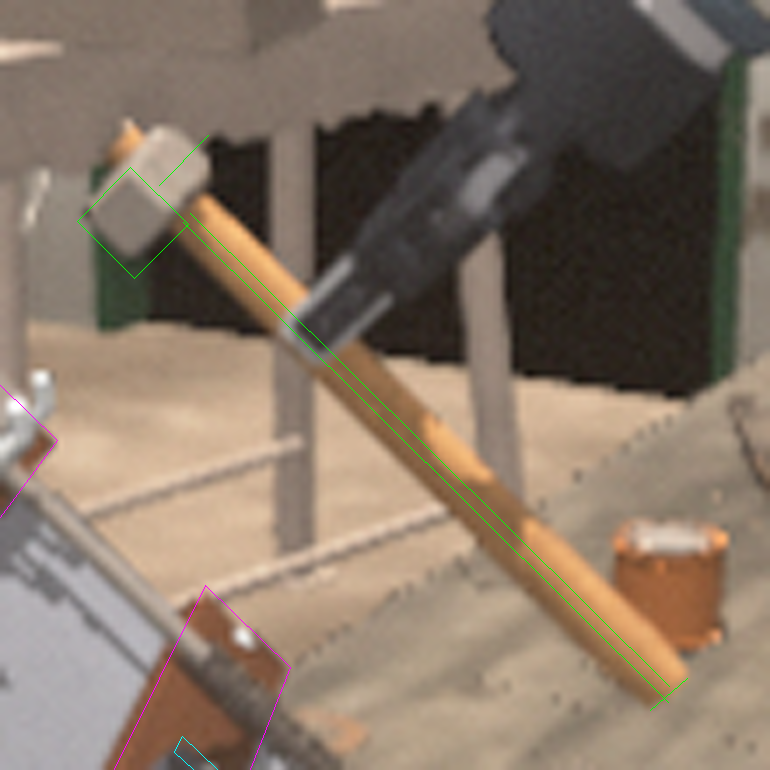

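View pics/t4o.png

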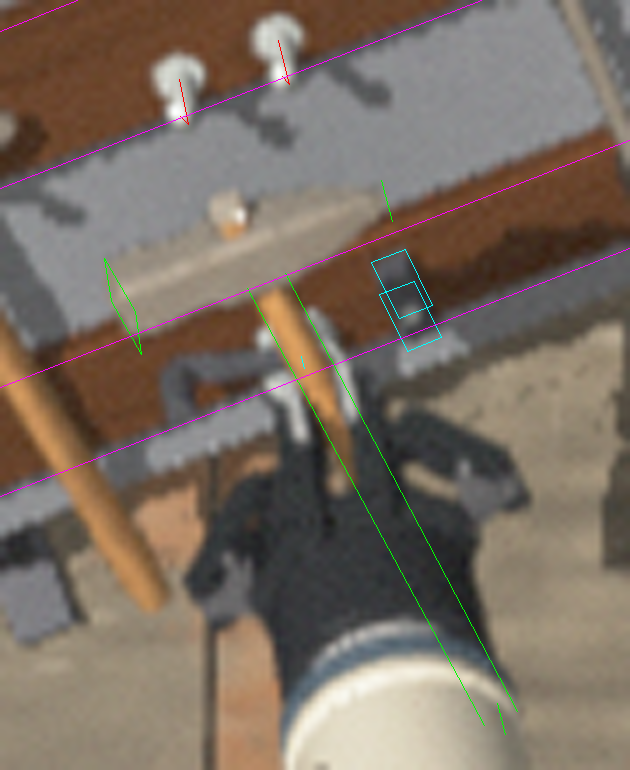

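```bash
sed -i 's/^bp=.*/bp=np.array([.6415,.2325,.238,.377]); B=Rb(bp[3])/' plan.py; python3 - <<'E'
from plan import *
st(); plan(bw((-40.3,1.5,75)),RF,0)
E
```

```text
t 7.43 p [0.4949 0.1722 0.3342] F [ 0.5  0.2 -6.1] T [-0.34  0.85  0.01] open 0.146 q [ 0.29 -0.24  2.26  0.18  0.35  1.33]
dist mm 105.23093413686702 world d [ 70.2  31.7 -71.7] tool d cm [ 0.45 -0.34 10.51] rotvec [-0.0014  0.0073  0.008 ] deg 0.63
```

Emit:
arm_command --rot '[[0,0.002,0.002],[0,0.002,0.002],[0,0.002,0.002],[0,0.002,0.002],[0,0,0],[0,0,0],[0,0,0],[0,0,0]]' --xyz '[[0.1,-0.1,1.0],[0.1,-0.1,1.6],[0.1,-0.1,1.9],[0.1,0,1.9],[0,0,1.9],[0,0,1.4],[0,0,0.7],[0,0,0]]' --gripper '[1,1,1,1,1,1,1,1]'

```text
time: 8.1
eef_pos: [0.5668, 0.2014, 0.2632]
orientation: [0.908, 0.171, 0.376, -0.072]
contact_force: [-0.2, -0.2, -4.5]
opening: 0.145
```

```bash
python3 - <<'E'
from plan import *
st(); plan(bw((-40.3,1.5,75)),RF,0)
overlay('side','s5o.png',210,140,120,110,6); overlay('top','t5o.png',190,120,90,100,7)
E
```

```text
t 8.1 p [0.5668 0.2014 0.2632] F [-0.2 -0.2 -4.5] T [-0.42  0.88 -0.01] open 0.145 q [0.31 0.02 2.23 0.39 0.11 1.15]
dist mm 3.0058944805335077 world d [-1.6  2.4 -0.7] tool d cm [-0.09 -0.29  0.  ] rotvec [ 0.0014 -0.0004 -0.0032] deg 0.2
```

View pics/s5o.png

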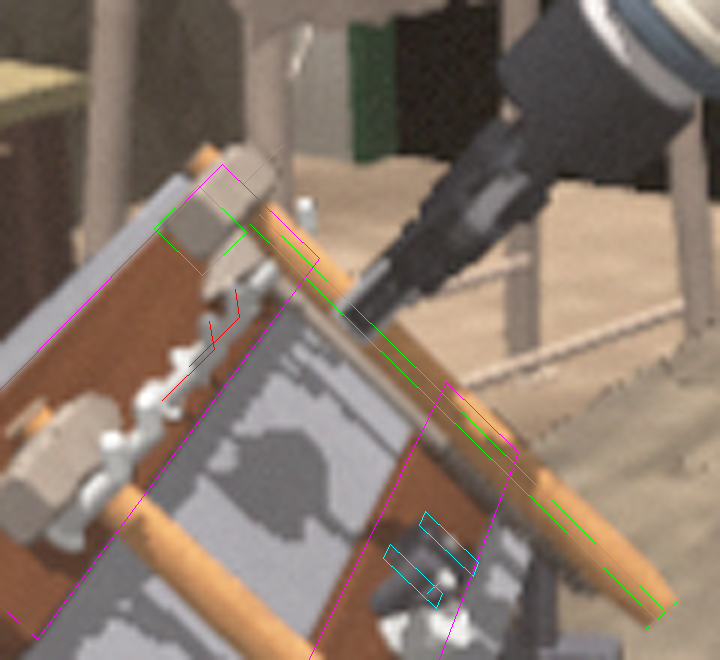

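View pics/t5o.png

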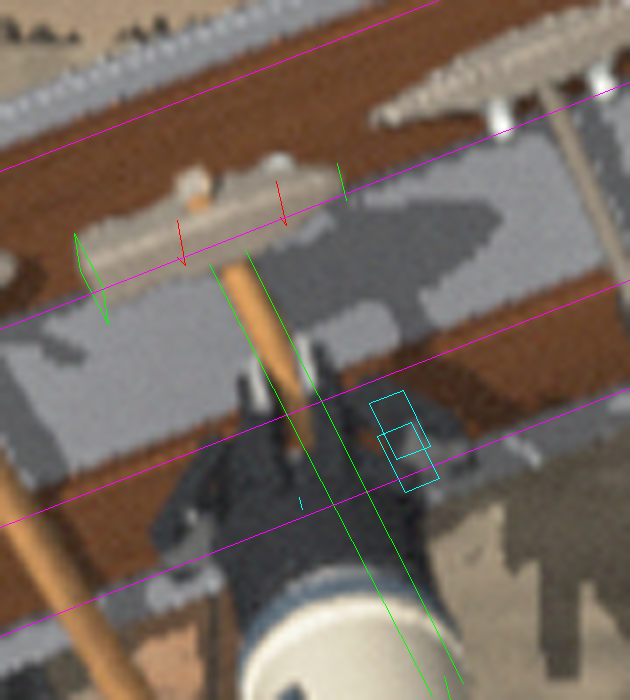

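```bash
cat > kin.py <<'E'
import numpy as np
from scipy.spatial.transform import Rotation as R
from scipy.optimize import least_squares
def Rt(a,t): return R.from_euler(a,t).as_matrix()
def fk(q,g):
    a1,h,e1,L1,e2,L2,L3=g
    A=Rt('z',q[0])@Rt('y',q[1]); Bm=A@Rt('y',q[2]); C=Bm@Rt('z',q[3])@Rt('y',q[4])
    p=Rt('z',q[0])@[a1,0,h]+A@[e1,0,L1]+Bm@[e2,0,L2]+C@[0,0,L3]
    return p,C@Rt('z',q[5])
data=[([-1.27238728,.353675969,1.63416976,0,1.15518176,-.0024],[.1850424,-.59646323,.23052906]),
([-.49,.36,1.68,0,1.09,.06],[.5422,-.2906,.2032]),([-.5,.56,1.79,0,.80,.06],[.5384,-.293,.0476]),([-.5,.61,1.79,0,.74,.06],[.5407,-.2926,.01]),
([-.5,.32,1.63,0,1.19,.06],[.5423,-.2935,.2565]),([.29,-.24,2.26,.17,.35,1.35],[.4946,.1725,.334]),([-.31,-.01,2.,.37,.92,.37],[.5173,-.0581,.2919]),([.31,.02,2.23,.39,.11,1.15],[.5668,.2014,.2632])]
def res(g): return np.hstack([(fk(q,g)[0]-p)*(5 if i==0 else 1) for i,(q,p) in enumerate(data)]+[np.array([g[0],g[2],g[4]])*.002])
o=least_squares(res,[0,.3,0,.4,0,.3,.25]); G=o.x
if __name__=='__main__':
    print(G.round(3)); print((res(G)[:-3].reshape(-1,3)*1000).round(1))
    from workcell import telemetry
    s=telemetry.observe(); p,Rr=fk(s['q'],G); print(p-s['eef_pos']); 
    R1=R.from_quat(s['orientation']).as_matrix(); print((Rr.T@R1).round(3)); print(s['q'].round(3))
E
python3 kin.py
```

```text
[-0.002  0.296 -0.004  0.574  0.061  0.499  0.347]
[[-7.2 -2.1  0.3]
 [ 3.4 -0.4  4. ]
 [-3.7  0.9 -4.5]
 [ 0.5 -3.   2.3]
 [-1.1 -2.2 -3.1]
 [ 2.  -3.3 -0.3]
 [-3.9 -1.5 -1.7]
 [ 2.6 -3.8  1.6]]
[ 5.23430983e-04 -1.20405626e-03 -9.02255204e-05]
[[ 0. -1.  0.]
 [ 1.  0. -0.]
 [-0.  0.  1.]]
[0.315 0.018 2.231 0.383 0.114 1.15 ]
```

```bash
cat > ik.py <<'E'
from kin import *
lo=np.array([-2.63,-.92,.06,-1.3,0,-3.02]);hi=np.array([2.63,2.1,2.66,4.44,2.69,3.02]); Z=Rt('z',np.pi/2)
def ik(p,Rw,q0):
    def r(q):
        pp,Rr=fk(q,G); return np.r_[(pp-p)*10,R.from_matrix((Rr@Z).T@Rw).as_rotvec()]
    o=least_squares(r,np.clip(q0,lo+1e-3,hi-1e-3),bounds=(lo,hi)); return o.x,np.linalg.norm(o.fun)
E
cat > t.py <<'E'
from ik import *
from plan import *
for tau in(0,-.15,.15,.3,.45):
    T=Rt('y',0)
    for lab,q in(('z75',(-40.3,1.5,75)),('pre',(-40.3,1.5,9)),('fin',(-60.3,1.5,9)),('off',(-60.3,1.5,120))):
        Rw=RF@Rt('y',tau) ; out=[]
        # grasp point on the tool fixed at board pos ~19mm behind TCP: pivot about point 12mm behind tcp
        piv=bw(q)-RF[:,2]*.012; p=piv+Rw[:,2]*.012
        for q0 in([.3,.1,2.2,.2,.2,1.3],[.3,.2,2.1,3.3,.2,-1.8]):
            x,e=ik(p,Rw,q0); out.append((x.round(2).tolist(),round(e,4)))
        print(tau,lab,Rw[:,2].round(2),out)
E
python3 t.py
```

```text
0 z75 [ 0.66  0.26 -0.71] [([0.32, 0.02, 2.23, 0.34, 0.11, 1.2], np.float64(0.0)), ([0.35, 0.03, 2.27, 4.07, 0.0, -2.52], np.float64(0.0626))]
0 pre [ 0.66  0.26 -0.71] [([0.33, 0.18, 2.19, 1.94, 0.03, -0.4], np.float64(0.0)), ([0.33, 0.18, 2.19, 1.94, 0.03, -0.4], np.float64(0.0))]
0 fin [ 0.66  0.26 -0.71] [([0.33, 0.19, 2.23, 2.61, 0.07, -1.08], np.float64(0.0)), ([0.33, 0.19, 2.23, 2.61, 0.07, -1.08], np.float64(0.0))]
0 off [ 0.66  0.26 -0.71] [([0.32, -0.09, 2.29, 0.26, 0.17, 1.27], np.float64(0.0)), ([0.34, -0.09, 2.35, 4.44, 0.0, -2.89], np.float64(0.0948))]
-0.15 z75 [ 0.55  0.22 -0.8 ] [([0.33, 0.03, 2.13, 0.08, 0.35, 1.46], np.float64(0.0)), ([0.35, 0.03, 2.27, 4.21, 0.0, -2.66], np.float64(0.2056))]
-0.15 pre [ 0.55  0.22 -0.8 ] [([0.33, 0.18, 2.09, 0.11, 0.24, 1.43], np.float64(0.0)), ([0.35, 0.18, 2.19, 4.0, 0.0, -2.45], np.float64(0.14))]
-0.15 fin [ 0.55  0.22 -0.8 ] [([0.33, 0.18, 2.13, 0.13, 0.2, 1.41], np.float64(0.0)), ([0.35, 0.19, 2.21, 4.07, 0.0, -2.52], np.float64(0.1152))]
-0.15 off [ 0.55  0.22 -0.8 ] [([0.32, -0.08, 2.19, 0.08, 0.4, 1.45], np.float64(0.0)),
[... 1101 characters left out ...]
-0.47] [([0.3, -0.02, 2.48, 2.97, 0.4, -1.45], np.float64(0.0)), ([0.3, -0.02, 2.48, 2.97, 0.4, -1.45], np.float64(0.0))]
0.45 z75 [ 0.88  0.35 -0.33] [([0.35, 0.01, 2.27, 1.11, 0.0, 0.44], np.float64(0.3788)), ([0.31, 0.21, 2.48, 3.05, 0.79, -1.53], np.float64(0.0))]
0.45 pre [ 0.88  0.35 -0.33] [([0.35, 0.17, 2.18, 1.2, 0.0, 0.36], np.float64(0.4454)), ([0.32, 0.4, 2.41, 3.07, 0.9, -1.55], np.float64(0.0))]
0.45 fin [ 0.88  0.35 -0.33] [([0.35, 0.17, 2.2, 1.22, 0.0, 0.33], np.float64(0.47)), ([0.32, 0.43, 2.44, 3.07, 0.97, -1.55], np.float64(0.0))]
0.45 off [ 0.88  0.35 -0.33] [([0.3, 0.09, 2.56, 3.03, 0.75, -1.52], np.float64(0.0)), ([0.3, 0.09, 2.56, 3.03, 0.75, -1.52], np.float64(0.0))]
```

Emit:
arm_command --rot '[[0,0,0],[0,0,0],[0,0,0],[0,0,0],[0,0,0],[0,0,0]]' --xyz '[[0,0,-1.2],[0,0,-2],[0,0,-2.3],[0,0,-2.3],[0,0,-1.8],[0,0,-0.9]]' --gripper '[1,1,1,1,1,1]'

```text
time: 8.7
eef_pos: [0.4962, 0.1743, 0.3421]
orientation: [0.906, 0.171, 0.379, -0.072]
contact_force: [1.0, 0.1, -4.3]
opening: 0.145
```

```bash
python3 - <<'E'
from plan import *
st(); plan(np.array([.5416,-.2931,.24]),RG,20)
E
```

```text
t 8.7 p [0.4962 0.1743 0.3421] F [ 1.   0.1 -4.3] T [-0.34  0.86  0.  ] open 0.145 q [ 0.3  -0.25  2.26  0.16  0.35  1.37]
dist mm 480.62499956696524 world d [  45.4 -467.4 -102.1] tool d cm [-16.27  45.18  -2.03] rotvec [ 0.2508 -0.7662 -0.6011] deg 57.61
rot [0.0125, -0.0383, -0.0301]
xyz [[-0.81, 2.26, -0.1], [-0.88, 2.23, -0.1], [-0.95, 2.2, -0.09], [-1.02, 2.17, -0.08], [-1.09, 2.14, -0.07], [-1.16, 2.11, -0.05], [-1.22, 2.07, -0.03], [-1.28, 2.03, -0.01], [-1.34, 1.99, 0.02], [-1.4, 1.95, 0.05], [-1.46, 1.91, 0.08], [-1.51, 1.87, 0.11], [-1.56, 1.82, 0.15], [-1.61, 1.78, 0.18], [-1.65, 1.73, 0.22], [-1.7, 1.68, 0.27], [-1.73, 1.63, 0.31], [-1.77, 1.58, 0.36], [-1.8, 1.54, 0.41], [-1.83, 1.49, 0.46]]
```

Emit:
arm_command --rot '[[0.0125,-0.0383,-0.0301],[0.0125,-0.0383,-0.0301],[0.0125,-0.0383,-0.0301],[0.0125,-0.0383,-0.0301],[0.0125,-0.0383,-0.0301],[0.0125,-0.0383,-0.0301],[0.0125,-0.0383,-0.0301],[0.0125,-0.0383,-0.0301],[0.0125,-0.0383,-0.0301],[0.0125,-0.0383,-0.0301]]' --xyz '[[-0.81,2.26,-0.1],[-0.88,2.23,-0.1],[-0.95,2.2,-0.09],[-1.02,2.17,-0.08],[-1.09,2.14,-0.07],[-1.16,2.11,-0.05],[-1.22,2.07,-0.03],[-1.28,2.03,-0.01],[-1.34,1.99,0.02],[-1.4,1.95,0.05]]' --gripper '[1,1,1,1,1,1,1,1,1,1]'

```text
time: 9.53
eef_pos: [0.5178, -0.0544, 0.2892]
orientation: [0.921, 0.334, 0.199, -0.037]
contact_force: [0.3, -0.0, -4.9]
opening: 0.145
```

```bash
python3 - <<'E'
from plan import *
st(); plan(np.array([.5416,-.2931,.2]),RG,11)
E
```

```text
t 9.53 p [ 0.5178 -0.0544  0.2892] F [ 0.3 -0.  -4.9] T [-0.22  0.42  0.04] open 0.145 q [-0.3  -0.01  2.01  0.38  0.9   0.37]
dist mm 255.8746080424934 world d [  23.8 -238.7  -89.2] tool d cm [-16.14  19.4    4.22] rotvec [ 0.1291 -0.3876 -0.3091] deg 29.35
rot [0.0117, -0.0352, -0.0281]
xyz [[-1.47, 1.76, 0.38], [-1.5, 1.73, 0.42], [-1.53, 1.69, 0.45], [-1.57, 1.65, 0.48], [-1.59, 1.61, 0.52], [-1.62, 1.57, 0.56], [-1.64, 1.53, 0.6], [-1.66, 1.5, 0.64], [-1.68, 1.46, 0.68], [-1.7, 1.42, 0.72], [-1.71, 1.38, 0.77]]
```

Emit:
arm_command --rot '[[0.0117,-0.0352,-0.0281],[0.0117,-0.0352,-0.0281],[0.0117,-0.0352,-0.0281],[0.0117,-0.0352,-0.0281],[0.0117,-0.0352,-0.0281],[0.0117,-0.0352,-0.0281],[0.0117,-0.0352,-0.0281],[0.0117,-0.0352,-0.0281],[0.0117,-0.0352,-0.0281],[0.0117,-0.0352,-0.0281],[0.0117,-0.0352,-0.0281],[0,0,0]]' --xyz '[[-1.47,1.76,0.2],[-1.5,1.73,0.2],[-1.53,1.69,0.25],[-1.57,1.65,0.3],[-1.59,1.61,0.3],[-1.62,1.57,0.4],[-1.64,1.53,0.5],[-1.66,1.5,0.6],[-1.68,1.46,0.7],[-1.7,1.42,0.72],[-1.71,1.38,0.77],[0,0,0]]' --gripper '[1,1,1,1,1,1,1,1,1,1,1,1]'

```text
time: 10.53
eef_pos: [0.539, -0.2962, 0.21]
orientation: [0.875, 0.483, -0.0, 0.0]
contact_force: [0.4, 1.1, -6.7]
opening: 0.148
```

```bash
python3 - <<'E'
from plan import *
st(); plan(np.array([.5416,-.2931,.011]),RG,0)
E
```

```text
t 10.53 p [ 0.539  -0.2962  0.21  ] F [ 0.4  1.1 -6.7] T [ 0.09 -0.06 -0.02] open 0.148 q [-0.5   0.36  1.68 -0.    1.11  0.06]
dist mm 199.05677800747006 world d [   2.6    3.1 -199. ] tool d cm [ 0.41  0.04 19.9 ] rotvec [0.0005 0.0006 0.0001] deg 0.05
```

Emit:
arm_command --rot '[[0,0,0],[0,0,0],[0,0,0],[0,0,0],[0,0,0],[0,0,0],[0,0,0],[0,0,0],[0,0,0],[0,0,0]]' --xyz '[[0.1,0,1.2],[0.1,0,2.2],[0.1,0,3],[0.1,0,3],[0,0,3],[0,0,2.7],[0,0,2],[0,0,1.2],[0,0,0.7],[0,0,0.2]]' --gripper '[1,1,1,1,1,1,1,1,1,1]'

```text
time: 11.37
eef_pos: [0.5402, -0.2885, 0.0188]
orientation: [0.876, 0.483, 0.001, -0.001]
contact_force: [-0.0, -0.1, -4.9]
opening: 0.145
```

```bash
python3 - <<'E'
from plan import *
st()
E
```

```text
t 11.37 p [ 0.5402 -0.2885  0.0188] F [-0.  -0.1 -4.9] T [ 0.05 -0.03  0.08] open 0.145 q [-0.49  0.6   1.8   0.    0.75  0.07]
```

Emit:
arm_command --rot '[[0,0,0],[0,0,0],[0,0,0],[0,0,0],[0,0,0],[0,0,0]]' --xyz '[[0,0,0.5],[0,0,0.4],[0,0,0],[0,0,0],[0,0,0],[0,0,0]]' --gripper '[1,1,1,2,4,4]'

```text
time: 11.87
eef_pos: [0.5415, -0.2895, 0.0118]
orientation: [0.876, 0.483, 0.002, 0.0]
contact_force: [0.3, -0.4, -0.3]
opening: 0.47
```

```bash
python3 - <<'E'
from plan import *
st()
E
```

```text
t 11.87 p [ 0.5415 -0.2895  0.0118] F [ 0.3 -0.4 -0.3] T [ 0.    0.03 -0.05] open 0.47 q [-0.49  0.61  1.8   0.    0.73  0.07]
```

Emit:
arm_command --rot '[[0,-0.07,0],[0,-0.07,0],[0,-0.06,0],[0,0,0]]' --xyz '[[-0.1,0,0],[-0.1,0,0],[-0.1,0,0],[0,0,0]]' --gripper '[4,4,4,4]'

```text
time: 12.2
eef_pos: [0.5403, -0.2906, 0.0114]
orientation: [0.871, 0.481, -0.087, 0.049]
contact_force: [-0.5, 1.2, -0.2]
opening: 0.464
```

```bash
python3 - <<'E'
from plan import *
st(); p,Rr,s=cur(); print(Rr.round(3))
c=cam('side'); crop(c['frame'],310,150,110,90,7,'s6.png'); c=cam('top'); crop(c['frame'],340,140,110,90,7,'t6.png')
E
```

```text
t 12.2 p [ 0.5403 -0.2906  0.0114] F [-0.5  1.2 -0.2] T [ 0.16 -0.11 -0.05] open 0.464 q [-0.39  0.63  1.78 -0.28  0.79  0.38]
[[ 0.521  0.847 -0.104]
 [ 0.83  -0.532 -0.169]
 [-0.199  0.001 -0.98 ]]
```

View pics/s6.png

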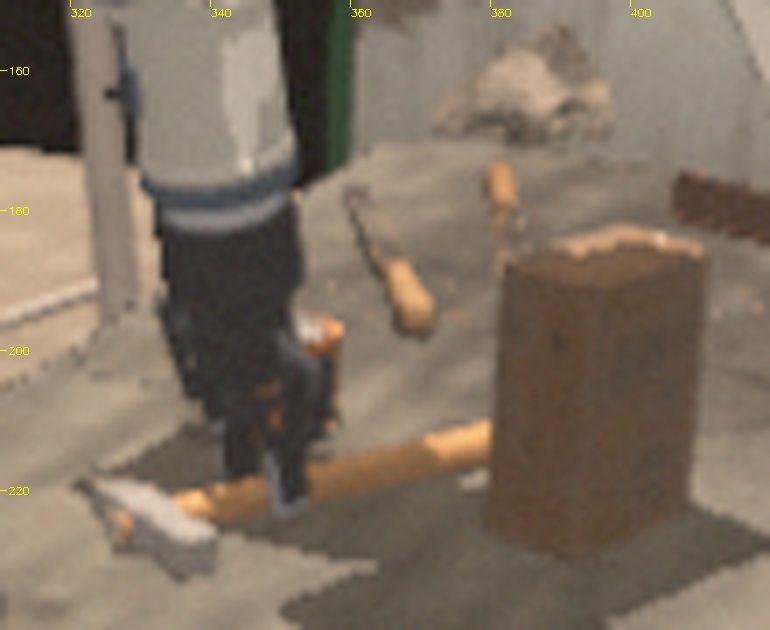

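View pics/t6.png

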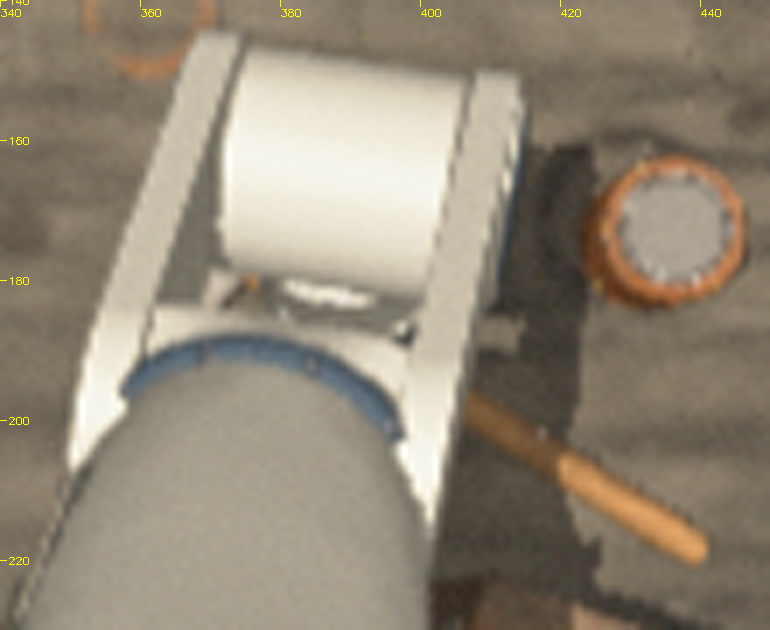

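Emit:
arm_command --rot '[[0,0,0],[0,0,0],[0,0,0],[0,0,0],[0,0,0],[0,0,0],[0,0,0]]' --xyz '[[0,0,0.2],[0,0,0],[0,0,0],[0,0,0],[0,0,0],[0,0,0],[0,0,0]]' --gripper '[4,2,1,1,1,1,1]' --grip_force 100

```text
time: 12.88
eef_pos: [0.5385, -0.2924, 0.0093]
orientation: [0.871, 0.481, -0.087, 0.048]
contact_force: [-1.5, -0.8, 6.5]
opening: 0.142
```

```bash
python3 - <<'E'
from plan import *
st(); p,Rr,s=cur(); print(Rr.round(3).tolist())
E
```

```text
t 12.88 p [ 0.5385 -0.2924  0.0093] F [-1.5 -0.8  6.5] T [-0.4   0.42 -0.08] open 0.142 q [-0.39  0.63  1.78 -0.28  0.78  0.37]
[[0.523, 0.846, -0.105], [0.829, -0.534, -0.166], [-0.197, -0.0, -0.98]]
```

Emit:
arm_command --rot '[[0,0,0],[0,0,0],[0,0,0],[0,0,0],[0,0,0],[0,0,0],[0,0,0],[0,0,0],[0,0,0],[0,0,0],[0,0,0],[0,0,0]]' --xyz '[[0.06,0,-0.3],[0.14,0,-0.7],[0.24,0,-1.2],[0.36,0,-1.8],[0.48,0,-2.4],[0.6,0,-3],[0.6,0,-3],[0.6,0,-3],[0.6,0,-3],[0.6,0,-3],[0.4,0,-2],[0.2,0,-1]]' --gripper '[1,1,1,1,1,1,1,1,1,1,1,1]'

```text
time: 13.88
eef_pos: [0.5917, -0.2095, 0.2424]
orientation: [0.871, 0.481, -0.084, 0.049]
contact_force: [0.4, 0.3, -4.5]
opening: 0.14
```

```bash
cat >> plan.py <<'E'
TAU=-.198
HT=np.array([1.5,-43.7,9.3])
Ry=lambda t:R.from_euler('y',t).as_matrix()
RF2=RF@Ry(TAU); RG2=RG@Ry(TAU)
def hammer_pts(q,off=None):
    p,Rt,_=cur(); Rt=Rt@Ry(-TAU); M=np.c_[-Rt[:,1],-Rt[:,0],-Rt[:,2]]
    return p+(np.atleast_2d(q)-HT)/1000@M.T
def hb(dx,z): # TCP target: hammer displaced dx mm up the slope from seat, z mm out
    return bw((13.5-(HT[1]+121.5)+dx,HT[0],HT[2]+z))
E
python3 - <<'E'
from plan import *
st(); p,Rr,s=cur(); print(Rr.round(3).tolist())
overlay('side','s7o.png',300,90,110,110,6)
plan(hb(20,170),RF2,20)
E
```

```text
t 13.88 p [ 0.5917 -0.2095  0.2424] F [ 0.4  0.3 -4.5] T [ 0.21 -0.22  0.04] open 0.14 q [-0.24  0.38  1.58 -0.2   1.24  0.39]
[[0.523, 0.847, -0.1], [0.83, -0.532, -0.166], [-0.194, 0.004, -0.981]]
dist mm 407.7898024648126 world d [-98.1 385.3  90.7] tool d cm [ 25.1  -28.77 -14.34] rotvec [-0.1218  0.7543  0.637 ] deg 56.99
rot [-0.0061, 0.0377, 0.0318]
xyz [[1.25, -1.44, -0.72], [1.23, -1.47, -0.68], [1.21, -1.51, -0.64], [1.19, -1.54, -0.61], [1.16, -1.58, -0.57], [1.13, -1.61, -0.54], [1.1, -1.64, -0.51], [1.06, -1.67, -0.48], [1.03, -1.7, -0.45], [0.99, -1.73, -0.42], [0.95, -1.76, -0.39], [0.91, -1.79, -0.37], [0.86, -1.82, -0.35], [0.82, -1.84, -0.33], [0.77, -1.86, -0.31], [0.72, -1.89, -0.29], [0.67, -1.91, -0.28], [0.62, -1.92, -0.26], [0.57, -1.94, -0.25], [0.52, -1.96, -0.24]]
```

View pics/s7o.png

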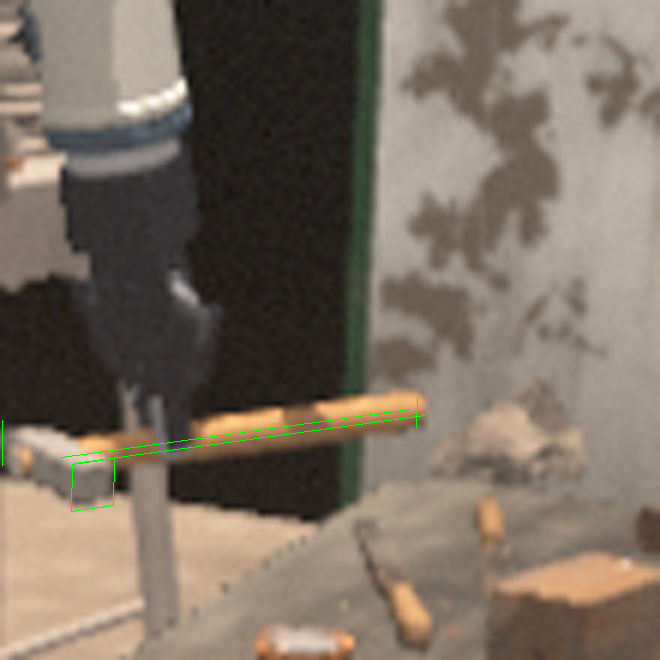

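```bash
python3 - <<'E'
from plan import *
p0,R0,_=cur(); T=hb(20,170)
dv=R.from_matrix(R0.T@RF2).as_rotvec()
print('board corners',[bw(k).round(2).tolist() for k in((-172,-230,0),(60,-230,0),(-172,-100,30),(60,-100,30))])
for f in np.linspace(0,1,9):
    Rt=R0@R.from_rotvec(dv*f).as_matrix()@Ry(-TAU); p=p0+(T-p0)*f; M=np.c_[-Rt[:,1],-Rt[:,0],-Rt[:,2]]
    W=p+(np.array([(0,143,13.5),(52,-121.5,13.5),(-52,-121.5,13.5)])-HT)/1000@M.T; print(f,p.round(2),W.round(2).tolist(), ((W-bp[:3])@B).round(2).tolist())
E
```

```text
board corners [[0.61, -0.03, 0.12], [0.77, 0.03, 0.28], [0.55, 0.09, 0.14], [0.7, 0.15, 0.3]]
0.0 [ 0.59 -0.21  0.24] [[0.49, -0.37, 0.25], [0.59, -0.12, 0.25], [0.68, -0.17, 0.25]] [[-0.25, -0.5, 0.26], [-0.12, -0.31, 0.13], [-0.07, -0.39, 0.09]]
0.125 [ 0.58 -0.16  0.25] [[0.47, -0.31, 0.24], [0.58, -0.07, 0.26], [0.67, -0.13, 0.27]] [[-0.25, -0.44, 0.26], [-0.1, -0.26, 0.13], [-0.06, -0.35, 0.1]]
0.25 [ 0.57 -0.11  0.27] [[0.45, -0.25, 0.23], [0.58, -0.02, 0.28], [0.66, -0.09, 0.29]] [[-0.26, -0.38, 0.25], [-0.08, -0.21, 0.14], [-0.04, -0.31, 0.11]]
0.375 [ 0.56 -0.07  0.28] [[0.43, -0.19, 0.23], [0.57, 0.02, 0.3], [0.64, -0.05, 0.31]] [[-0.26, -0.32, 0.24], [-0.06, -0.17, 0.14], [-0.02, -0.26, 0.12]]
0.5 [ 0.54 -0.02  0.29] [[0.41, -0.13, 0.22], [0.56, 0.07, 0.32], [0.63, -0.01, 0.33]] [[-0.26, -0.26, 0.23], [-0.04, -0.12, 0.15], [-0.01, -0.22, 0.13]]
0.625 [0.53 0.03 0.3 ] [[0.4, -0.07, 0.21], [0.55, 0.11, 0.34], [0.61, 0.03, 0.34]] [[-0.25, -0.19, 0.22], [-0.02, -0.08, 0.16], [0.0, -0.18, 0.15]]
0.75 [0.52 0.08 0.31] [[0.39, -0.01, 0.21], [0.55, 0.16, 0.36], [0.6, 0.07, 0.36]] [[-0.25, -0.13, 0.21], [-0.0, -0.04, 0.17], [0.01, -0.14, 0.16]]
0.875 [0.51 0.13 0.32] [[0.38, 0.06, 0.21], [0.54, 0.2, 0.37], [0.58, 0.11, 0.38]] [[-0.24, -0.06, 0.2], [0.02, 0.01, 0.17], [0.02, -0.1, 0.17]]
1.0 [0.49 0.18 0.33] [[0.37, 0.12, 0.2], [0.52, 0.24, 0.39], [0.56, 0.15, 0.39]] [[-0.23, -0.0, 0.18], [0.03, 0.05, 0.18], [0.03, -0.05, 0.18]]
```

Board clearance at least 90 mm all along; go.

Emit:
arm_command --rot '[[-0.0061,0.0377,0.0318],[-0.0061,0.0377,0.0318],[-0.0061,0.0377,0.0318],[-0.0061,0.0377,0.0318],[-0.0061,0.0377,0.0318],[-0.0061,0.0377,0.0318],[-0.0061,0.0377,0.0318],[-0.0061,0.0377,0.0318],[-0.0061,0.0377,0.0318],[-0.0061,0.0377,0.0318]]' --xyz '[[1.25,-1.44,-0.72],[1.23,-1.47,-0.68],[1.21,-1.51,-0.64],[1.19,-1.54,-0.61],[1.16,-1.58,-0.57],[1.13,-1.61,-0.54],[1.1,-1.64,-0.51],[1.06,-1.67,-0.48],[1.03,-1.7,-0.45],[0.99,-1.73,-0.42]]' --gripper '[1,1,1,1,1,1,1,1,1,1]'

```text
time: 14.77
eef_pos: [0.5398, -0.0177, 0.2832]
orientation: [0.935, 0.339, 0.1, -0.004]
contact_force: [-0.5, -0.1, -5.8]
opening: 0.139
```

```bash
python3 - <<'E'
from plan import *
st(); plan(hb(20,120),RF2,11)
E
```

```text
t 14.77 p [ 0.5398 -0.0177  0.2832] F [-0.5 -0.1 -5.8] T [-0.08  0.21  0.04] open 0.139 q [-0.09  0.08  1.88  0.11  1.01  0.73]
dist mm 207.36495217373025 world d [-12.9 206.4  14.9] tool d cm [ 12.4  -16.62  -0.12] rotvec [-0.0647  0.3827  0.3143] deg 28.61
rot [-0.0059, 0.0348, 0.0286]
xyz [[1.13, -1.51, -0.01], [1.08, -1.54, 0.02], [1.04, -1.57, 0.05], [0.99, -1.6, 0.07], [0.94, -1.63, 0.1], [0.89, -1.66, 0.12], [0.84, -1.68, 0.14], [0.78, -1.71, 0.16], [0.73, -1.73, 0.17], [0.67, -1.75, 0.19], [0.62, -1.77, 0.2]]
```

Emit:
arm_command --rot '[[-0.0059,0.0348,0.0286],[-0.0059,0.0348,0.0286],[-0.0059,0.0348,0.0286],[-0.0059,0.0348,0.0286],[-0.0059,0.0348,0.0286],[-0.0059,0.0348,0.0286],[-0.0059,0.0348,0.0286],[-0.0059,0.0348,0.0286],[-0.0059,0.0348,0.0286],[-0.0059,0.0348,0.0286],[-0.0059,0.0348,0.0286],[0,0,0]]' --xyz '[[1.13,-1.51,-0.01],[1.08,-1.54,0.02],[1.04,-1.57,0.05],[0.99,-1.6,0.07],[0.94,-1.63,0.1],[0.89,-1.66,0.12],[0.84,-1.68,0.14],[0.78,-1.71,0.16],[0.73,-1.73,0.17],[0.67,-1.75,0.19],[0.62,-1.77,0.2],[0,0,0]]' --gripper '[1,1,1,1,1,1,1,1,1,1,1,1]'

```text
time: 15.77
eef_pos: [0.5255, 0.1894, 0.2965]
orientation: [0.94, 0.18, 0.284, -0.054]
contact_force: [-0.1, -0.1, -6.2]
opening: 0.139
```

```bash
python3 - <<'E'
from plan import *
st(); plan(hb(20,120),RF2,0)
plan(hb(20,60),RF2,0)
E
```

```text
t 15.77 p [0.5255 0.1894 0.2965] F [-0.1 -0.1 -6.2] T [-0.42  0.78  0.05] open 0.139 q [ 0.33 -0.08  2.12  0.06  0.51  1.47]
dist mm 2.1694816537052204 world d [ 1.3 -0.7  1.6] tool d cm [ 0.17  0.11 -0.08] rotvec [-0.0006  0.0016  0.0012] deg 0.12
dist mm 59.626229777283996 world d [ 40.8  14.9 -40.9] tool d cm [1.36 0.12 5.8 ] rotvec [-0.0006  0.0016  0.0012] deg 0.12
```

Emit:
arm_command --rot '[[0,0,0],[0,0,0],[0,0,0],[0,0,0],[0,0,0],[0,0,0]]' --xyz '[[0.25,0.05,0.9],[0.3,0.05,1.3],[0.3,0,1.4],[0.25,0,1.2],[0.2,0,0.9],[0,0,0]]' --gripper '[1,1,1,1,1,1]'

```text
time: 16.27
eef_pos: [0.5682, 0.202, 0.2561]
orientation: [0.94, 0.18, 0.283, -0.053]
contact_force: [0.4, -0.5, -5.1]
opening: 0.144
```

```bash
python3 - <<'E'
from plan import *
st(); plan(hb(20,60),RF2,0)
overlay('side','s8o.png',210,140,120,110,6); overlay('top','t8o.png',190,120,90,100,7)
E
```

```text
t 16.27 p [0.5682 0.202  0.2561] F [ 0.4 -0.5 -5.1] T [-0.28  0.75  0.03] open 0.144 q [0.32 0.06 2.09 0.07 0.41 1.46]
dist mm 3.0638997539383417 world d [-1.9  2.3 -0.5] tool d cm [-0.1  -0.29 -0.01] rotvec [0.0012 0.0028 0.0018] deg 0.2
```

View pics/s8o.png

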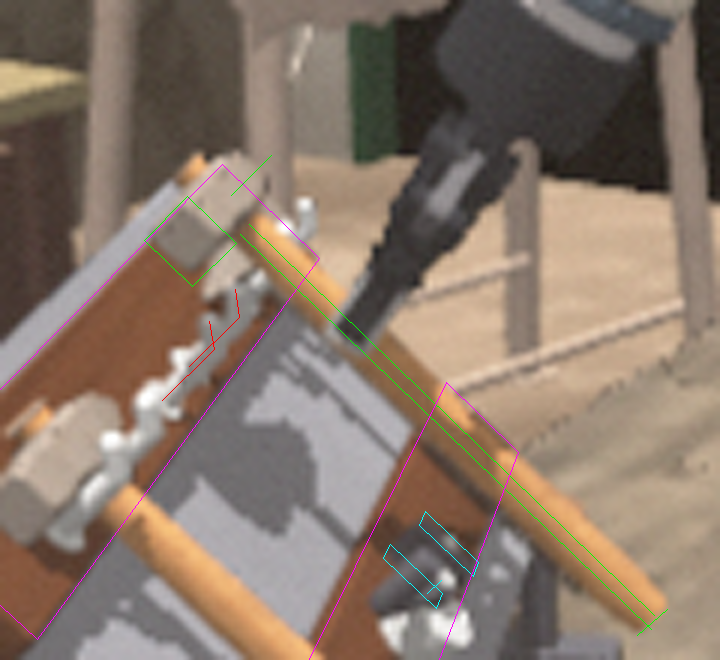

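View pics/t8o.png

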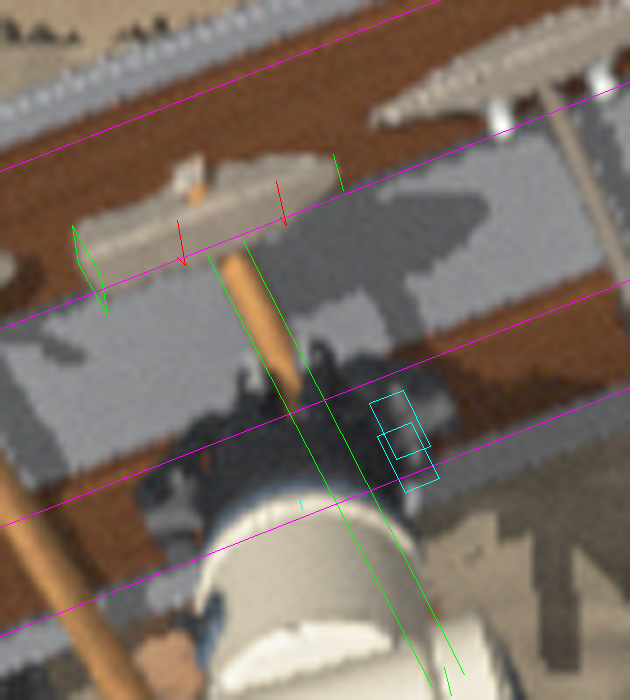

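Emit:
arm_command --rot '[[0,0,0],[0,0,0],[0,0,0],[0,0,0],[0,0,0],[0,0,0],[0,0,0]]' --xyz '[[0,-0.2,0],[0.1,-0.2,0.5],[0.16,0,0.8],[0.16,0,0.8],[0.16,0,0.8],[0.12,0,0.6],[0,0,0.2]]' --gripper '[1,1,1,1,1,1,1]'

```text
time: 16.95
eef_pos: [0.5914, 0.2164, 0.2307]
orientation: [0.94, 0.18, 0.284, -0.054]
contact_force: [0.4, 0.0, -5.6]
opening: 0.14
```

```bash
sed -i "s/return bw((13.5-(HT\[1\]+121.5)+dx,HT\[0\],HT\[2\]+z))/return bw((13.5-(HT[1]+121.5)+dx,HT[0]+1.5,HT[2]+z))/" plan.py
python3 - <<'E'
from plan import *
st(); plan(hb(20,20),RF2,0)
overlay('side','s9o.png',210,140,120,110,6); overlay('top','t9o.png',190,120,90,100,7)
E
```

```text
t 16.95 p [0.5914 0.2164 0.2307] F [ 0.4  0.  -5.6] T [-0.27  0.71  0.04] open 0.14 q [0.34 0.14 2.07 0.06 0.35 1.47]
dist mm 3.3363154360274687 world d [ 0.6 -0.3 -3.3] tool d cm [-0.15  0.04  0.3 ] rotvec [ 0.0006 -0.      0.0022] deg 0.13
```

View pics/s9o.png

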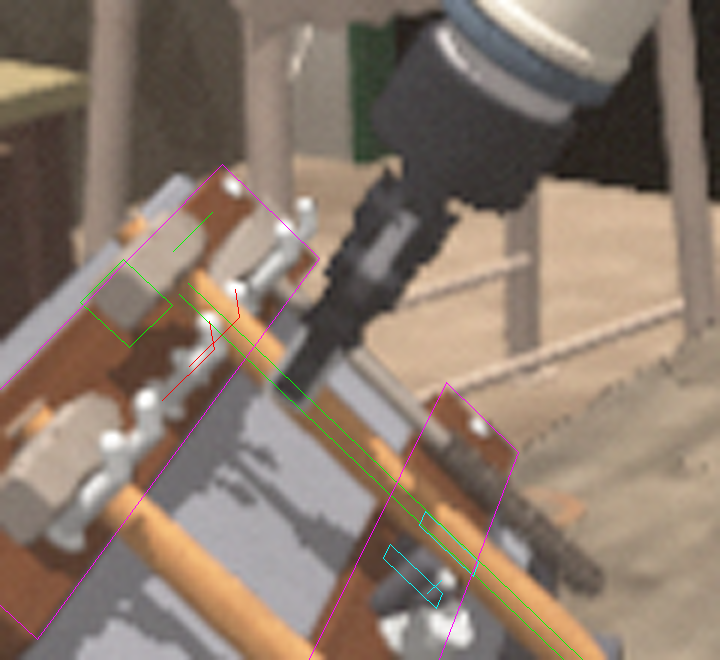

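View pics/t9o.png

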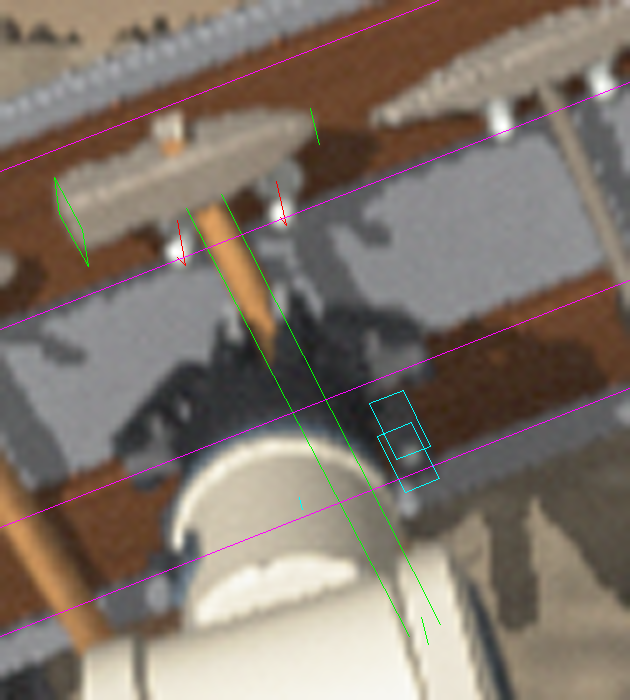

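Emit:
arm_command --rot '[[0,0,0],[0,0,0],[0,0,0],[0,0,0],[0,0,0]]' --xyz '[[0,0.15,0],[0.05,0.15,0.4],[0.07,0,0.5],[0.07,0,0.5],[0,0,0]]' --gripper '[1,1,1,1,1]'

```text
time: 17.47
eef_pos: [0.6011, 0.2168, 0.2206]
orientation: [0.94, 0.18, 0.285, -0.054]
contact_force: [-0.2, 0.6, -6.1]
opening: 0.139
```

```bash
sed -i "s/HT\[0\]+1.5,HT\[2\]+z/HT[0]-1.5,HT[2]+z/" plan.py
python3 - <<'E'
from plan import *
st(); plan(hb(20,5),RF2,0)
E
```

```text
t 17.47 p [0.6011 0.2168 0.2206] F [-0.2  0.6 -6.1] T [-0.29  0.71 -0.  ] open 0.139 q [0.33 0.17 2.06 0.08 0.33 1.46]
dist mm 4.20695498345747 world d [ 1.8  0.4 -3.8] tool d cm [-0.05  0.03  0.42] rotvec [ 0.0008 -0.0006  0.002 ] deg 0.13
```

Emit:
arm_command --rot '[[0,0,0],[0,0,0],[0,0,0]]' --xyz '[[0,0,0.25],[0.05,0,0.25],[0,0,0]]' --gripper '[1,1,1]'

```text
time: 17.72
eef_pos: [0.6039, 0.2181, 0.2171]
orientation: [0.94, 0.18, 0.285, -0.054]
contact_force: [0.9, -0.2, -4.2]
opening: 0.14
```

```bash
python3 - <<'E'
from plan import *
st(); plan(hb(20,0),RF2,0)
overlay('side','s10o.png',210,140,120,110,6); overlay('top','t10o.png',190,120,90,100,7)
E
```

```text
t 17.72 p [0.6039 0.2181 0.2171] F [ 0.9 -0.2 -4.2] T [-0.31  0.79 -0.03] open 0.14 q [0.33 0.18 2.06 0.08 0.32 1.45]
dist mm 4.498660445811189 world d [ 2.4  0.5 -3.8] tool d cm [-0.01  0.04  0.45] rotvec [ 0.0007 -0.0009  0.0021] deg 0.14
```

View pics/s10o.png

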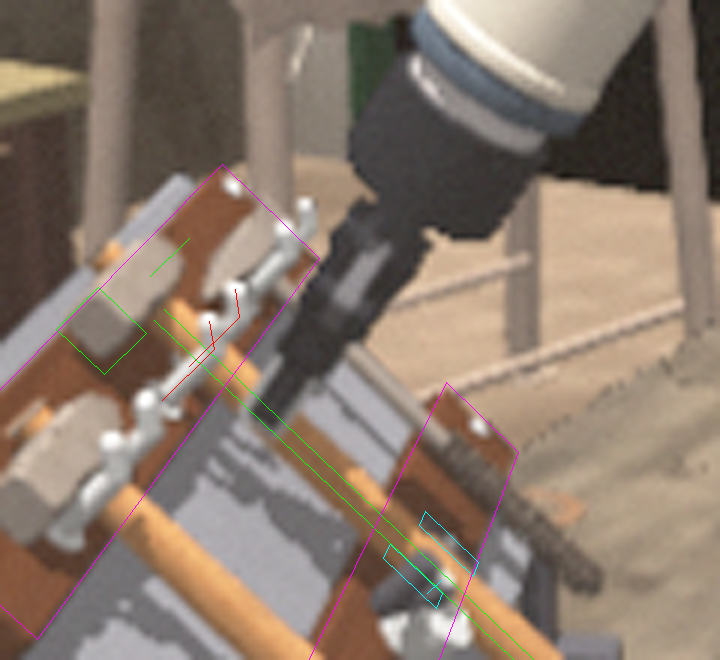

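View pics/t10o.png

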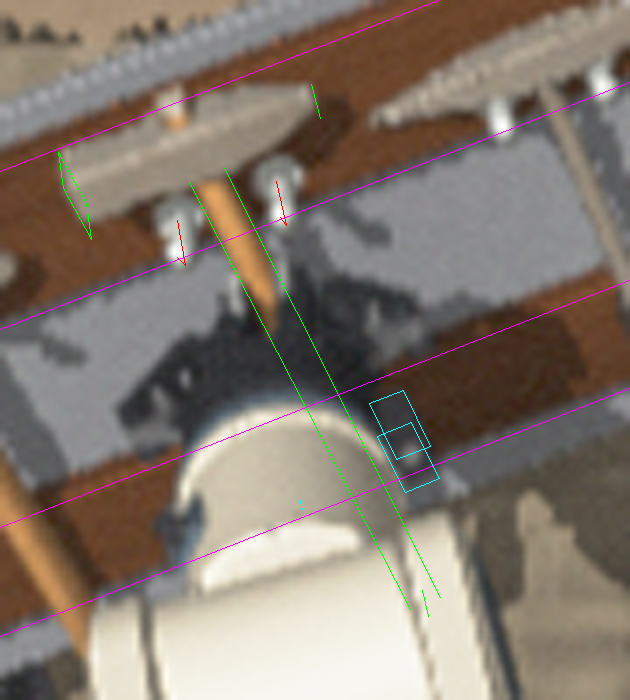

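Emit:
arm_command --rot '[[0,0,0],[0,0,0],[0,0,0]]' --xyz '[[0.04,0.03,0.2],[0.04,0,0.2],[0,0,0]]' --gripper '[1,1,1]'

```text
time: 18.07
eef_pos: [0.6067, 0.2188, 0.2144]
orientation: [0.94, 0.18, 0.285, -0.054]
contact_force: [0.3, -1.1, -5.8]
opening: 0.144
```

```bash
python3 - <<'E'
from plan import *
st(); plan(hb(20,0),RF2,0)
E
```

```text
t 18.07 p [0.6067 0.2188 0.2144] F [ 0.3 -1.1 -5.8] T [-0.28  0.75 -0.04] open 0.144 q [0.33 0.18 2.06 0.08 0.31 1.45]
dist mm 1.2532745943220667 world d [-0.5 -0.3 -1.1] tool d cm [-0.11  0.01  0.06] rotvec [ 0.0007 -0.0012  0.0021] deg 0.14
```

Emit:
arm_command --rot '[[0,0,0],[0,0,0],[0,0,0]]' --xyz '[[0.03,0,0.15],[0.03,0,0.15],[0,0,0]]' --gripper '[1,1,1]'

```text
time: 18.32
eef_pos: [0.6087, 0.2196, 0.2122]
orientation: [0.94, 0.18, 0.285, -0.054]
contact_force: [0.0, -0.0, -4.4]
opening: 0.143
```

Emit:
arm_command --rot '[[0,0,0],[0,0,0],[0,0,0]]' --xyz '[[0.02,0,0.1],[0.02,0,0.1],[0,0,0]]' --gripper '[1,1,1]'

```text
time: 18.57
eef_pos: [0.6092, 0.2198, 0.2117]
orientation: [0.94, 0.18, 0.285, -0.054]
contact_force: [-14.0, -5.8, 9.8]
opening: 0.144
```

```bash
python3 - <<'E'
from plan import *
st(); plan(hb(20,0),RF2,0)
E
```

```text
t 18.57 p [0.6092 0.2198 0.2117] F [-14.   -5.8   9.8] T [-0.59  1.3  -0.03] open 0.144 q [0.33 0.19 2.05 0.08 0.31 1.45]
dist mm 3.6100325069263306 world d [-3.  -1.3  1.6] tool d cm [-0.18  0.01 -0.31] rotvec [ 0.0007 -0.0008  0.0022] deg 0.14
```

```bash
python3 - <<'E'
from plan import *
c=cam('side'); crop(c['frame'],215,165,100,95,8,'s11.png',10)
c=cam('top'); crop(c['frame'],190,120,90,100,7,'t11.png',10)
E
```

```text
(no output)
```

View pics/s11.png

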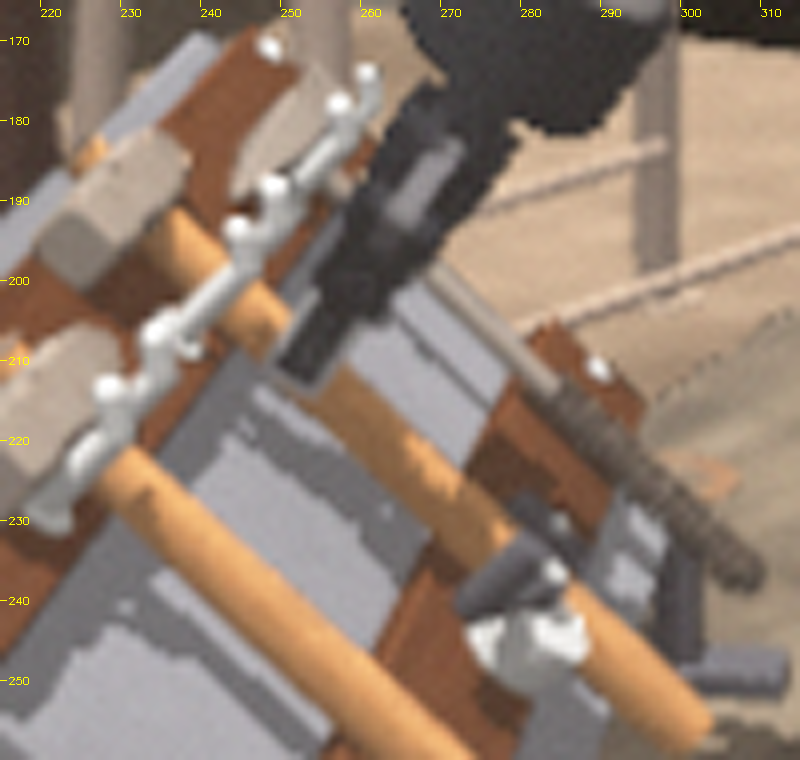

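View pics/t11.png

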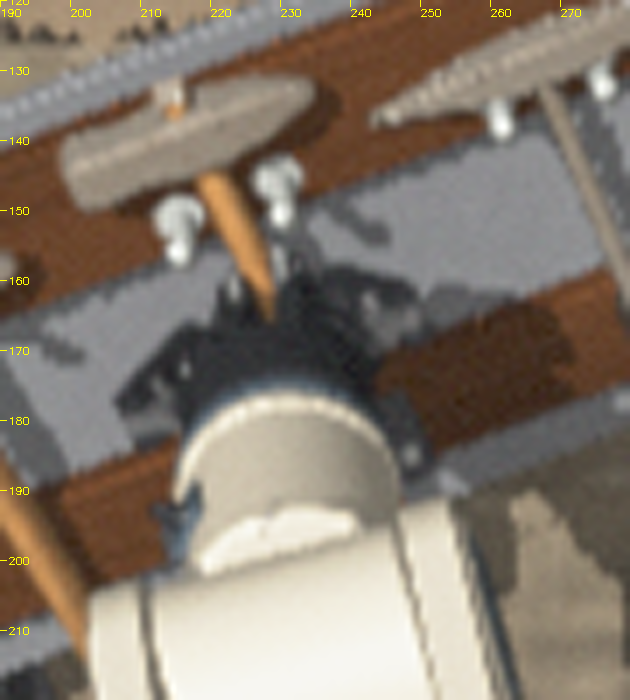

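Emit:
arm_command --rot '[[0,0,0],[0,0,0],[0,0,0],[0,0,0],[0,0,0],[0,0,0],[0,0,0],[0,0,0]]' --xyz '[[-0.02,0,-0.1],[-0.2,0,0.04],[-0.3,0,0.06],[-0.3,0,0.06],[-0.3,0,0.06],[-0.3,0,0.06],[-0.2,0,0.04],[0,0,0]]' --gripper '[1,1,1,1,1,1,1,1]'

```text
time: 19.33
eef_pos: [0.5978, 0.2153, 0.1994]
orientation: [0.94, 0.18, 0.284, -0.054]
contact_force: [-4.1, -1.9, -1.0]
opening: 0.141
```

```bash
python3 - <<'E'
from plan import *
st(); plan(hb(0,-3),RF2,0)
c=cam('side'); crop(c['frame'],215,165,100,95,8,'s12.png',10)
c=cam('top'); crop(c['frame'],190,120,90,100,7,'t12.png',10)
E
```

```text
t 19.33 p [0.5978 0.2153 0.1994] F [-4.1 -1.9 -1. ] T [-0.34  0.7  -0.05] open 0.141 q [0.33 0.19 2.09 0.09 0.27 1.44]
dist mm 3.82524607921447 world d [-2.8 -1.2 -2.4] tool d cm [-0.38  0.01  0.03] rotvec [0.0006 0.0001 0.0021] deg 0.13
```

View pics/t12.png

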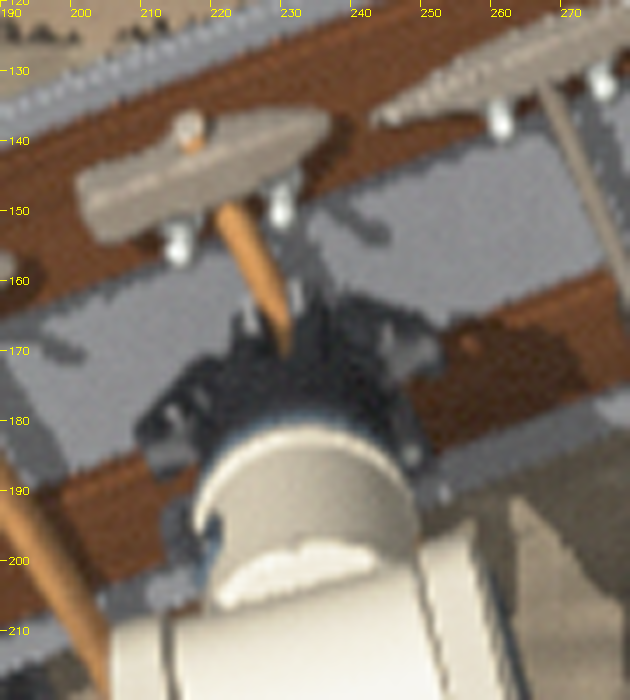

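View pics/s12.png

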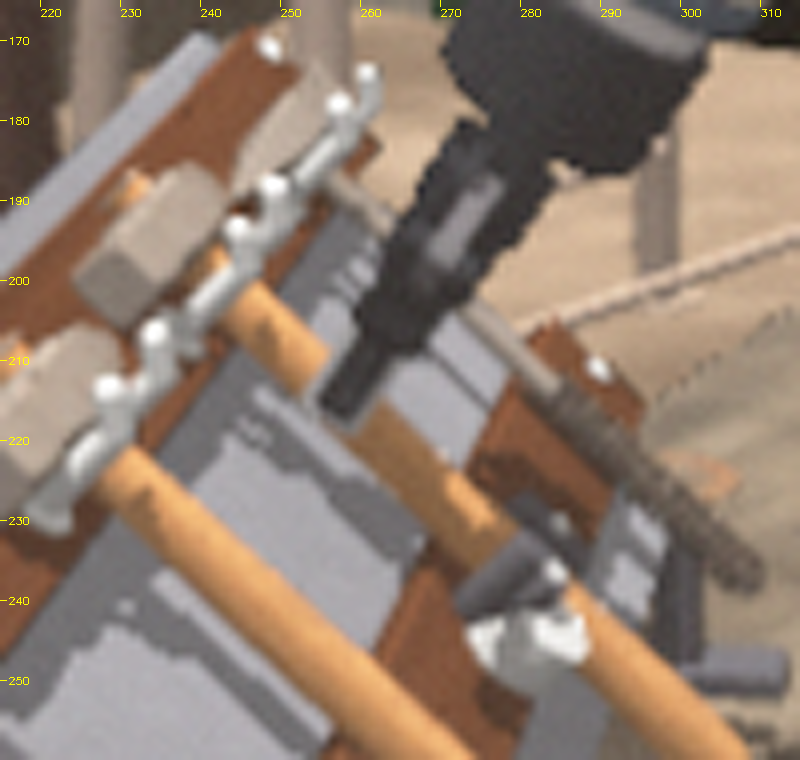

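Emit:
arm_command --rot '[[0,0,0],[0,0,0],[0,0,0]]' --xyz '[[-0.15,0,0.03],[-0.15,0,0.03],[0,0,0]]' --gripper '[1,1,1]'

```text
time: 19.68
eef_pos: [0.5966, 0.2148, 0.198]
orientation: [0.94, 0.18, 0.285, -0.054]
contact_force: [-1.5, -0.6, -0.2]
opening: 0.136
```

Emit:
arm_command --rot '[[0,0,0],[0,0,0]]' --xyz '[[-0.15,0,0.03],[0,0,0]]' --gripper '[1,1]'

```text
time: 19.85
eef_pos: [0.5954, 0.2143, 0.1967]
orientation: [0.94, 0.18, 0.285, -0.054]
contact_force: [-2.1, -0.4, -1.1]
opening: 0.143
```

Emit:
arm_command --rot '[[0,0,0],[0,0,0]]' --xyz '[[-0.15,0,0.03],[0,0,0]]' --gripper '[1,1]'

```text
time: 20.02
eef_pos: [0.5942, 0.2138, 0.1954]
orientation: [0.94, 0.18, 0.285, -0.054]
contact_force: [-1.6, -0.9, -1.1]
opening: 0.142
```

Emit:
arm_command --rot '[[0,0,0],[0,0,0]]' --xyz '[[-0.15,0,0.03],[0,0,0]]' --gripper '[1,1]'

```text
time: 20.18
eef_pos: [0.5931, 0.2134, 0.1943]
orientation: [0.94, 0.18, 0.285, -0.054]
contact_force: [-0.9, -0.9, -1.8]
opening: 0.141
```

```bash
python3 - <<'E'
from plan import *
st(); plan(hb(0,-3),RF2,0)
c=cam('side'); crop(c['frame'],215,165,100,95,8,'s13.png',10)
c=cam('top'); crop(c['frame'],190,120,90,100,7,'t13.png',10)
E
```

```text
t 20.18 p [0.5931 0.2134 0.1943] F [-0.9 -0.9 -1.8] T [-0.26  0.46 -0.02] open 0.141 q [0.33 0.19 2.1  0.1  0.26 1.43]
dist mm 3.430133825218649 world d [1.9 0.7 2.7] tool d cm [ 0.32  0.   -0.11] rotvec [ 0.0007 -0.0004  0.002 ] deg 0.12
```

View pics/t13.png

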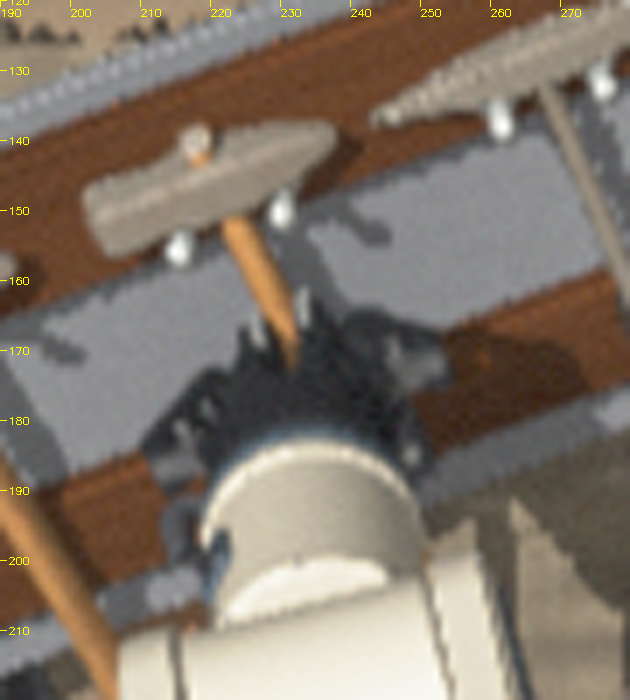

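View pics/s13.png

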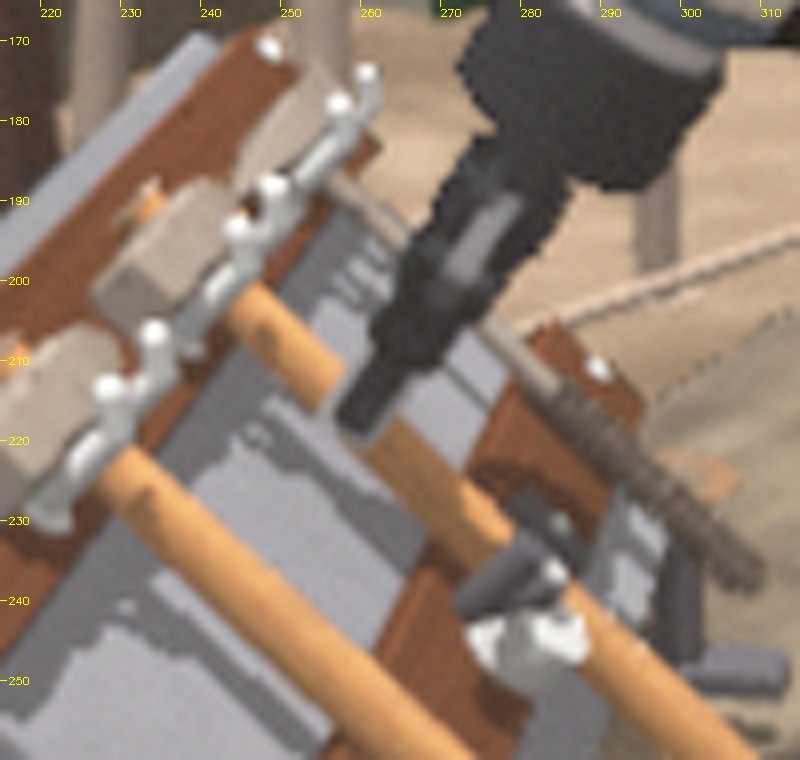

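Emit:
arm_command --rot '[[0,0,0],[0,0,0]]' --xyz '[[-0.15,0,0.03],[0,0,0]]' --gripper '[1,1]'

```text
time: 20.45
eef_pos: [0.5929, 0.2133, 0.1939]
orientation: [0.94, 0.18, 0.286, -0.054]
contact_force: [0.0, -1.4, -1.0]
opening: 0.142
```

Emit:
arm_command --rot '[[0,0,0],[0,0,0]]' --xyz '[[-0.15,0,0.03],[0,0,0]]' --gripper '[1,1]'

```text
time: 20.62
eef_pos: [0.5928, 0.2132, 0.1939]
orientation: [0.939, 0.18, 0.287, -0.054]
contact_force: [1.8, 1.2, 2.8]
opening: 0.146
```

```bash
python3 - <<'E'
from plan import *
st(); plan(hb(0,-3),RF2,0)
E
```

```text
t 20.62 p [0.5928 0.2132 0.1939] F [1.8 1.2 2.8] T [ 0.32 -0.24  0.12] open 0.146 q [0.33 0.19 2.11 0.11 0.25 1.43]
dist mm 3.966895057583449 world d [2.3 0.9 3.1] tool d cm [ 0.38  0.   -0.12] rotvec [ 0.0009 -0.0047  0.0021] deg 0.3
```

Emit:
arm_command --rot '[[0,0,0],[0,0,0],[0,0,0],[0,0,0],[0,0,0]]' --xyz '[[0.1,0,-0.02],[0,0,0],[0,0,0],[0,0,0],[0,0,0]]' --gripper '[1,1.6,2.4,3.6,4]'

```text
time: 21.03
eef_pos: [0.5917, 0.2128, 0.1928]
orientation: [0.94, 0.18, 0.284, -0.054]
contact_force: [-0.8, -0.5, -0.6]
opening: 0.467
```

```bash
python3 - <<'E'
from plan import *
st()
c=cam('side'); crop(c['frame'],215,165,100,95,8,'s14.png',10)
c=cam('top'); crop(c['frame'],190,120,90,100,7,'t14.png',10)
E
```

```text
t 21.03 p [0.5917 0.2128 0.1928] F [-0.8 -0.5 -0.6] T [-0.12  0.2   0.01] open 0.467 q [0.33 0.19 2.11 0.1  0.25 1.43]
```

View pics/s14.png

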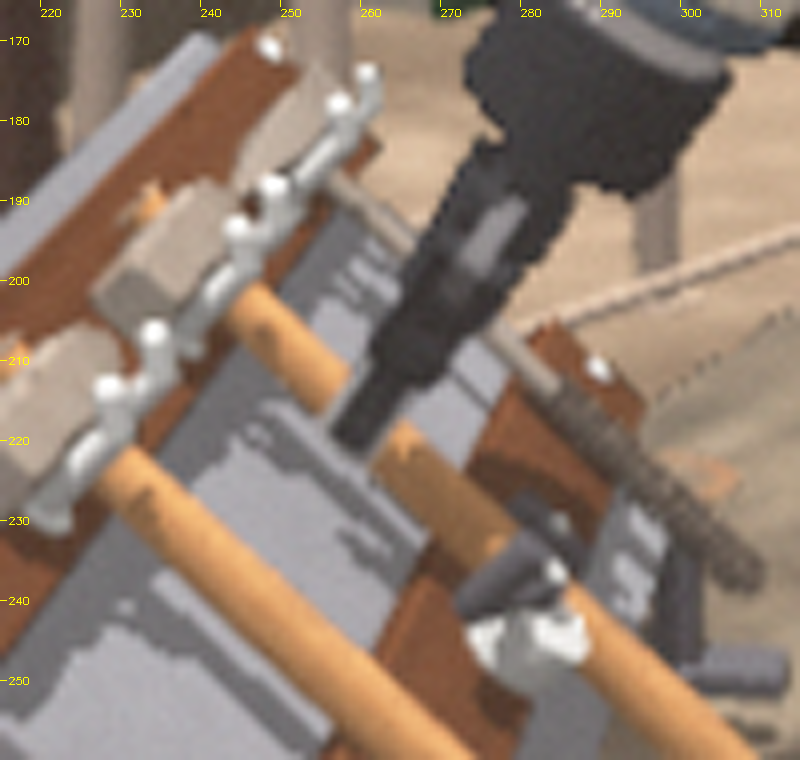

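View pics/t14.png

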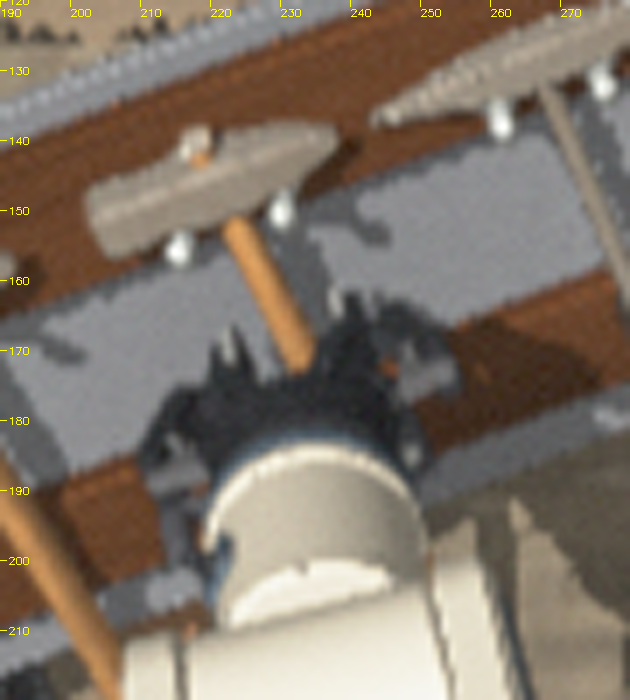

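Emit:
arm_command --rot '[[0,0,0],[0,0,0],[0,0,0],[0,0,0],[0,0,0],[0,0,0],[0,0,0]]' --xyz '[[-0.1,0,-0.6],[-0.2,0,-1],[-0.3,0,-1.6],[-0.5,0,-2.4],[-0.5,0,-2.4],[-0.4,0,-2],[-0.2,0,-1]]' --gripper '[4,4,4,4,4,4,4]'

```text
time: 21.72
eef_pos: [0.5171, 0.1833, 0.2747]
orientation: [0.94, 0.18, 0.286, -0.054]
contact_force: [1.3, -0.3, 0.3]
opening: 0.469
```

```bash
sed -i 's/^bp=.*/bp=np.array([.6407,.2328,.2333,.377]); B=Rb(bp[3])/' plan.py
cat > lev.py <<'E'
from plan import *
bpc=np.array([.6415,.2325,.238,.377])  # as seen by the cameras
def cw(q): return bpc[:3]+np.atleast_2d(q)/1000@Rb(bpc[3]).T
def post(t,z): a=.785+t; return (-145+55*np.cos(a),27+55*np.sin(a),z)
E
python3 - <<'E'
from lev import *
st()
ct,cs=cam('top'),cam('side')
for t in(0,.15,.3,.45): print(t,post(t,44),'top',proj(ct,cw([post(t,30),post(t,59)])).round(1).tolist(),'side',proj(cs,cw([post(t,30),post(t,59)])).round(1).tolist())
crop(cs['frame'],215,165,100,95,8,'s15.png',10); crop(ct['frame'],190,120,90,100,7,'t15.png',10)
E
```

```text
t 21.72 p [0.5171 0.1833 0.2747] F [ 1.3 -0.3  0.3] T [-0.11  0.24  0.02] open 0.469 q [ 0.32 -0.07  2.17  0.07  0.45  1.45]
0 (np.float64(-106.09364519580402), np.float64(65.87538496079513), 44) top [[215.6, 187.7], [216.6, 193.5]] side [[269.1, 232.5], [277.0, 225.4]]
0.15 (np.float64(-112.33998654942648), np.float64(71.2529492961583), 44) top [[214.7, 189.8], [215.7, 195.7]] side [[270.5, 235.1], [278.4, 227.9]]
0.3 (np.float64(-119.31980139433756), np.float64(75.63668779402781), 44) top [[214.3, 192.0], [215.3, 197.9]] side [[272.1, 237.7], [280.1, 230.5]]
0.45 (np.float64(-126.87633813670851), np.float64(78.92815113852095), 44) top [[214.3, 194.2], [215.3, 200.1]] side [[274.1, 240.3], [282.0, 233.2]]
```

View pics/s15.png

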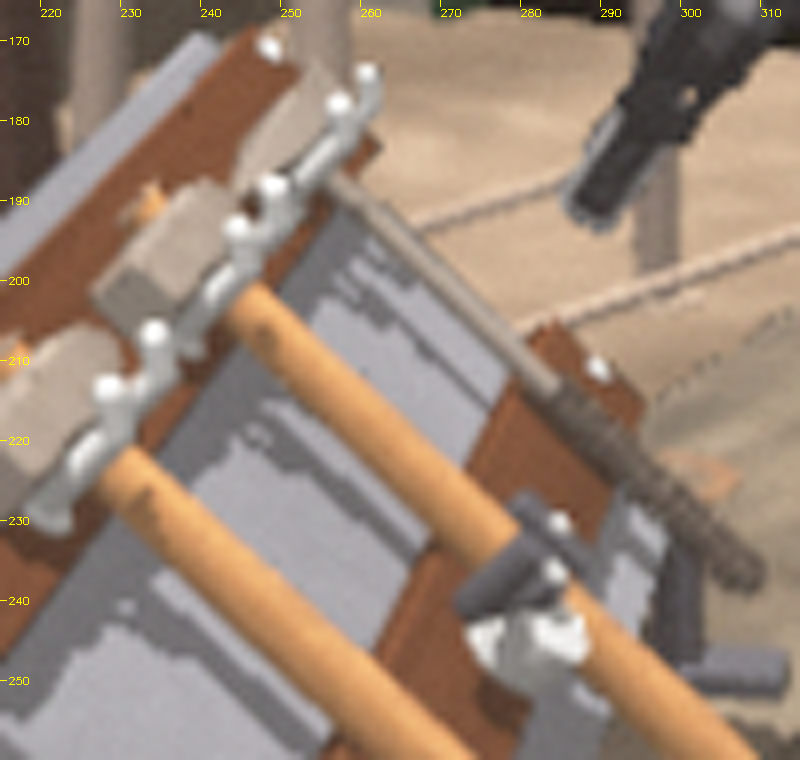

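View pics/t15.png

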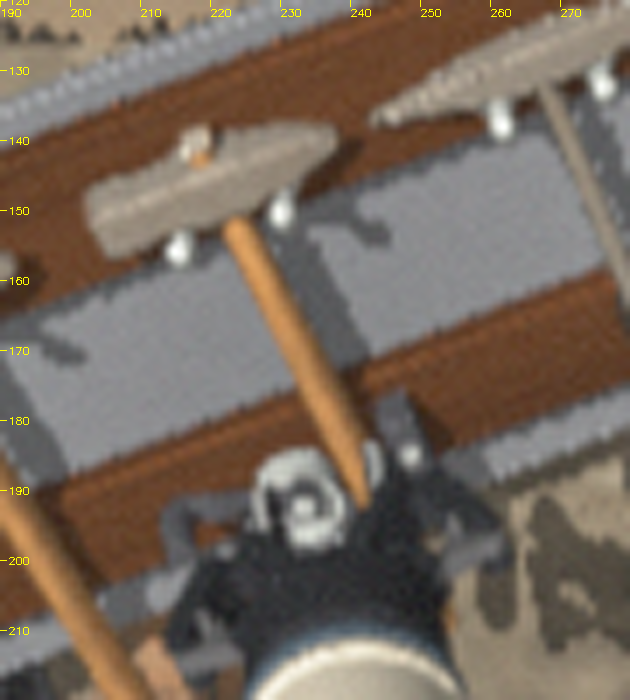

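```bash
cat > t2.py <<'E'
from ik import *
from plan import *
for tau in(-.198,-.35,-.5):
    for yy in(76,):
        for q in((-98,76,120),(-95,76,38),(-130,78,38),(-172,66,38)):
            Rw=RF@Ry(tau); x,e=ik(bw(q),Rw,[.4,.3,2.2,.2,.3,1.4]); print(tau,q,bw(q).round(3),x.round(2).tolist(),round(e,4))
E
python3 t2.py
```

```text
-0.198 (-98, 76, 120) [0.469 0.247 0.249] [0.54, -0.06, 2.23, -0.24, 0.4, 1.93] 0.0
-0.198 (-95, 76, 38) [0.525 0.269 0.193] [0.52, 0.14, 2.18, -0.32, 0.26, 2.0] 0.0
-0.198 (-130, 78, 38) [0.502 0.262 0.168] [0.53, 0.15, 2.24, -0.48, 0.19, 2.18] 0.0
-0.198 (-172, 66, 38) [0.478 0.24  0.139] [0.51, 0.17, 2.33, -0.87, 0.1, 2.55] 0.0
-0.35 (-98, 76, 120) [0.469 0.247 0.249] [0.52, -0.01, 2.12, -0.11, 0.61, 1.79] 0.0
-0.35 (-95, 76, 38) [0.525 0.269 0.193] [0.5, 0.16, 2.07, -0.12, 0.48, 1.79] 0.0
-0.35 (-130, 78, 38) [0.502 0.262 0.168] [0.52, 0.17, 2.14, -0.15, 0.41, 1.83] 0.0
-0.35 (-172, 66, 38) [0.478 0.24  0.139] [0.5, 0.18, 2.22, -0.16, 0.32, 1.83] 0.0
-0.5 (-98, 76, 120) [0.469 0.247 0.249] [0.51, 0.05, 2.01, -0.05, 0.8, 1.73] 0.0
-0.5 (-95, 76, 38) [0.525 0.269 0.193] [0.49, 0.21, 1.96, -0.05, 0.69, 1.72] 0.0
-0.5 (-130, 78, 38) [0.502 0.262 0.168] [0.5, 0.21, 2.03, -0.06, 0.62, 1.74] 0.0
-0.5 (-172, 66, 38) [0.478 0.24  0.139] [0.48, 0.21, 2.11, -0.06, 0.53, 1.72] 0.0
```

```bash
cat >> plan.py <<'E'
RF3=RF@Ry(-.4)
def bpos(p): return (B.T@(np.array(p)-bp[:3])*1000).round(1)
E
python3 - <<'E'
from plan import *
print(bpos(cur()[0])); plan(bw((-90,76,100)),RF3,6)
E
```

```text
[-64.1  -0.6 122.6]
dist mm 83.93640853159125 world d [-30.4  70.4 -34.3] tool d cm [-2.09 -7.67  2.71] rotvec [ 0.0012 -0.2066  0.0021] deg 11.84
rot [0.0002, -0.0344, 0.0003]
xyz [[-0.35, -1.28, 0.45], [-0.33, -1.28, 0.46], [-0.32, -1.28, 0.47], [-0.3, -1.28, 0.49], [-0.28, -1.28, 0.5], [-0.27, -1.28, 0.51]]
```

Emit:
arm_command --rot '[[0,-0.0344,0],[0,-0.0344,0],[0,-0.0344,0],[0,-0.0344,0],[0,-0.0344,0],[0,-0.0344,0],[0,0,0]]' --xyz '[[-0.35,-1.28,0.4],[-0.33,-1.28,0.46],[-0.32,-1.28,0.47],[-0.3,-1.28,0.49],[-0.28,-1.28,0.5],[-0.27,-1.28,0.51],[0,0,0]]' --gripper '[2,0,0,0,0,0,0]' --grip_force 40

```text
time: 22.4
eef_pos: [0.4877, 0.256, 0.2372]
orientation: [0.964, 0.185, 0.185, -0.035]
contact_force: [0.3, -0.3, 0.3]
opening: 0.003
```

```bash
python3 - <<'E'
from lev import *
st(); print(bpos(cur()[0])); plan(bw((-90,75,40)),RF3,0)
ct,cs=cam('top'),cam('side'); crop(cs['frame'],230,165,100,95,8,'s16.png',10); crop(ct['frame'],190,150,80,80,8,'t16.png',10)
E
```

```text
t 22.4 p [0.4877 0.256  0.2372] F [ 0.3 -0.3  0.3] T [-0.08  0.15  0.08] open 0.003 q [ 0.51  0.06  2.06 -0.08  0.65  1.76]
[-91.8  77.9  97.3]
dist mm 57.37654840588879 world d [ 39.9  12.7 -39.2] tool d cm [2.43 0.29 5.19] rotvec [0.0004 0.0061 0.003 ] deg 0.39
```

View pics/s16.png

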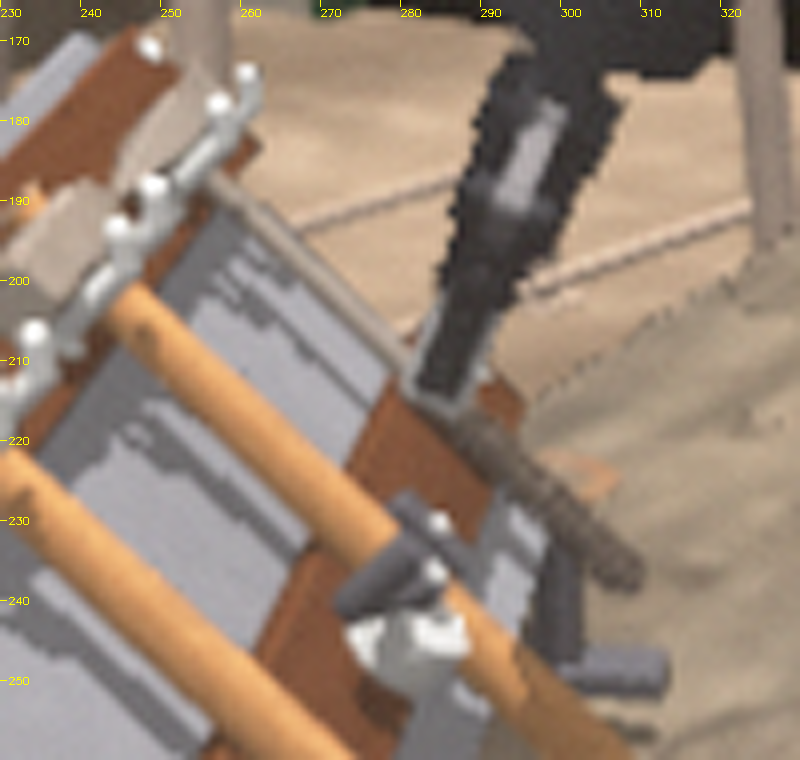

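View pics/t16.png

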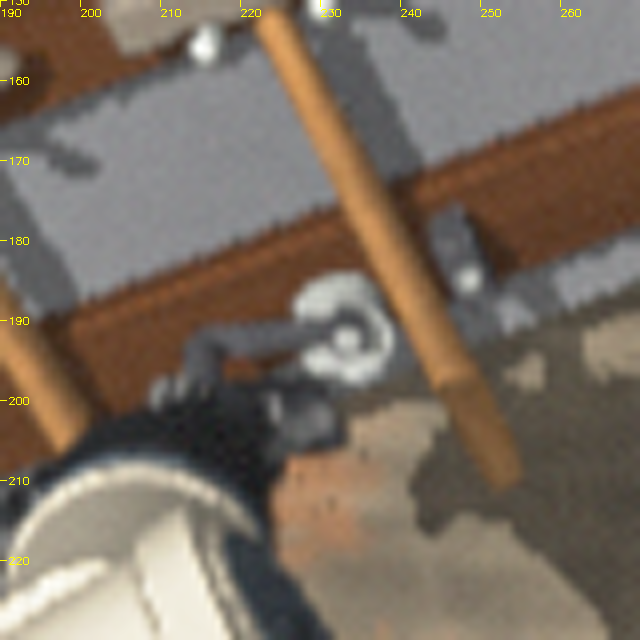

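Emit:
arm_command --rot '[[0,0,0],[0,0,0],[0,0,0],[0,0,0],[0,0,0],[0,0,0]]' --xyz '[[0.3,0.1,0.6],[0.5,0.1,1.1],[0.6,0,1.3],[0.5,0,1.1],[0.3,0,0.6],[0.1,0,0.2]]' --gripper '[0,0,0,0,0,0]'

```text
time: 23.0
eef_pos: [0.5257, 0.2663, 0.2007]
orientation: [0.964, 0.184, 0.186, -0.035]
contact_force: [0.2, -0.5, 0.3]
opening: -0.002
```

```bash
python3 - <<'E'
from lev import *
st(); print(bpos(cur()[0])); plan(bw((-90,76,40)),RF3,0)
ct,cs=cam('top'),cam('side'); crop(cs['frame'],230,185,90,80,8,'s17.png',10); crop(ct['frame'],190,150,80,80,8,'t17.png',10)
E
```

```text
t 23.0 p [0.5257 0.2663 0.2007] F [ 0.2 -0.5  0.3] T [-0.03  0.14  0.02] open -0.002 q [ 0.49  0.17  2.02 -0.08  0.57  1.75]
[-89.9  73.4  43.9]
dist mm 4.631464349372512 world d [ 1.6  3.4 -2.8] tool d cm [ 0.15 -0.26  0.36] rotvec [0.0016 0.0039 0.0012] deg 0.25
```

View pics/s17.png

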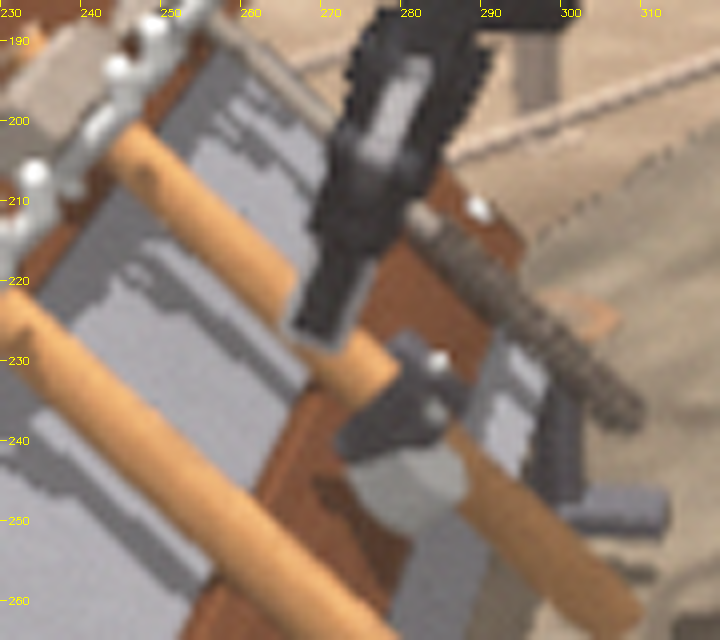

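View pics/t17.png

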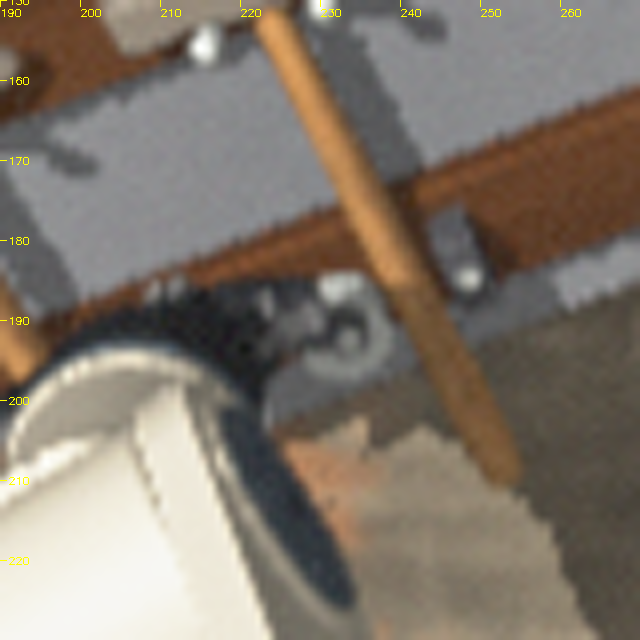

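Emit:
arm_command --rot '[[0,0,0],[0,0,0],[0,0,0],[0,0,0],[0,0,0],[0,0,0],[0,0,0],[0,0,0],[0,0,0]]' --xyz '[[0.1,-0.3,0.3],[-0.3,-0.1,0.12],[-0.4,0,0.17],[-0.4,0,0.17],[-0.4,-0.1,0.17],[-0.4,-0.1,0.17],[-0.4,0,0.17],[-0.4,0,0.17],[0,0,0]]' --gripper '[0,0,0,0,0,0,0,0,0]'

```text
time: 23.85
eef_pos: [0.5048, 0.2653, 0.1781]
orientation: [0.964, 0.185, 0.186, -0.035]
contact_force: [0.9, 0.3, -0.0]
opening: 0.004
```

```bash
python3 - <<'E'
from lev import *
st(); print(bpos(cur()[0])); print('F board',(B.T@cur()[2]['contact_force']).round(1))
ct,cs=cam('top'),cam('side'); crop(cs['frame'],230,185,90,80,8,'s18.png',10); crop(ct['frame'],190,150,80,80,8,'t18.png',10)
E
```

```text
t 23.85 p [0.5048 0.2653 0.1781] F [ 0.9  0.3 -0. ] T [0.17 0.01 0.04] open 0.004 q [ 0.51  0.17  2.08 -0.1   0.51  1.79]
[-119.9   80.2   41.9]
F board [ 0.6  0.  -0.7]
```

View pics/s18.png

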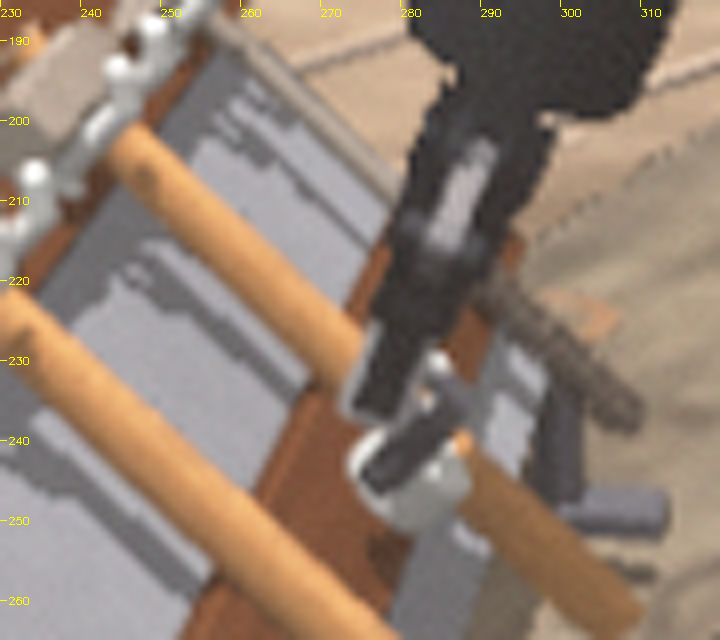

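View pics/t18.png

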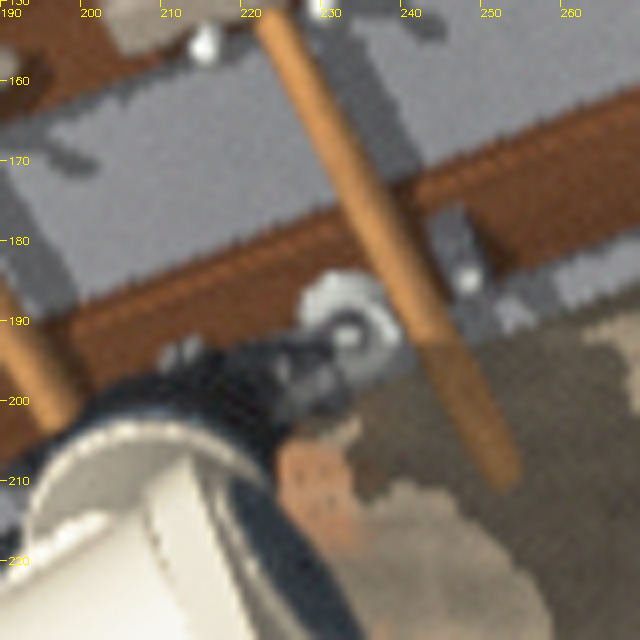

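Emit:
arm_command --rot '[[0,0,0],[0,0,0],[0,0,0],[0,0,0],[0,0,0],[0,0,0],[0,0,0],[0,0,0],[0,0,0]]' --xyz '[[-0.3,0,0.13],[-0.3,0,0.13],[-0.3,0,0.13],[-0.3,0,0.13],[-0.3,0.05,0.13],[-0.3,0.1,0.13],[-0.3,0.1,0.13],[-0.3,0.1,0.13],[0,0,0]]' --gripper '[0,0,0,0,0,0,0,0,0]'

```text
time: 24.7
eef_pos: [0.489, 0.2548, 0.1593]
orientation: [0.964, 0.185, 0.186, -0.035]
contact_force: [0.1, 0.9, 0.0]
opening: 0.001
```

```bash
python3 - <<'E'
from lev import *
st(); print(bpos(cur()[0])); print('F board',(B.T@cur()[2]['contact_force']).round(1))
ct,cs=cam('top'),cam('side'); crop(cs['frame'],230,185,90,80,8,'s19.png',10); crop(ct['frame'],190,150,80,80,8,'t19.png',10)
E
```

```text
t 24.7 p [0.489  0.2548 0.1593] F [0.1 0.9 0. ] T [0.1  0.04 0.05] open 0.001 q [ 0.51  0.17  2.13 -0.11  0.46  1.79]
[-146.4   76.3   41.7]
F board [ 0.4  0.8 -0.3]
```

View pics/s19.png

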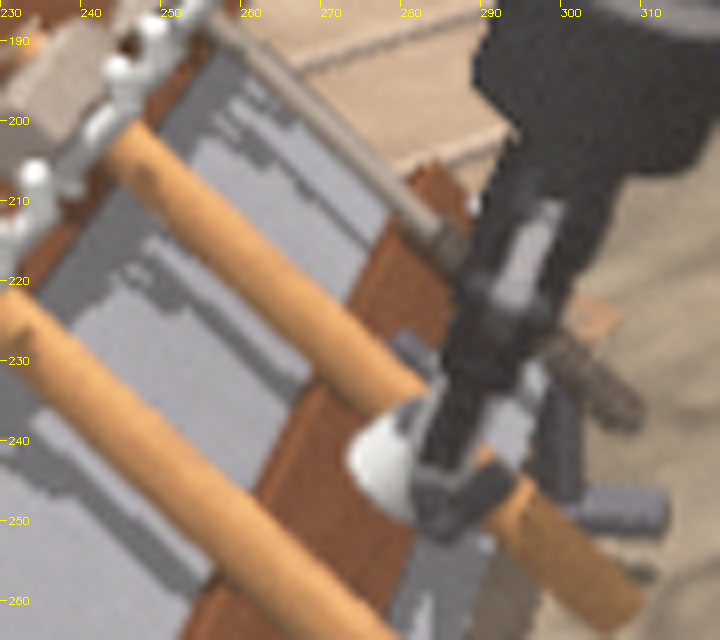

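View pics/t19.png

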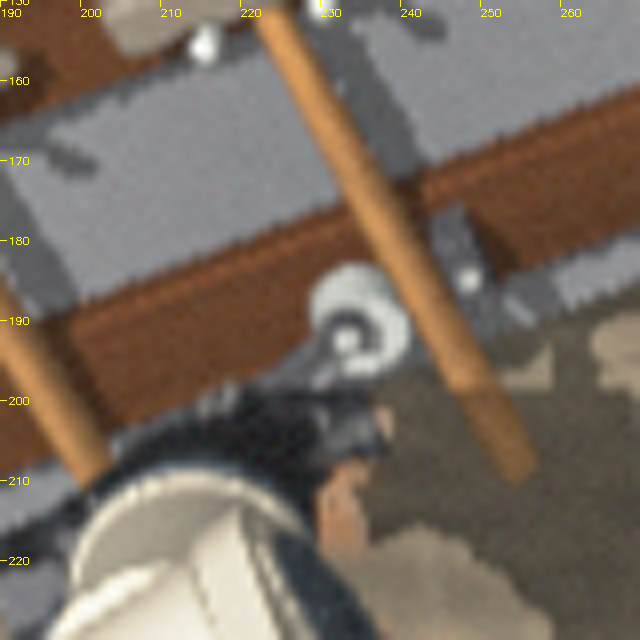

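Emit:
arm_command --rot '[[0,0,0],[0,0,0],[0,0,0],[0,0,0],[0,0,0],[0,0,0]]' --xyz '[[-0.25,0.1,0.11],[-0.25,0.1,0.11],[-0.25,0.1,0.11],[-0.25,0.12,0.11],[-0.25,0.12,0.11],[0,0,0]]' --gripper '[0,0,0,0,0,0]'

```text
time: 25.3
eef_pos: [0.4826, 0.2464, 0.15]
orientation: [0.964, 0.185, 0.187, -0.035]
contact_force: [0.7, 0.7, 1.6]
opening: -0.003
```

```bash
python3 - <<'E'
from lev import *
st(); print(bpos(cur()[0])); print('F board',(B.T@cur()[2]['contact_force']).round(1))
E
```

```text
t 25.3 p [0.4826 0.2464 0.15  ] F [0.7 0.7 1.6] T [-0.   -0.18 -0.02] open -0.003 q [ 0.5   0.18  2.16 -0.11  0.43  1.78]
[-159.3   70.8   41.5]
F board [1.8 0.4 0.5]
```

Emit:
arm_command --rot '[[0,0,0],[0,0,0],[0,0,0]]' --xyz '[[-0.2,0.15,0.08],[-0.2,0.15,0.08],[0,0,0]]' --gripper '[0,0,0]'

```text
time: 25.55
eef_pos: [0.4816, 0.243, 0.1476]
orientation: [0.964, 0.185, 0.187, -0.035]
contact_force: [2.5, 2.2, 3.3]
opening: 0.001
```

```bash
python3 - <<'E'
from lev import *
st(); print(bpos(cur()[0])); print('F board',(B.T@cur()[2]['contact_force']).round(1))
ct,cs=cam('top'),cam('side'); crop(cs['frame'],230,185,90,80,8,'s20.png',10); crop(ct['frame'],190,150,80,80,8,'t20.png',10)
E
```

```text
t 25.55 p [0.4816 0.243  0.1476] F [2.5 2.2 3.3] T [ 0.38 -0.36  0.11] open 0.001 q [ 0.49  0.18  2.17 -0.11  0.42  1.78]
[-162.5   68.1   41.4]
F board [4.5 1.1 0.1]
```

View pics/s20.png

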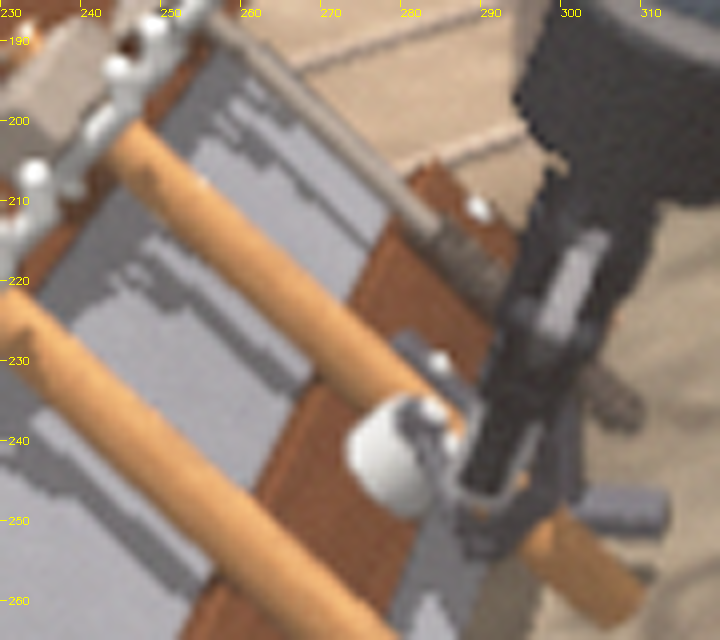

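View pics/t20.png

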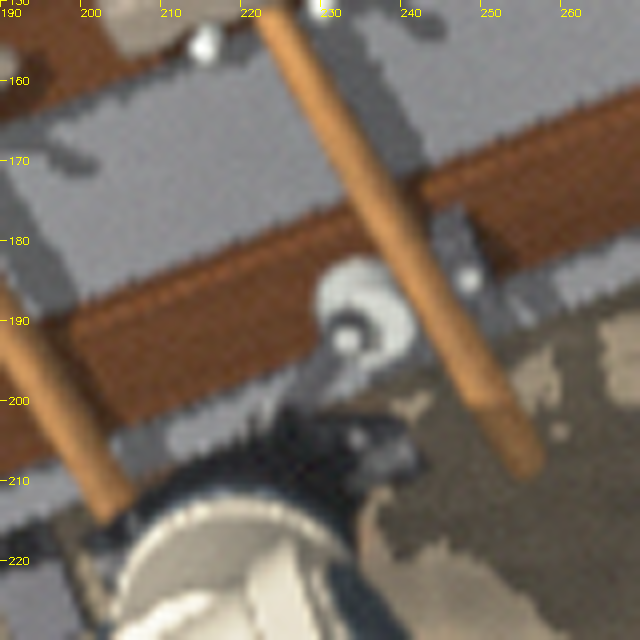

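Emit:
arm_command --rot '[[0,0,0],[0,0,0],[0,0,0]]' --xyz '[[-0.2,0.15,0.08],[-0.2,0.15,0.08],[0,0,0]]' --gripper '[0,0,0]'

```text
time: 25.9
eef_pos: [0.4803, 0.2395, 0.1451]
orientation: [0.964, 0.185, 0.188, -0.035]
contact_force: [4.1, 1.5, 4.8]
opening: -0.001
```

```bash
python3 - <<'E'
from lev import *
st(); print(bpos(cur()[0])); print('F board',(B.T@cur()[2]['contact_force']).round(1))
E
```

```text
t 25.9 p [0.4803 0.2395 0.1451] F [4.1 1.5 4.8] T [ 0.46 -0.68  0.09] open -0.001 q [ 0.49  0.18  2.18 -0.11  0.41  1.77]
[-166.    65.2   41.3]
F board [ 6.5 -0.1  0.2]
```

Emit:
arm_command --rot '[[0,0,0],[0,0,0],[0,0,0]]' --xyz '[[-0.2,0.2,0.08],[-0.2,0.2,0.08],[0,0,0]]' --gripper '[0,0,0]'

```text
time: 26.15
eef_pos: [0.4801, 0.2352, 0.1431]
orientation: [0.964, 0.185, 0.189, -0.036]
contact_force: [5.2, 2.2, 8.0]
opening: 0.005
```

```bash
python3 - <<'E'
from lev import *
st(); print(bpos(cur()[0])); print('F board',(B.T@cur()[2]['contact_force']).round(1))
ct,cs=cam('top'),cam('side'); crop(cs['frame'],230,185,90,80,8,'s21.png',10); crop(ct['frame'],190,150,80,80,8,'t21.png',10)
E
```

```text
t 26.15 p [0.4801 0.2352 0.1431] F [5.2 2.2 8. ] T [ 0.54 -1.16  0.04] open 0.005 q [ 0.48  0.18  2.19 -0.1   0.39  1.75]
[-168.8   61.4   41.2]
F board [9.7 0.1 1.7]
```

View pics/s21.png

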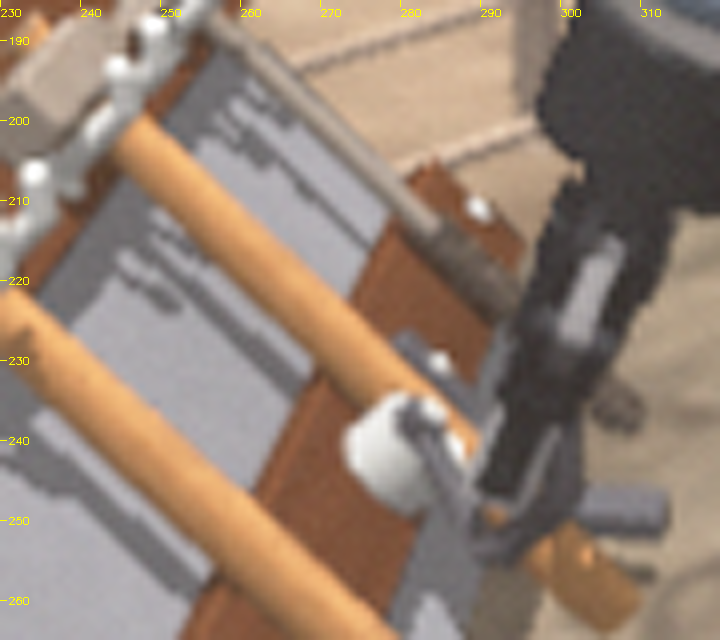

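View pics/t21.png

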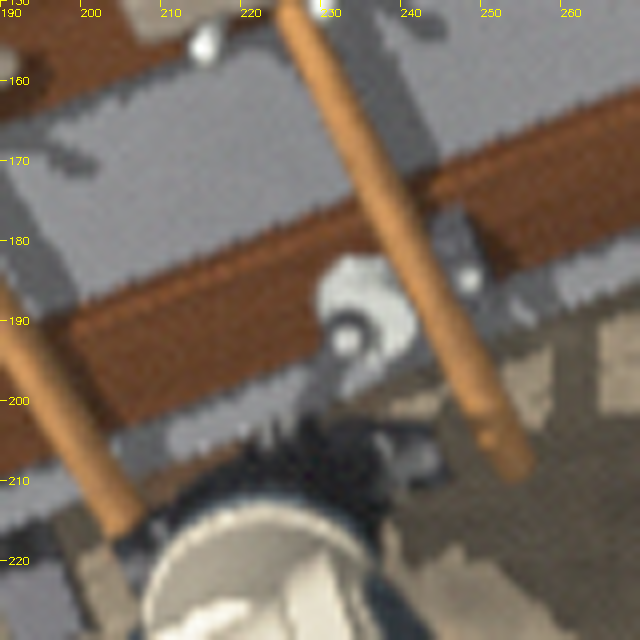

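Emit:
arm_command --rot '[[0,0,0],[0,0,0],[0,0,0]]' --xyz '[[-0.2,0.1,0.08],[-0.2,0.1,0.08],[0,0,0]]' --gripper '[0,0,0]'

```text
time: 26.5
eef_pos: [0.4794, 0.233, 0.1413]
orientation: [0.963, 0.185, 0.191, -0.036]
contact_force: [7.5, 1.8, 12.2]
opening: -0.004
```

```bash
python3 - <<'E'
from lev import *
st(); print(bpos(cur()[0])); print('F board',(B.T@cur()[2]['contact_force']).round(1))
ct,cs=cam('top'),cam('side'); crop(cs['frame'],225,165,90,95,8,'s22.png',10); crop(ct['frame'],185,115,100,105,7,'t22.png',10)
E
```

```text
t 26.5 p [0.4794 0.233  0.1413] F [ 7.5  1.8 12.2] T [ 0.69 -1.63 -0.01] open -0.004 q [ 0.47  0.18  2.19 -0.1   0.38  1.75]
[-171.    59.5   41. ]
F board [14.1 -1.1  3.3]
```

View pics/t22.png

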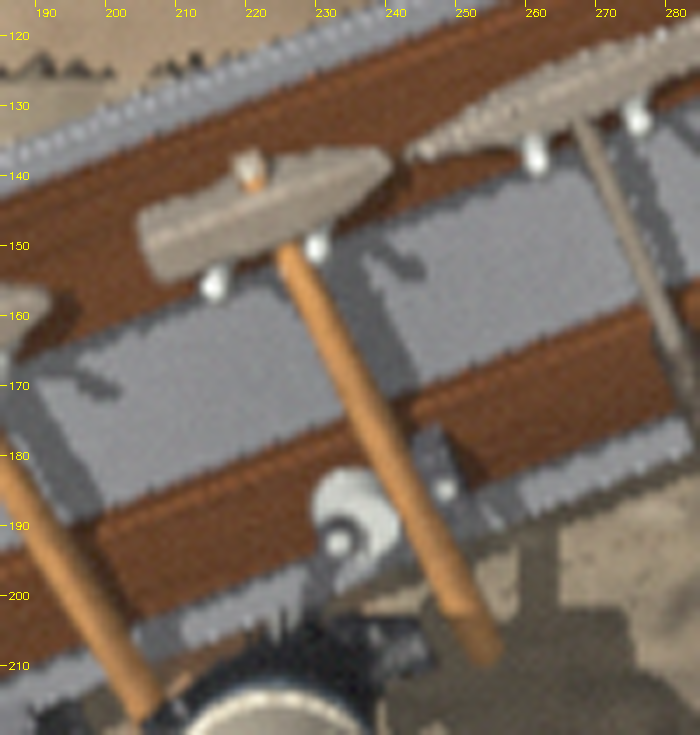

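View pics/s22.png

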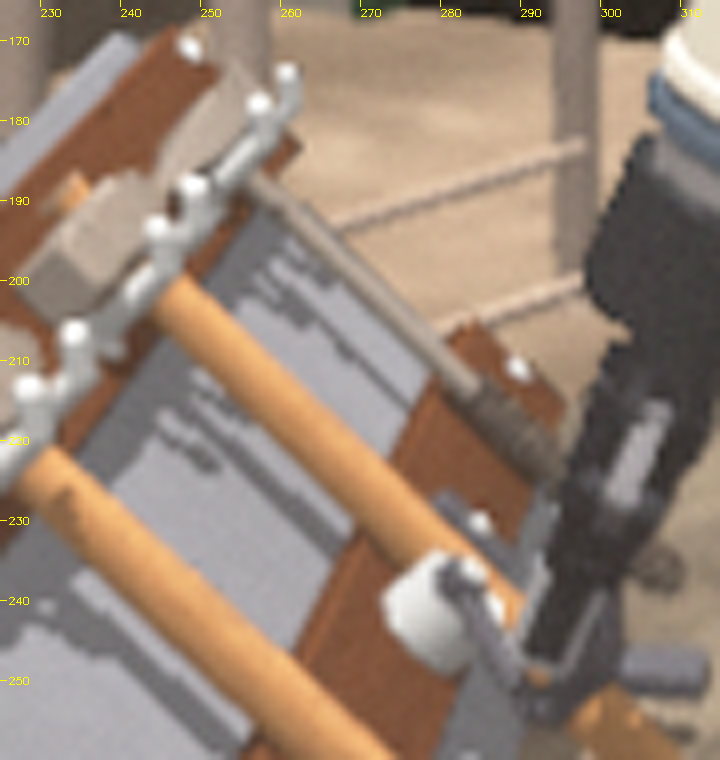

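Emit:
arm_command --rot '[[0,0,0],[0,0,0],[0,0,0]]' --xyz '[[-0.2,0.1,0.08],[-0.2,0.1,0.08],[0,0,0]]' --gripper '[0,0,0]'

```text
time: 26.85
eef_pos: [0.4788, 0.2306, 0.1396]
orientation: [0.963, 0.185, 0.193, -0.037]
contact_force: [8.7, 0.5, 18.5]
opening: -0.0
```

```bash
python3 - <<'E'
from lev import *
st(); print(bpos(cur()[0])); print('F board',(B.T@cur()[2]['contact_force']).round(1))
E
```

```text
t 26.85 p [0.4788 0.2306 0.1396] F [ 8.7  0.5 18.5] T [ 0.36 -2.23 -0.15] open -0.0 q [ 0.47  0.18  2.2  -0.1   0.37  1.74]
[-173.2   57.6   40.8]
F board [19.  -2.7  7.2]
```

Emit:
arm_command --rot '[[0,0,0],[0,0,0],[0,0,0],[0,0,0],[0,0,0],[0,0,0],[0,0,0],[0,0,0]]' --xyz '[[0.3,0,-0.13],[0.4,0,-0.17],[0.4,0,-0.2],[0,0,-0.8],[-0.3,0,-1.5],[-0.6,0,-2.2],[-0.6,0,-2.2],[-0.3,0,-1]]' --gripper '[0,0,0,0,0,0,0,0]'

```text
time: 27.52
eef_pos: [0.4372, 0.2136, 0.2098]
orientation: [0.964, 0.185, 0.186, -0.035]
contact_force: [0.5, 0.5, -0.6]
opening: -0.001
```

```bash
python3 - <<'E'
from lev import *
st(); print(bpos(cur()[0]))
ct,cs=cam('top'),cam('side'); crop(cs['frame'],210,165,105,95,7,'s23.png',10); crop(ct['frame'],130,95,195,145,4,'t23.png',20); crop(ct['frame'],190,130,80,85,8,'t23b.png',10)
for t in(1.3,1.5,1.6,1.7,1.8,1.9): print(t,'top',proj(ct,cw([post(t,30),post(t,59)])).round(1).tolist(),'side',proj(cs,cw([post(t,30),post(t,59)])).round(1).tolist())
E
```

```text
t 27.52 p [0.4372 0.2136 0.2098] F [ 0.5  0.5 -0.6] T [-0.08  0.17 -0.01] open -0.001 q [ 0.48 -0.02  2.2  -0.07  0.58  1.72]
[-155.5   57.   122.2]
1.3 top [[221.4, 204.1], [222.5, 210.1]] side [[287.2, 251.7], [295.2, 244.7]]
1.5 top [[224.4, 205.4], [225.6, 211.3]] side [[290.1, 252.9], [298.0, 246.0]]
1.6 top [[226.1, 205.8], [227.2, 211.8]] side [[291.4, 253.3], [299.3, 246.4]]
1.7 top [[227.8, 206.1], [228.9, 212.1]] side [[292.6, 253.5], [300.5, 246.6]]
1.8 top [[229.5, 206.3], [230.7, 212.2]] side [[293.8, 253.5], [301.6, 246.7]]
1.9 top [[231.3, 206.3], [232.5, 212.2]] side [[294.8, 253.3], [302.6, 246.6]]
```

View pics/s23.png

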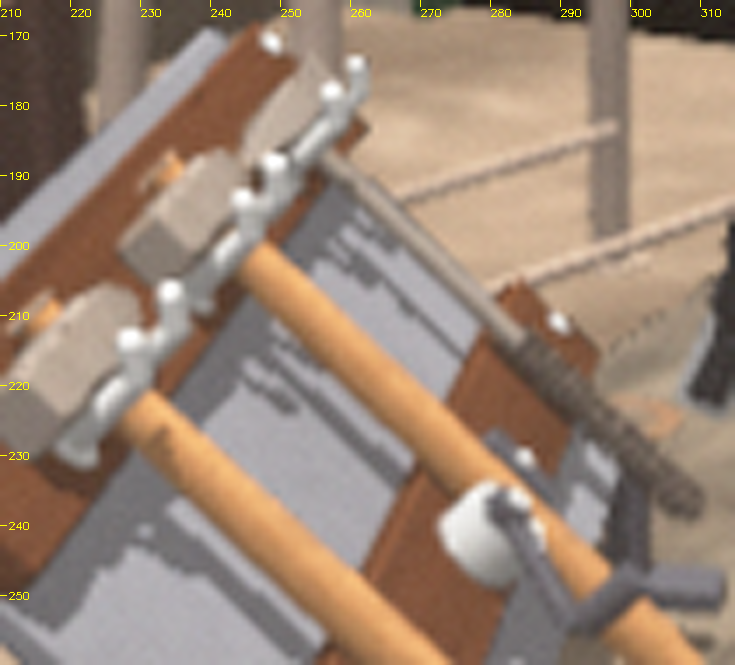

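View pics/t23b.png

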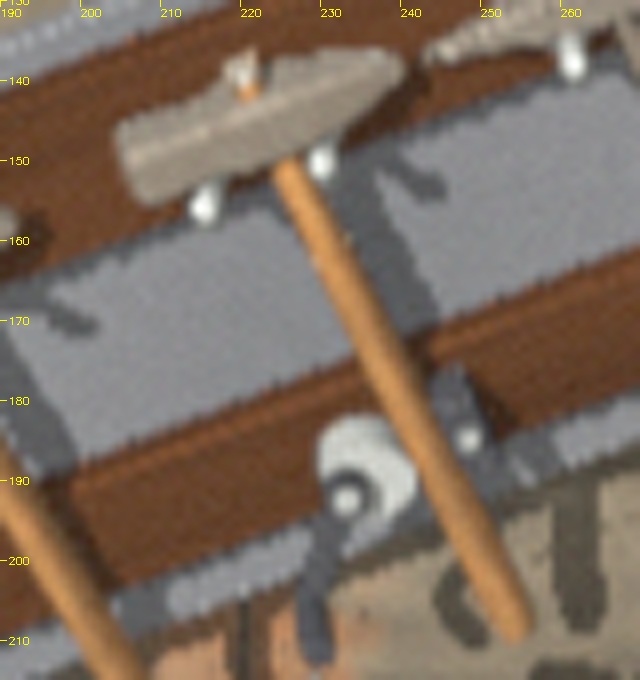

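View pics/t23.png

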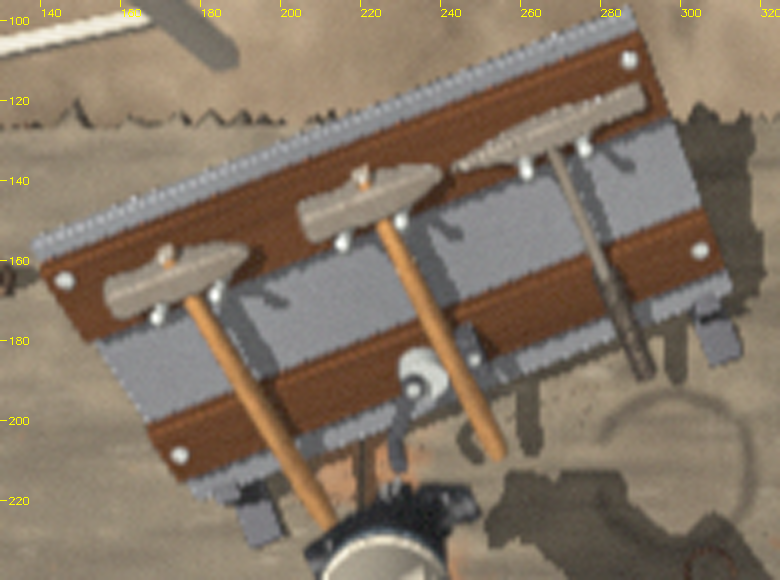

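Emit:
arm_command --rot '[[0,0,0],[0,0,0],[0,0,0],[0,0,0],[0,0,0],[0,0,0]]' --xyz '[[0,0,-1.5],[0,0,-2.2],[0,0,-2.2],[0,0,-1.5],[0,0,-0.6],[0,0,0]]' --gripper '[0,0,0,0,0,0]'

```text
time: 28.12
eef_pos: [0.4117, 0.2038, 0.2836]
orientation: [0.964, 0.185, 0.187, -0.035]
contact_force: [0.0, -0.2, -0.3]
opening: 0.005
```

```bash
python3 - <<'E'
from lev import *
st(); print(bpos(cur()[0]))
ct,cs=cam('top'),cam('side'); cv2.imwrite('pics/s24.png',cs['frame']); cv2.imwrite('pics/t24.png',ct['frame'])
crop(ct['frame'],190,130,80,85,8,'t24b.png',10)
t0=cv2.imread('pics/top0.png'); s0=cv2.imread('pics/side0.png')
# neighbours/other items moved? compare regions by phase correlation
for nm,(a,b,x,y,w,h) in {'slag top':(t0,ct['frame'],240,105,60,90),'hung head top':(t0,ct['frame'],150,150,45,40),'block top':(t0,ct['frame'],395,215,50,45),'tin top':(t0,ct['frame'],418,155,36,36),'hung side':(s0,cs['frame'],205,200,60,60),'slag side':(s0,cs['frame'],240,168,70,70),'pipe side':(s0,cs['frame'],348,240,30,35)}.items():
    g=lambda i:cv2.cvtColor(i[y:y+h,x:x+w],cv2.COLOR_BGR2GRAY).astype(np.float32)
    print(nm,np.round(cv2.phaseCorrelate(g(a),g(b),cv2.createHanningWindow((w,h),5)),2) if 0 else cv2.phaseCorrelate(g(a),g(b),cv2.createHanningWindow((w,h),5)))
E
```

```text
t 28.12 p [0.4117 0.2038 0.2836] F [ 0.  -0.2 -0.3] T [-0.08  0.19 -0.01] open 0.005 q [ 0.49 -0.17  2.16 -0.06  0.78  1.72]
[-122.5   57.3  193.7]
slag top ((0.027974237346779063, 0.06633342995944957), 0.96015845157482)
hung head top ((0.5353122544730766, -0.04271507914357642), 1.0098453844918145)
block top ((-0.011982274930819159, 0.5601988271160963), 0.9056490457322862)
tin top ((0.12834275955555086, 0.02597349137445093), 0.9554572738247153)
hung side ((-0.12153577973059626, 0.029769219939783653), 0.9174589994218615)
slag side ((0.07497197238869546, 0.08289797345554462), 0.8282405356934042)
pipe side ((0.19068076664365385, -0.1003064749294964), 0.8616297430462307)
```

View pics/t24.png

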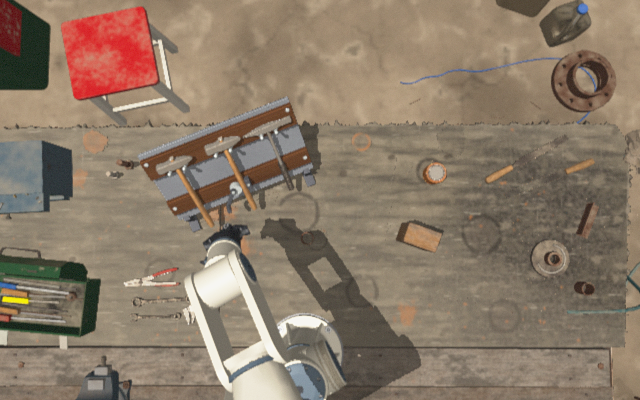

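View pics/s24.png

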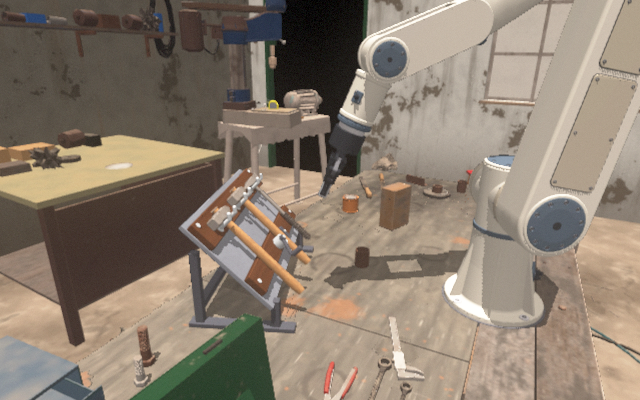

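```bash
python3 - <<'E'
import cv2,numpy as np
a=cv2.imread('pics/top0.png');b=cv2.imread('pics/t24.png')
def ecc(x,y,w,h):
    g=lambda i:cv2.GaussianBlur(cv2.cvtColor(i[y:y+h,x:x+w],cv2.COLOR_BGR2GRAY),(0,0),1).astype(np.float32)
    W=np.eye(2,3,dtype=np.float32); cc,W=cv2.findTransformECC(g(a),g(b),W,cv2.MOTION_EUCLIDEAN,(3,100,1e-6),None,1); return cc,W.round(3).tolist()
for n,r in {'hung':(150,150,45,40),'hung2':(150,150,62,65),'block':(395,215,50,45),'slag':(240,105,60,90),'tin':(418,155,36,36)}.items(): print(n,ecc(*r))
x,y,w,h=148,145,75,80
d=cv2.absdiff(a[y:y+h,x:x+w],b[y:y+h,x:x+w])*3
cv2.imwrite('pics/dif.png',cv2.resize(np.hstack([a[y:y+h,x:x+w],b[y:y+h,x:x+w],d]),None,fx=3.5,fy=3.5,interpolation=cv2.INTER_NEAREST))
E
```

```text
hung (0.999643423014682, [[1.0, 0.0, -0.017000000923871994], [-0.0, 1.0, 0.006000000052154064]])
hung2 (0.9845117955676476, [[1.0, -0.0, -0.03400000184774399], [0.0, 1.0, 0.06199999898672104]])
block (0.9304452985035798, [[1.0, 0.004000000189989805, -0.1550000011920929], [-0.004000000189989805, 1.0, 0.1080000028014183]])
slag (0.941549519035842, [[1.0, 0.006000000052154064, -0.010999999940395355], [-0.006000000052154064, 1.0, 0.0820000022649765]])
tin (0.9991225026383184, [[1.0, 0.0, 0.01600000075995922], [-0.0, 1.0, -0.0010000000474974513]])
```

View pics/dif.png

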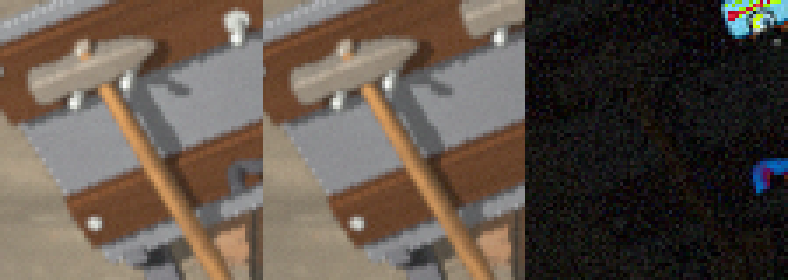

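View pics/t24b.png

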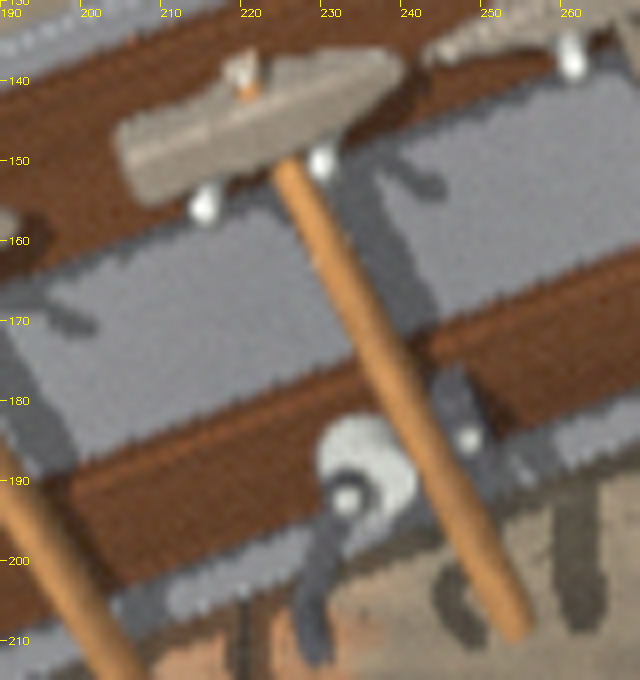

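```bash
python3 - <<'E'
from workcell import close_job
print(close_job())
E
```

```text
the job is handed in; nothing more can be done
None
```

The hammer hangs by its head on the middle hooks with its handle between the stop block and the cam. The cam pins the handle against the stop, and the job was handed in at about 28 s of the 64 s allowed.

**What I did:**
- I picked the hammer up twice. The first grasp would have brought the wrist close to its joint limit at the board. I put the hammer back on the bench and gripped it again about 11° more upright.
- I laid the head on the rail beyond the hooks. The rail pushed back with about 21 N. I slid it down until the rods stopped it, then opened the gripper.
- I pushed the lever's post down the slope with the closed fingers until the resistance along the slope reached 19 N. Then I backed off about 0.2 m from the board.

**Last checks:**
- **Cam:** it read about 1.7 rad by eye, with the lobe against the handle, the handle on the stop face and the head on both rods. It looked the same about 0.6 s later, with no force on the tool.
- **Head position:** pinning moved the whole hammer about 6 mm to the right. About 8 mm remain between its head and the slag hammer.
- **Other things:** the slag hammer, hung hammer and tin showed less than 0.1 pixel of movement from the first picture. The pipe showed about 0.2 pixel.

**Checks that disagreed:**
- The board turned out 4–5 mm lower than the cameras suggested, so I used the heights found by contact.
- One comparison gave 0.5 pixel of movement for the hung hammer and the block. A second method gave about 0.02 pixel for the hung hammer's head and 0.15–0.2 for the block, whose shadow had changed.

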